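# Lock the air fryer racks down for the road

### The job

Make the two stacked air fryer racks in this motorhome galley safe for the road. First give the dock's black cam handle its full quarter turn clockwise so that the rear fence is drawn tight against the racks; then fit every orange hold-down from the two wooden stands into the dock's two channels alongside the racks, with at least one in each channel: lower its nut lengthwise through the slot, press it down against its spring, twist it a quarter turn and let it spring up, so that its grooves catch the channel lips and its bar reaches over the racks. Leave the pie dish, scale, reamer and ramekin where they are.

Things in the scene. Friction and masses are not known exactly. Their poses are not given: they have to be found in the camera images.
- dock: Rack dock fixed to the counter. Origin on the counter, mid of the space for the racks; x from the cam handle's end to the rear fence, y to the left channel, z up. Front stop and rear fence plates 150 mm wide, 59 mm high. Two open-topped aluminium channels run along x, 220 mm long, 67 mm wide, 38 mm high, centre lines at y = +-116.5 mm; the racks stand between them. Each channel has room for three hold-downs about 66 mm apart.
- channel_left (a point): Middle of the left channel's slot, at the channel's top, 38 mm above the counter. Slot 32 mm wide along the dock's x; inside 61 mm wide, floor 3 mm above the counter; lips turn down to 29 mm above the counter. A hold-down put in lengthwise and let go has its bar's centre 80.5 mm up. To twist it (either way) press it to 69 mm: spring push about 7 N there; above 71 the lips block it, below 66 the bar hits the racks.
- channel_right (a point): The same of the right channel. Once twisted until its bar lies straight across and let go, a hold-down rises to 75.5 mm (bar's centre above the counter): the lips sit in two grooves of the nut's top, 7 mm wide, 4 mm deep, 17.5 mm either side of the stud, which allow about 0.15 rad. The bar's end then reaches 13 mm over the racks, 9 mm above them.
- cam (a joint): Cam handle of the dock, rad: 0 open (bar along the dock's x), 1.571 closed (bar across, along the dock's y); grows clockwise seen from above; stiff (about 0.12 N m) and stays where it is left. Its quarter turn draws the fence 8.3 mm towards the front stop.
- cam_grip (a point): Centre of the cam handle's black grip bar, on its vertical turning axis, 58 mm above the counter: bar 80 long x 15 wide x 22 mm high; the housing below it reaches 26 mm above the counter, its steel cam disc 35 mm.
- fence_face (a point): Middle of the rear fence's face towards the racks, 30 mm above the counter; 79 mm from the dock's origin when open and 71 mm when drawn tight.
- rack_low: Lower stainless wire rack, 150 (along the dock's x) x 160 x 28 mm high, 250 g, standing loose on the counter in the dock. Origin: centre of its underside.
- rack_top: Upper wire rack, the same, standing on the lower one, its top 56 mm above the counter. Origin: centre of its underside (28 mm above the counter).
- holddown_1: Hold-down 1, loose, 180 g; may be absent. From below: spring plate 50x27x3 mm on a coil spring, grooved steel nut 54x24x12 mm, 12 mm stud, orange grip bar 100x16x20 mm high; bar, nut and plate are long the same way. Origin: on the stud's axis at the nut's underside, 54.5 mm below the bar's centre, 23 mm above the relaxed plate's underside; x along the bar, z up. In the stand the origin is 27 mm above the counter.
- holddown_2: Hold-down 2, loose, 180 g; may be absent. From below: spring plate 50x27x3 mm on a coil spring, grooved steel nut 54x24x12 mm, 12 mm stud, orange grip bar 100x16x20 mm high; bar, nut and plate are long the same way. Origin: on the stud's axis at the nut's underside, 54.5 mm below the bar's centre, 23 mm above the relaxed plate's underside; x along the bar, z up. In the stand the origin is 27 mm above the counter.
- holddown_3: Hold-down 3, loose, 180 g; may be absent. From below: spring plate 50x27x3 mm on a coil spring, grooved steel nut 54x24x12 mm, 12 mm stud, orange grip bar 100x16x20 mm high; bar, nut and plate are long the same way. Origin: on the stud's axis at the nut's underside, 54.5 mm below the bar's centre, 23 mm above the relaxed plate's underside; x along the bar, z up. In the stand the origin is 27 mm above the counter.
- holddown_4: Hold-down 4, loose, 180 g; may be absent. From below: spring plate 50x27x3 mm on a coil spring, grooved steel nut 54x24x12 mm, 12 mm stud, orange grip bar 100x16x20 mm high; bar, nut and plate are long the same way. Origin: on the stud's axis at the nut's underside, 54.5 mm below the bar's centre, 23 mm above the relaxed plate's underside; x along the bar, z up. In the stand the origin is 27 mm above the counter.
- holddown_5: Hold-down 5, loose, 180 g; may be absent. From below: spring plate 50x27x3 mm on a coil spring, grooved steel nut 54x24x12 mm, 12 mm stud, orange grip bar 100x16x20 mm high; bar, nut and plate are long the same way. Origin: on the stud's axis at the nut's underside, 54.5 mm below the bar's centre, 23 mm above the relaxed plate's underside; x along the bar, z up. In the stand the origin is 27 mm above the counter.
- holddown_6: Hold-down 6, loose, 180 g; may be absent. From below: spring plate 50x27x3 mm on a coil spring, grooved steel nut 54x24x12 mm, 12 mm stud, orange grip bar 100x16x20 mm high; bar, nut and plate are long the same way. Origin: on the stud's axis at the nut's underside, 54.5 mm below the bar's centre, 23 mm above the relaxed plate's underside; x along the bar, z up. In the stand the origin is 27 mm above the counter.
- stand_a: Left beech stand, a loose block 180 x 78 x 34 mm, 700 g, with three pockets in a row along its x, 56 mm apart, each 33 mm (x) by 59 mm (y), 30 mm deep, in which hold-downs stand with their bars along the stand's y. Origin: centre of its underside.
- stand_b: Right beech stand, the same.
- pie_dish: Clear glass pie dish, 200 mm across, 38 mm high, loose, on the right. Origin: centre of its underside.
- scale: Gray kitchen scale with blank dial, 150 x 170 x 68 mm, loose. Origin: centre of its underside.
- reamer: Wooden citrus reamer lying down, 158 mm long, 50 mm thick. Origin: under its middle, on the counter; x along it.
- ramekin: Coral ceramic ramekin, 90 mm across, 45 mm high. Origin: centre of its underside.
Mind the look-alikes: they are no part of the job. Leave any blue or green look-alike of the holddown_5 alone.

How it is judged:
On the way, in this order (a step that is already met when the one before it is completed fails the run):
1. the cam handle has its full quarter turn and the rear fence is drawn tight against the racks (value of joint cam above 1.4 rad and x of fence_face in the frame of dock below 0.0727 m), for 0.2 s.
2. a hold-down is caught under the lips of a channel, its bar across the channel (((z of holddown_1 in the frame of dock between 0.0185 and 0.0235 m and angle between the x axis of holddown_1 and the y axis of dock, either way round below 0.2 rad and angle between holddown_1's own z axis and vertical below 0.12 rad and x of holddown_1 in the frame of dock between -0.082 and 0.082 m and (y of holddown_1 in the frame of dock between 0.11 and 0.123 m or y of holddown_1 in the frame of dock between -0.123 and -0.11 m)) or (z of holddown_2 in the frame of dock between 0.0185 and 0.0235 m and angle between the x axis of holddown_2 and the y axis of dock, either way round below 0.2 rad and angle between holddown_2's own z axis and vertical below 0.12 rad and x of holddown_2 in the frame of dock between -0.082 and 0.082 m and (y of holddown_2 in the frame of dock between 0.11 and 0.123 m or y of holddown_2 in the frame of dock between -0.123 and -0.11 m)) or (z of holddown_3 in the frame of dock between 0.0185 and 0.0235 m and angle between the x axis of holddown_3 and the y axis of dock, either way round below 0.2 rad and angle between holddown_3's own z axis and vertical below 0.12 rad and x of holddown_3 in the frame of dock between -0.082 and 0.082 m and (y of holddown_3 in the frame of dock between 0.11 and 0.123 m or y of holddown_3 in the frame of dock between -0.123 and -0.11 m)) or (z of holddown_4 in the frame of dock between 0.0185 and 0.0235 m and angle between the x axis of holddown_4 and the y axis of dock, either way round below 0.2 rad and angle between holddown_4's own z axis and vertical below 0.12 rad and x of holddown_4 in the frame of dock between -0.082 and 0.082 m and (y of holddown_4 in the frame of dock between 0.11 and 0.123 m or y of holddown_4 in the frame of dock between -0.123 and -0.11 m)) or (z of holddown_5 in the frame of dock between 0.0185 and 0.0235 m and angle between the x axis of holddown_5 and the y axis of dock, either way round below 0.2 rad and angle between holddown_5's own z axis and vertical below 0.12 rad and x of holddown_5 in the frame of dock between -0.082 and 0.082 m and (y of holddown_5 in the frame of dock between 0.11 and 0.123 m or y of holddown_5 in the frame of dock between -0.123 and -0.11 m)) or (z of holddown_6 in the frame of dock between 0.0185 and 0.0235 m and angle between the x axis of holddown_6 and the y axis of dock, either way round below 0.2 rad and angle between holddown_6's own z axis and vertical below 0.12 rad and x of holddown_6 in the frame of dock between -0.082 and 0.082 m and (y of holddown_6 in the frame of dock between 0.11 and 0.123 m or y of holddown_6 in the frame of dock between -0.123 and -0.11 m)))), for 0.2 s.
At the end, for the whole second after the job is handed in: Cam past 1.40 rad, fence face within 72.7 mm of the dock's origin; racks stacked (6 mm) and level in the dock; each hold-down at rest in a channel (6.5 mm across, 82 mm along from the middle), bar within 0.2 rad of across and nut 18.5 to 23.5 mm up; at least one in each channel (all of step 1 and x of rack_low in the frame of dock between -0.008 and 0.003 m and y of rack_low in the frame of dock between -0.006 and 0.006 m and height (world z) of rack_low below 0.004 m and horizontal distance between rack_top and rack_low below 0.006 m and height (world z) of rack_top between 0.024 and 0.032 m and angle between rack_top's own z axis and vertical below 0.05 rad and z of holddown_1 in the frame of dock between 0.0185 and 0.0235 m and angle between the x axis of each of holddown_1, holddown_2, holddown_3, holddown_4, holddown_5, holddown_6 and the y axis of dock, either way round below 0.2 rad and angle between each of holddown_1, holddown_2, holddown_3, holddown_4, holddown_5, holddown_6's own z axis and vertical below 0.12 rad and x of holddown_1 in the frame of dock between -0.082 and 0.082 m and (y of holddown_1 in the frame of dock between 0.11 and 0.123 m or y of holddown_1 in the frame of dock between -0.123 and -0.11 m) and z of holddown_2 in the frame of dock between 0.0185 and 0.0235 m and x of holddown_2 in the frame of dock between -0.082 and 0.082 m and (y of holddown_2 in the frame of dock between 0.11 and 0.123 m or y of holddown_2 in the frame of dock between -0.123 and -0.11 m) and z of holddown_3 in the frame of dock between 0.0185 and 0.0235 m and x of holddown_3 in the frame of dock between -0.082 and 0.082 m and (y of holddown_3 in the frame of dock between 0.11 and 0.123 m or y of holddown_3 in the frame of dock between -0.123 and -0.11 m) and z of holddown_4 in the frame of dock between 0.0185 and 0.0235 m and x of holddown_4 in the frame of dock between -0.082 and 0.082 m and (y of holddown_4 in the frame of dock between 0.11 and 0.123 m or y of holddown_4 in the frame of dock between -0.123 and -0.11 m) and z of holddown_5 in the frame of dock between 0.0185 and 0.0235 m and x of holddown_5 in the frame of dock between -0.082 and 0.082 m and (y of holddown_5 in the frame of dock between 0.11 and 0.123 m or y of holddown_5 in the frame of dock between -0.123 and -0.11 m) and z of holddown_6 in the frame of dock between 0.0185 and 0.0235 m and x of holddown_6 in the frame of dock between -0.082 and 0.082 m and (y of holddown_6 in the frame of dock between 0.11 and 0.123 m or y of holddown_6 in the frame of dock between -0.123 and -0.11 m) and linear speed of each of holddown_1, holddown_2, holddown_3, holddown_4, holddown_5, holddown_6 below 0.02 m/s and y of any of holddown_1, holddown_2, holddown_3, holddown_4, holddown_5, holddown_6 in the frame of dock above 0.1 m and y of any of holddown_1, holddown_2, holddown_3, holddown_4, holddown_5, holddown_6 in the frame of dock below -0.1 m); the robot touches nothing.
It fails at once if the pie dish is shoved more than 30 mm or tipped (distance of pie_dish from where it was at the start of the episode above 0.03 m or angle between pie_dish's own z axis and vertical above 0.35 rad).
It fails at once if the kitchen scale is shoved more than 30 mm or tipped (distance of scale from where it was at the start of the episode above 0.03 m or angle between scale's own z axis and vertical above 0.35 rad).
It fails at once if the citrus reamer is shoved more than 30 mm or tipped (distance of reamer from where it was at the start of the episode above 0.03 m or angle between reamer's own z axis and vertical above 0.35 rad).
It fails at once if the ramekin is shoved more than 30 mm or tipped (distance of ramekin from where it was at the start of the episode above 0.03 m or angle between ramekin's own z axis and vertical above 0.35 rad).
Of holddown_1, holddown_2, holddown_3, holddown_4, holddown_5, holddown_6 only 4 to 6 are there at a start; the rules pass over those that are not, and their reading is None.
At some moment in a run one of stand_a, stand_b may be knocked a few centimetres aside while the robot is not near it.
It also fails if it takes over 210 s, if anything falls off the work surface, if the arm or the gripper's body presses on something with over 40 N, if the wrist force passes 120 N, or if a joint passes its speed limit or range.

### The arm

A 7-joint arm with a two-finger parallel gripper is mounted at the origin on the work surface. World frame = base frame: x ahead of the robot, y to its left, z up, the work surface at z = 0. Lengths are in m, angles in rad, forces in N, time in s.
With the tool pointing down it reaches from about 0.4 to 0.85 m from the base axis. Payload 4.5 kg.
Tool frame: the origin (TCP) lies between the finger pads; the fingertips stand 19 mm ahead of it and the grasp point (between the pads) is the TCP (r.nose_length is the distance from the TCP to the fingertips, in m); z points along the fingers, x is the direction in which the jaws open and shut, and the axes are right-handed (so a half turn about z gives the same grasp; the last joint's range is limited). The gripper opens to 88 mm and grips with 3 to 60 N. Pads are 18 mm wide; open, the fingers measure 123 mm over their backs; the gripper's body (75 mm by 187 mm) begins 45 mm behind the grasp point.
Start: joints at [-1.248, 0.689, -0.195, 1.565, 0.157, 0.902, -0.215], TCP at [0.178, 0.599, 0.258] pointing down, gripper open.
Joint ranges: [-3.01, 3.01], [-0.46, 2.08], [-1.47, 1.51], [0.13, 2.56], [-1, 4.14], [0.04, 2.09], [-2.66, 2.66]. Speed limits (rad/s): [2.57, 2.57, 3.14, 3.14, 3.14, 3.14, 3.14].

### API

Orientations are given as a unit quaternion [x, y, z, w].
In Python, from plant import get_state, vision, r gives the robot as it stands.
- The arm moves only by the tool play_rows, never from a script. Its argument "deltas" is a list that holds one entry, the list of rows, each a list of 7 numbers: the gripper command: -1 is fully open, 1 is shut, values between are in proportion, then the shift along the tool's x, y, z normalised to -1 to 1, where 1 is 300 mm, then the turn, a rotation vector about the tool's x, y, z normalised to -1 to 1, where 1 is pi rad. A call has 1 to 5 rows; each row is the pose to reach, as a shift and turn from the pose measured when the call began, along the tool's axes at that moment, turning the shorter way round; what a row does not reach only later rows make up. A row lasts 1/8 s, in which the tool goes at most 62.5 mm and 10.7 degrees, less where a joint would pass 70% of its speed; a pose out of reach is approached as far as the arm can. A call with a number of a shift or a turn outside -1 to 1 is refused whole. A call with a gripper value outside its range is refused whole. The fingers move at their own pace and stop on an object; "force" is the grip in N (left out, the last holds). Time passes only in rows, so rows that repeat a pose let the fingers close. It gives the time, the measured TCP pose, the force and the opening at its end, in the units of the state.
- get_state(): the state, without advancing time (a new reading comes with each control period).
- vision.snapshot(name): name is "scene" or "top" or "wrist"; returns the picture (400x640x3 uint8, red, green, blue); there is no depth.
- vision.camera_model(name): a dict with "vfov" (degrees; the focal length in pixels is half the picture's height over the tangent of half this angle, whatever the lens; pixels are square), "cx", "cy" (the principal point, pixels), "k1" (the pictures are not rectified: a ray, as slopes to the right and down, at radius r is drawn at 1 + k1 r^2 times it, then the intrinsics apply), "world_to_cam" (4x4, takes a point from world to camera coordinates). Camera axes: x right, y up, looking along -z (the intrinsics and any distortion apply to the point x, -y, -z); pixel columns grow to the right and rows downward; lengths in m; the calibration is good to about 2 mm. A picture is of the moment at which its call begins: read the wrist's pose just before it. camera_model takes no time and is no camera call; for the wrist camera it gives the pose at the moment of the call.
- r.finish_job(): hands the job in, once; it reports no verdict.
The state is a dict: "clock": time; "q": joint angles; "qd": joint speeds; "joint_torque": joint torques, N m; "tool_pos": TCP position; "eef_rot": TCP orientation; "contact_force": force on the tool from outside, world axes, zero at the start; "moment": the same for the moment, N m; "opening": opening from 0.0 (shut) to 1.0 (fully open).
Only numpy, scipy, OpenCV 4.12 (cv2) and the standard library are available. Lean on these libraries where they do the work, as an engineer would, in place of code of your own. Each camera call takes 0.05 s, during which the arm holds its last target.

## Working session

There is one attempt and no reset: what is moved stays moved. The work goes in short steps, Python scripts to look and compute and a tool call to move; the robot and the scene stay as the last step left them, time stands still between calls to the robot, and variables do not carry over. Pictures are saved under pics/ and viewed, and the job is handed in when it is done.

Besides the shell and the picture viewer there is one more tool, called after "Request:" by a JSON object that holds its "fn" and its "kwargs", one argument or row to a line. play_rows: Moves the arm, as the interface text tells. Scaled input: -1 to 1 covers 300 mm each way for a shift and pi rad each way for a turn. Its arguments: {"type":"object","properties":{"deltas":{"type":"array"},"force":{"type":"number"}},"required":["deltas"]}

```bash
ls; mkdir -p pics; python3 - <<'E'
from plant import get_state, vision, r
import cv2
s=get_state();print(s)
for n in("scene","top","wrist"):
    m=vision.camera_model(n);print(n,m)
    cv2.imwrite(f"pics/{n}0.png",vision.snapshot(n)[:,:,::-1])
E
```

```text
pics
{'clock': 0.0, 'q': array([-1.24819794,  0.68999035, -0.19453803,  1.56635187,  0.15732127,
        0.90247995, -0.21511681]), 'qd': array([ 0.00060589, -0.00047209, -0.00060001,  0.00027811, -0.00082701,
        0.00034784, -0.00085004]), 'joint_torque': array([ 2.83089694e-04, -5.27558541e+01, -1.26645729e+00, -1.53425074e+01,
       -5.25872782e-02,  6.79732490e-03,  1.80926927e-04]), 'tool_pos': array([0.17786694, 0.59853257, 0.25690455]), 'eef_rot': array([ 8.01468448e-01,  5.98036359e-01, -6.93647872e-04,  5.99668903e-04]), 'contact_force': array([0.44628814, 0.19183599, 0.18225171]), 'moment': array([-0.00788882,  0.07904546, -0.053494  ]), 'opening': 0.9994225877500498}
scene {'vfov': 55.20287035917092, 'cx': 313.173955982847, 'cy': 201.29170212827253, 'k1': 0.0010272703986396415, 'world_to_cam': array([[ 0.35068409,  0.93637383,  0.01499044, -0.15631251],
       [-0.81236803,  0.29620069,  0.50231796,  0.42573608],
       [ 0.46591721, -0.18833267,  0.86455304, -1.68490301],
       [ 0.        ,  0.        ,  0.        ,  1.        ]])}
top {'vfov': 57.82556398379101, 'cx': 323.14701103089453, 'cy': 200.36776517595692, 'k1': -0.05770779113967139, 'world_to_cam': array([[ 7.57319552e-03, -9.99970125e-01,  1.54777621e-03,
        -1.49142629e-02],
       [ 9.95829886e-01,  7.68254538e-03,  9.09055416e-02,
        -5.46893708e-01],
       [-9.09147167e-02,  8.52876368e-04,  9.95858317e-01,
        -1.47352439e+00],
       [ 0.00000000e+00,  0.00000000e+00,  0.00000000e+00,
         1.00000000e+00]])}
wrist {'vfov': 59.159345287885124, 'cx': 318.6251836155093, 'cy': 200.4091433612542, 'k1': -0.07769495843690165, 'world_to_cam': array([[ 0.28499843,  0.95852536, -0.00224103, -0.62419676],
       [-0.9134291 ,  0.27087976, -0.30376214,  0.04319899],
       [-0.29055666,  0.08861876,  0.95274527, -0.39129333],
       [ 0.        ,  0.        ,  0.        ,  1.        ]])}
```

View pics/top0.png

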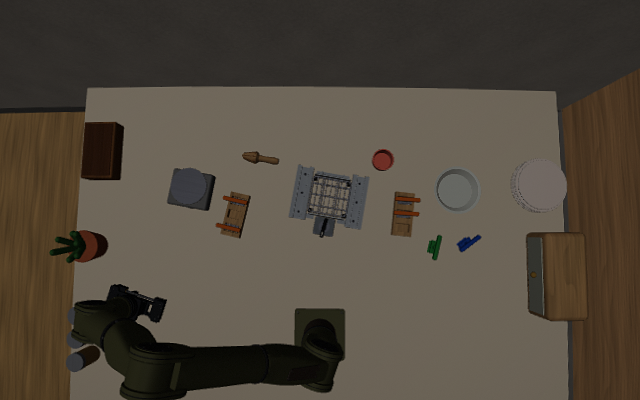

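View pics/scene0.png

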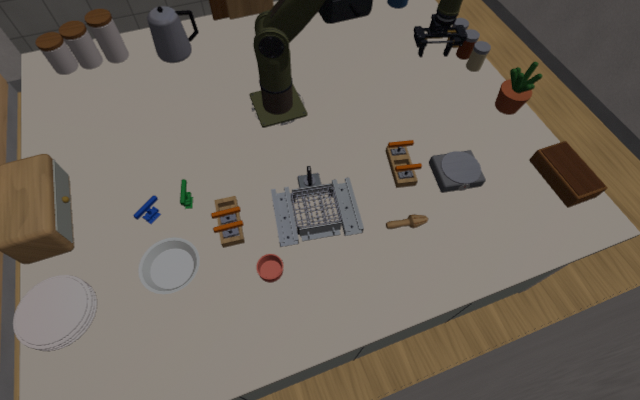

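View pics/wrist0.png

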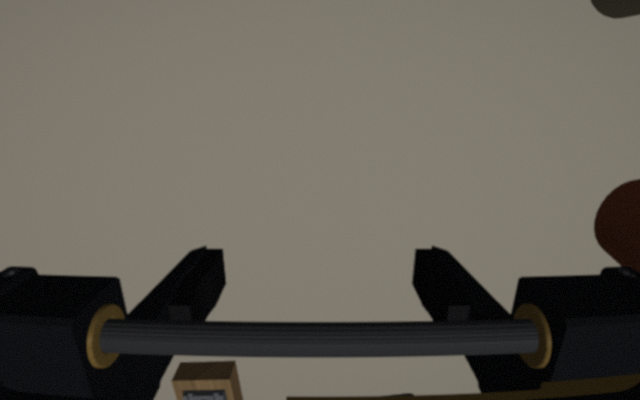

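Four orange bars stand in the stands: top picture (233,198) and (228,227) on the left, (405,200) and (405,213) on the right. The look-alikes to leave alone are green at (434,247) and blue at (468,242). The cam handle is at about (323,228). I'll check these in enlarged crops.

```bash
cat > h.py <<'E'
import numpy as np, cv2
from plant import get_state, vision, r
from scipy.spatial.transform import Rotation as R
from scipy.optimize import least_squares
def K(m):
    f=200/np.tan(np.radians(m['vfov']/2)); return f
def proj(m,P):
    P=np.atleast_2d(P); c=P@m['world_to_cam'][:3,:3].T+m['world_to_cam'][:3,3]
    x=c[:,0]/-c[:,2]; y=-c[:,1]/-c[:,2]; k=1+m['k1']*(x*x+y*y); f=K(m)
    return np.c_[m['cx']+f*x*k, m['cy']+f*y*k]
def ray(m,uv):
    f=K(m); d=np.array([(uv[0]-m['cx'])/f,(uv[1]-m['cy'])/f]); s=d.copy()
    for _ in range(20): s=d/(1+m['k1']*(s@s))
    Rm=m['world_to_cam'][:3,:3]; t=m['world_to_cam'][:3,3]
    return -Rm.T@t, Rm.T@np.array([s[0],-s[1],-1])
def atz(m,uv,z):
    o,d=ray(m,uv); return o+d*(z-o[2])/d[2]
def tri(obs):
    A=np.zeros((3,3));b=np.zeros(3)
    for m,uv in obs:
        o,d=ray(m,uv); d=d/np.linalg.norm(d); Q=np.eye(3)-np.outer(d,d); A+=Q;b+=Q@o
    p=np.linalg.solve(A,b); return p,[np.round(proj(m,p)[0]-uv,1) for m,uv in obs]
def crop(img,x0,y0,w,h,s,name):
    c=cv2.resize(np.ascontiguousarray(img[y0:y0+h,x0:x0+w,::-1]),None,fx=s,fy=s,interpolation=cv2.INTER_CUBIC)
    c=np.clip(c.astype(float)*1.5,0,255).astype(np.uint8)
    cv2.imwrite('pics/'+name,c)
def delta(pos,yaw=None,st=None):
    """pos/tool-down yaw (jaw axis angle in world) -> normalised move; jaw x = (cos,sin,0), z down"""
    st=st or get_state(); Rc=R.from_quat(st['eef_rot'])
    t=Rc.inv().apply(np.array(pos)-st['tool_pos'])/0.3
    if yaw is None: rv=np.zeros(3)
    else:
        best=None
        for k in(0,np.pi):
            c,s=np.cos(yaw+k),np.sin(yaw+k)
            Rt=R.from_matrix(np.array([[c,s,0],[s,-c,0],[0,0,-1]]).T)
            rv=(Rc.inv()*Rt).as_rotvec()/np.pi
            if best is None or np.linalg.norm(rv)<np.linalg.norm(best): best=rv
        rv=best
    return np.round(t,4),np.round(rv,4)
def yaw(st=None):
    st=st or get_state(); x=R.from_quat(st['eef_rot']).apply([1,0,0]); return np.arctan2(x[1],x[0])
E
python3 - <<'E'
from h import *
t=vision.snapshot('top');s=vision.snapshot('scene')
cv2.imwrite('pics/t1raw.png',t[:,:,::-1]);cv2.imwrite('pics/s1raw.png',s[:,:,::-1])
crop(t,280,150,100,100,6,'t1dock.png')
crop(t,205,180,60,70,8,'t1a.png')
crop(t,380,180,100,85,7,'t1b.png')
crop(s,265,160,105,95,7,'s1dock.png')
E
```

```text
(no output)
```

View pics/t1dock.png

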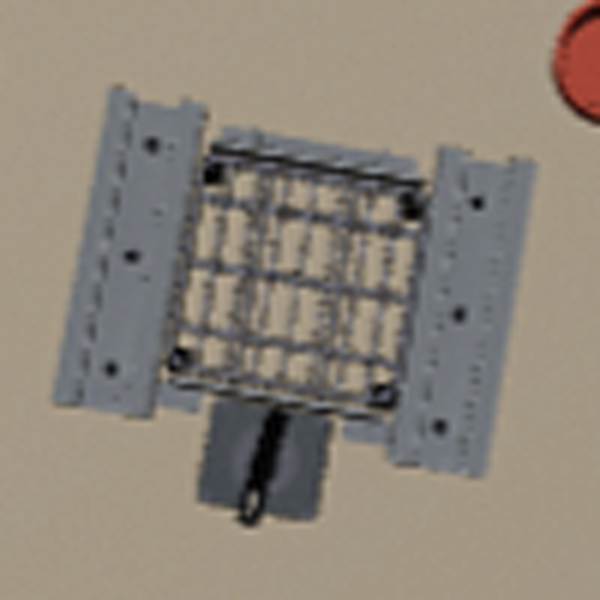

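View pics/t1a.png

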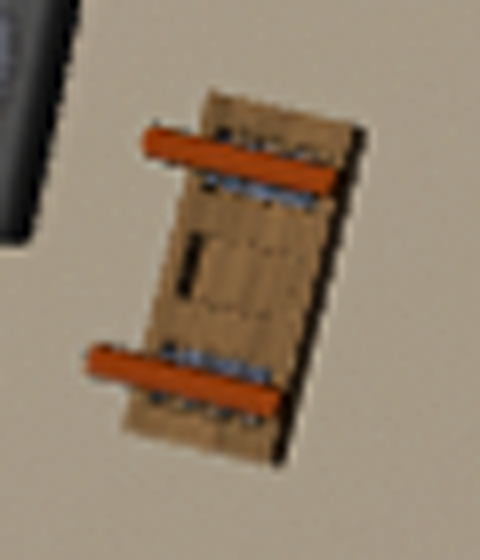

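View pics/t1b.png

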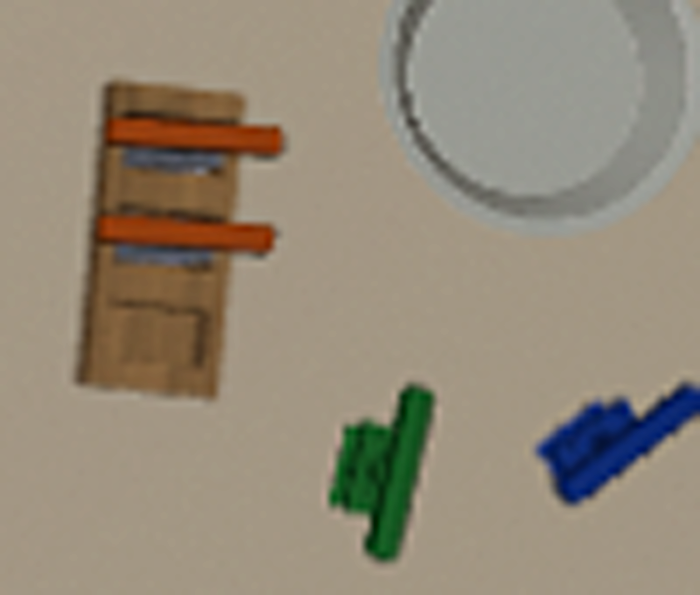

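View pics/s1dock.png

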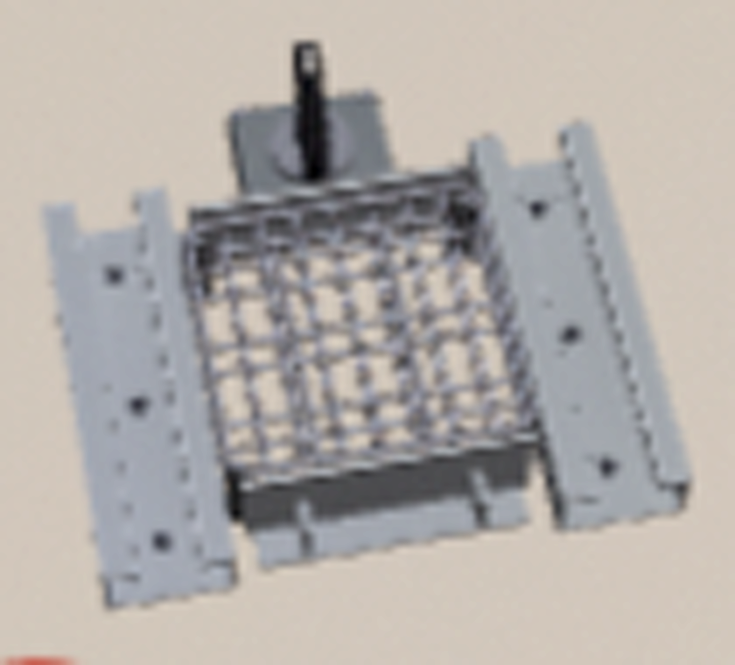

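```bash
python3 - <<'E'
from h import *
T=vision.camera_model('top');S=vision.camera_model('scene')
loc=dict(LFo=(.11,.15),LNo=(-.11,.15),RFo=(.11,-.15),RNo=(-.11,-.15),LFi=(.11,.083),LNi=(-.11,.083),RFi=(.11,-.083),RNi=(-.11,-.083))
top=dict(LFo=(113,88),LNo=(55,403),RFo=(537,160),RNo=(487,477),LFi=(207,102),LNi=(155,417),RFi=(440,148),RNi=(390,463))
top={k:np.array(v)/6+[280,150] for k,v in top.items()}
sc=dict(LNo=(580,122),LNi=(485,138),RNo=(45,205),RNi=(155,192),LFo=(690,482),RFo=(105,582),RFi=(238,565))
sc={k:np.array(v)/7+[265,160] for k,v in sc.items()}
for k in sc: print(k,*tri([(T,top[k]),(S,sc[k])]))
for use in ('t','s','ts'):
    def f(p,full=False):
        out=[]
        c,s=np.cos(p[2]),np.sin(p[2])
        for m,d,n in((T,top,'t'),(S,sc,'s')):
            if n not in use: continue
            for k,uv in d.items():
                x,y=loc[k]; P=[p[0]+c*x-s*y,p[1]+s*x+c*y,p[3]]
                out+=list(proj(m,P)[0]-uv)
        if 's' not in use or 't' not in use: out.append((p[3]-.038)*1e4)
        return np.array(out)
    q=least_squares(f,[.55,0,0,.038]); print(use,np.round(q.x,4),np.sqrt(2*q.cost/len(q.fun)),np.round(f(q.x),1) if use=='ts' else '')
E
```

```text
LNo [0.47643562 0.12903703 0.02848403] [array([-0.1, -0.1]), array([-0.2,  0. ])]
LNi [0.47002275 0.0669768  0.035756  ] [array([-1.8, -0.8]), array([-2.1, -0. ])]
RNo [ 0.42889149 -0.16404091  0.03216798] [array([-0.8, -0.3]), array([-0.9, -0. ])]
RNi [ 0.4369847  -0.10171396  0.02317676] [array([0., 0.]), array([0., 0.])]
LFo [0.69617339 0.09375805 0.0288815 ] [array([-0.5, -0.2]), array([-0.6,  0. ])]
RFo [ 0.6474743  -0.20046889  0.03057526] [array([-0.5, -0.2]), array([-0.6, -0. ])]
RFi [ 0.65698445 -0.13435387  0.02011039] [array([-0.4, -0.2]), array([-0.5, -0. ])]
t [ 0.5605 -0.0374 -0.1635  0.038 ] 0.357497194264147 
s [ 0.568  -0.0347 -0.1643  0.038 ] 0.8702691850500269 
ts [ 0.5625 -0.0351 -0.1644  0.029 ] 0.8143004031124792 [-0.8 -0.1 -0.6 -0.6 -0.4  0.1 -0.6 -0.4 -0.6  0.3 -1.2 -0.1 -0.1 -0.6
 -0.5 -0.8  0.5  0.2 -3.   0.6 -1.1  0.6  1.  -0.3 -0.4 -0.3 -0.9 -0.
 -0.7 -0.9]
```

```bash
python3 - <<'E'
from h import *
T=vision.camera_model('top');S=vision.camera_model('scene')
for a,b in (((283,412),(316,178)),((251,518),(308,45))):
  u=np.array(a)/6+[280,150]; v=np.array(b)/7+[265,160]
  print(tri([(T,u),(S,v)]), atz(T,u,.069), atz(S,v,.069))
print(delta([.40,0.0,.32],1.407), get_state()['q'])
E
```

```text
(array([ 0.47144362, -0.02516732,  0.04700086]), [array([-0.6, -0.2]), array([-0.7, -0. ])]) [ 0.46962831 -0.02732277  0.069     ] [ 0.48545713 -0.02777531  0.069     ]
(array([ 0.40010304, -0.00383392,  0.06361074]), [array([-0.7, -0.3]), array([-0.8, -0. ])]) [ 0.39912018 -0.00655395  0.069     ] [ 0.40470957 -0.00247518  0.069     ]
(array([-1.7029,  1.278 , -0.2073]), array([ 0.    ,  0.0003, -0.0398])) [-1.24819648  0.68950849 -0.19457035  1.5657731   0.15731088  0.9025231
 -0.21511447]
```

Request:
{"fn": "play_rows", "kwargs": {
  "deltas": [
    [[-1,-0.85,0.64,-0.1,0,0,-0.0398],[-1,-0.85,0.64,-0.1,0,0,-0.0398],[-1,-0.85,0.64,-0.1,0,0,-0.0398],[-1,-0.85,0.64,-0.1,0,0,-0.0398],[-1,-0.85,0.64,-0.1,0,0,-0.0398]]
  ]
}}

```text
clock: 0.88
tool_pos: [0.2871, 0.3057, 0.2871]
eef_rot: [0.763, 0.647, 0.0, 0.0]
contact_force: [1.5, -0.2, 0.5]
opening: 0.997
```

```bash
python3 - <<'E'
from h import *
s=get_state();print(s['clock'],s['q'],s['tool_pos'],yaw(s));print(delta([.40,-0.01,.30],1.407))
E
```

```text
0.875 [-0.72682597  0.3899591  -0.28303344  2.10648217  0.17365893  0.66675732
  0.28050507] [0.28712894 0.30567477 0.28707692] 1.4071278539488679
(array([-0.9769,  0.5427, -0.0423]), array([0.0002, 0.0001, 0.    ]))
```

Request:
{"fn": "play_rows", "kwargs": {
  "deltas": [
    [[-1,-0.977,0.543,-0.042,0,0,0],[-1,-0.977,0.543,-0.042,0,0,0],[-1,-0.977,0.543,-0.042,0,0,0],[-1,-0.977,0.543,-0.042,0,0,0],[-1,-0.977,0.543,-0.042,0,0,0]]
  ]
}}

```text
clock: 1.5
tool_pos: [0.3923, 0.0116, 0.2993]
eef_rot: [0.762, 0.647, 0.001, 0.001]
contact_force: [2.2, 0.2, -0.2]
opening: 1.0
```

Request:
{"fn": "play_rows", "kwargs": {
  "deltas": [
    [[-1,-0.08,0.05,0,0,0,0],[-1,-0.08,0.05,0,0,0,0]]
  ]
}}

```text
clock: 1.75
tool_pos: [0.4038, -0.0166, 0.2993]
eef_rot: [0.764, 0.645, 0.001, 0.001]
contact_force: [0.4, 0.5, -0.4]
opening: 0.999
```

```bash
python3 - <<'E'
from h import *
s=get_state();print(s['clock'],s['q'],s['tool_pos'],yaw(s))
m=vision.camera_model('wrist');np.save('w2.npy',m,allow_pickle=True)
i=vision.snapshot('wrist'); crop(i,0,0,640,400,1.25,'w2.png')
print(-m['world_to_cam'][:3,:3].T@m['world_to_cam'][:3,3])
E
```

```text
1.75 [ 0.1158821   0.34772367 -0.26070128  2.12820862  0.14192197  0.67935358
  1.16131596] [ 0.40375841 -0.01664587  0.29934401] 1.4016898694457725
[ 0.32707617 -0.00320096  0.42668079]
```

View pics/w2.png

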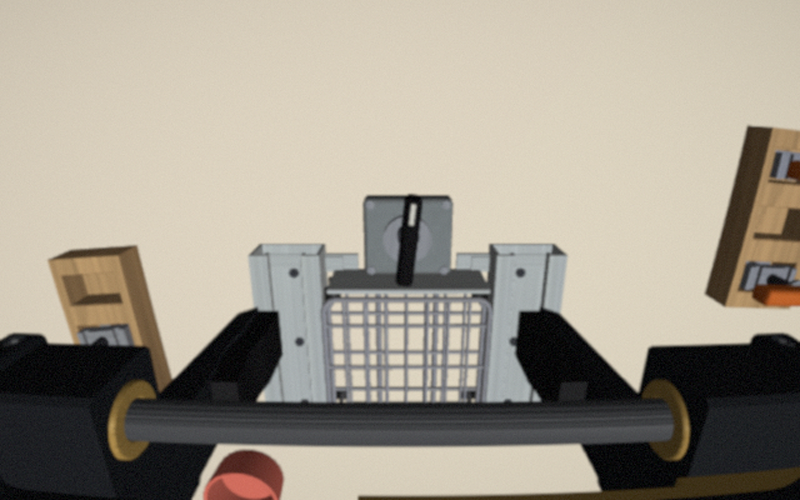

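```bash
python3 - <<'E'
from h import *
m=np.load('w2.npy',allow_pickle=True).item()
f=lambda u,z:np.round(atz(m,np.array(u)/1.25,z),4)
print('disc',f((408,240),.035)); print('bar',f((413,198),.069),f((404,284),.058),f((404,281),.069))
# housing corners top z .026
print('hous',[f(u,.026) for u in((363,197),(453,197),(365,275),(451,274))])
# channel near-end corners z .038
print('ch',[f(u,.038) for u in((251,246),(325,246),(489,246),(565,246))])
E
```

```text
disc [ 0.4424 -0.0142  0.035 ]
bar [ 0.3975 -0.0034  0.069 ] [ 0.4758 -0.0238  0.058 ] [ 0.4686 -0.0227  0.069 ]
hous [array([ 0.3973, -0.0486,  0.026 ]), array([0.4112, 0.0331, 0.026 ]), array([ 0.4731, -0.0615,  0.026 ]), array([0.4861, 0.0212, 0.026 ])]
ch [array([ 0.4226, -0.1593,  0.038 ]), array([ 0.4343, -0.0908,  0.038 ]), array([0.4598, 0.0589, 0.038 ]), array([0.4719, 0.1296, 0.038 ])]
```

```bash
python3 - <<'E'
from h import *
print(delta([.441,-0.014,.14],1.30)); print(delta([.441,-0.014,.061],1.30))
E
```

```text
(array([0.0232, 0.1229, 0.5312]), array([ 0.0005, -0.0001,  0.0335]))
(array([0.0231, 0.1225, 0.7945]), array([ 0.0005, -0.0001,  0.0335]))
```

Request:
{"fn": "play_rows", "kwargs": {
  "deltas": [
    [[-0.2,0.023,0.123,0.53,0,0,0.0335],[-0.2,0.023,0.123,0.53,0,0,0.0335],[-0.2,0.023,0.123,0.53,0,0,0.0335],[-0.2,0.023,0.123,0.6,0,0,0.0335],[-0.2,0.023,0.123,0.6,0,0,0.0335]]
  ]
}}

```text
clock: 2.42
tool_pos: [0.4399, -0.0121, 0.1183]
eef_rot: [0.795, 0.606, -0.001, -0.001]
contact_force: [-0.3, -0.6, -0.1]
opening: 0.6
```

```bash
python3 - <<'E'
from h import *
s=get_state();print(s['tool_pos'],yaw(s),s['contact_force'])
crop(vision.snapshot('wrist'),0,0,640,400,1.25,'w3.png')
crop(vision.snapshot('scene'),265,130,105,125,6,'s3.png')
print(delta([.441,-0.014,.061],1.30))
E
```

```text
[ 0.4398921  -0.01210445  0.11833004] 1.3032394134492362 [-0.31012692 -0.62993963 -0.12098178]
(array([-0.0039,  0.001 ,  0.1964]), array([ 0.0005, -0.0003,  0.0006]))
```

View pics/w3.png

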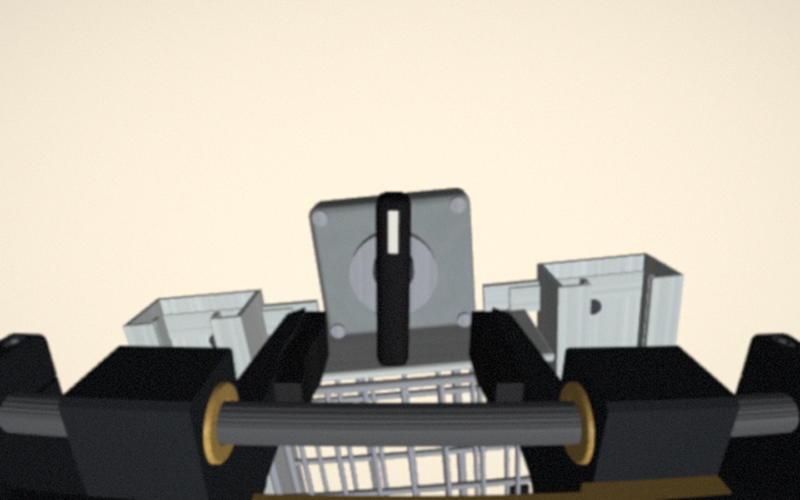

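View pics/s3.png

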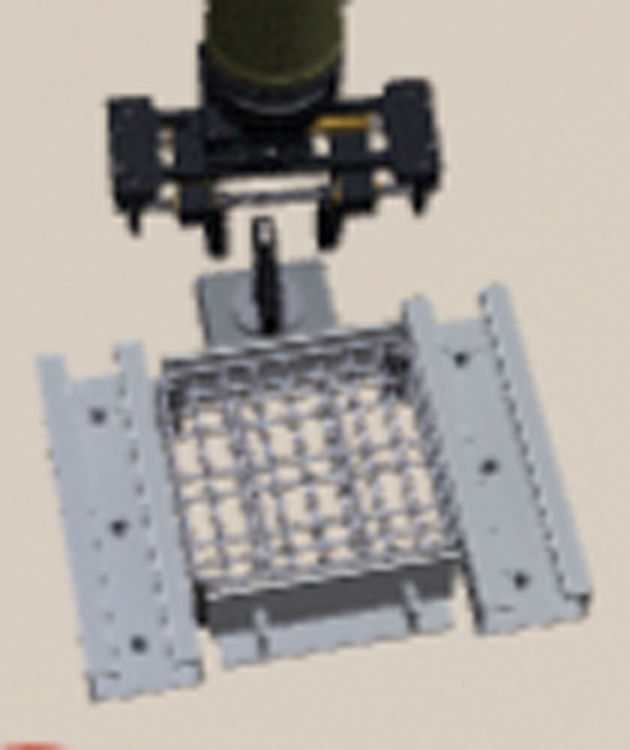

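Request:
{"fn": "play_rows", "kwargs": {
  "deltas": [
    [[-0.2,-0.004,0.001,0.12,0,0,0],[-0.2,-0.004,0.001,0.19,0,0,0],[-0.2,-0.004,0.001,0.19,0,0,0],[1,-0.004,0.001,0.19,0,0,0],[1,-0.004,0.001,0.19,0,0,0]]
  ],
  "force": 25
}}

```text
clock: 3.15
tool_pos: [0.4418, -0.0136, 0.0641]
eef_rot: [0.795, 0.606, 0.002, 0.001]
contact_force: [0.4, -0.2, -0.0]
opening: 0.399
```

Request:
{"fn": "play_rows", "kwargs": {
  "deltas": [
    [[1,0,0,0,0,0,0],[1,0,0,0,0,0,0]]
  ]
}}

```text
clock: 3.4
tool_pos: [0.442, -0.0148, 0.0647]
eef_rot: [0.796, 0.606, 0.002, 0.002]
contact_force: [-2.2, 2.6, 15.6]
opening: 0.175
```

```bash
python3 - <<'E'
from h import *
s=get_state();print(s['tool_pos'],yaw(s),s['contact_force'],s['opening']*88)
crop(vision.snapshot('wrist'),0,0,640,400,1.25,'w4.png')
E
```

```text
[ 0.44197101 -0.01478174  0.0646905 ] 1.3008243197600267 [-2.22583513  2.62836487 15.58685776] 15.403687645235456
```

View pics/w4.png

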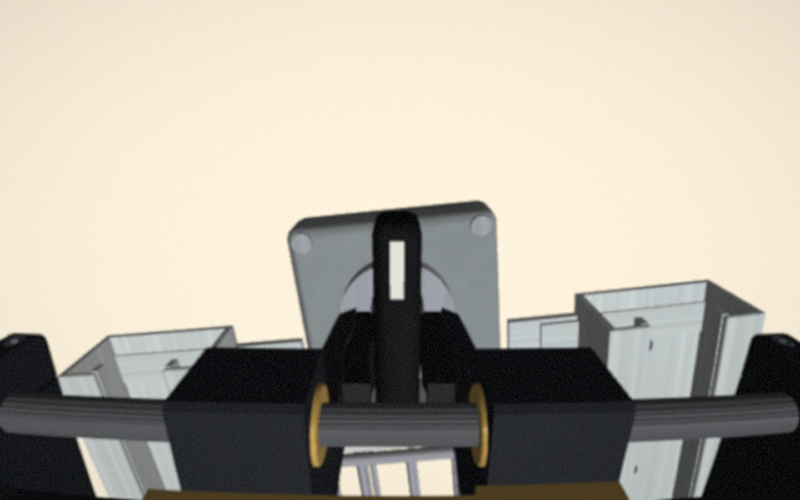

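Request:
{"fn": "play_rows", "kwargs": {
  "deltas": [
    [[1,0,0,0,0,0,0.06],[1,0,0,0,0,0,0.12],[1,0,0,0,0,0,0.17],[1,0,0,0,0,0,0.22],[1,0,0,0,0,0,0.22]]
  ]
}}

```text
clock: 4.08
tool_pos: [0.439, -0.0193, 0.065]
eef_rot: [0.955, 0.297, -0.002, 0.004]
contact_force: [-2.9, -8.5, 1.9]
opening: 0.165
```

```bash
python3 - <<'E'
from h import *
s=get_state();print(s['tool_pos'],yaw(s),s['contact_force'],s['moment'],s['opening']*88,s['q'])
print(delta([.442,-.0145,.0645],-0.175))
E
```

```text
[ 0.43899245 -0.01927087  0.06500417] 0.6033952773700493 [-2.94541465 -8.50822049  1.89270748] [-1.5746602   0.69636571 -0.03962853] 14.553346420784273 [-0.05055012  0.85390035 -0.02630718  2.25095251  0.6244558   0.0478467
 -0.08838328]
(array([ 0.0173, -0.0074,  0.0015]), array([0.0025, 0.001 , 0.2478]))
```

Request:
{"fn": "play_rows", "kwargs": {
  "deltas": [
    [[1,0.017,-0.007,0,0,0,0.06],[1,0.017,-0.007,0,0,0,0.12]]
  ]
}}

```text
clock: 4.32
tool_pos: [0.4367, -0.0202, 0.0651]
eef_rot: [0.994, 0.111, -0.007, 0.008]
contact_force: [-7.4, -12.1, 3.1]
opening: 0.167
```

```bash
python3 - <<'E'
from h import *
s=get_state();print(s['tool_pos'],yaw(s),s['contact_force'],s['moment'],s['opening']*88,s['q'])
print(delta([.442,-.0145,.0645],-0.175))
E
```

```text
[ 0.43665553 -0.02021669  0.06508388] 0.2231760866226721 [ -7.36447689 -12.13726004   3.09775932] [-2.19126954  1.43181061  0.2323735 ] 14.672945517106122 [-0.06375759  0.85450011 -0.01138053  2.24820048  0.44104587  0.05834716
 -0.28856135]
(array([ 0.0216, -0.0147,  0.0014]), array([0.0054, 0.0042, 0.1268]))
```

Request:
{"fn": "play_rows", "kwargs": {
  "deltas": [
    [[1,0,0,0,0,0,0.06],[1,-0.003,0,0,0,0,0.12],[1,-0.003,0,0,0,0,0.14]]
  ]
}}

```text
clock: 4.7
tool_pos: [0.4335, -0.0205, 0.0652]
eef_rot: [0.994, -0.109, -0.007, 0.01]
contact_force: [-2.5, -2.6, 2.8]
opening: 0.172
```

```bash
python3 - <<'E'
from h import *
s=get_state();print(s['tool_pos'],yaw(s),s['contact_force'],s['moment'],s['opening']*88,s['q'])
crop(vision.snapshot('wrist'),0,0,640,400,1.25,'w5.png')
crop(vision.snapshot('scene'),265,130,105,125,6,'s5.png')
E
```

```text
[ 0.43346701 -0.02054879  0.06520314] -0.2182862492170034 [-2.45426291 -2.60654486  2.80890395] [-0.00331949  0.74344201  0.74439067] 15.172419623034035 [-0.07450226  0.85491114  0.00620915  2.25402931  0.22940481  0.05214879
 -0.51774914]
```

View pics/w5.png

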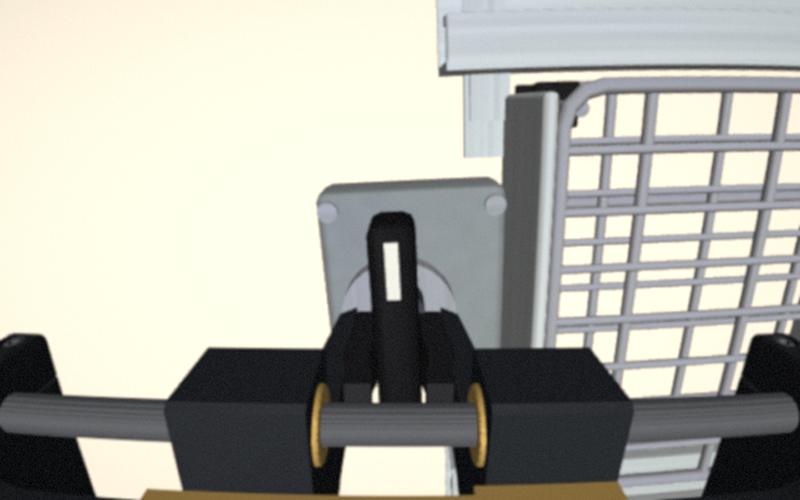

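View pics/s5.png

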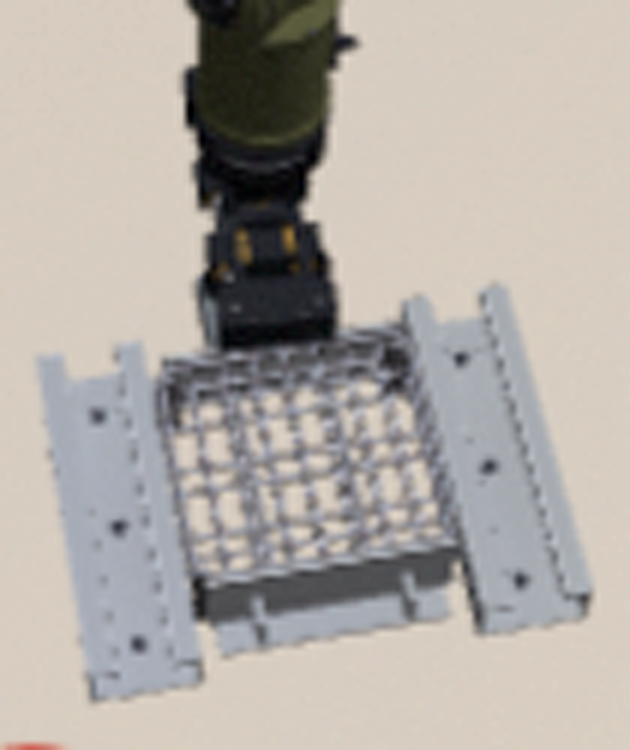

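Request:
{"fn": "play_rows", "kwargs": {
  "deltas": [
    [[0.3,0,0,0,0,0,0],[0.3,0,0,0,0,0,0],[0.3,0,0,0,0,0,0],[0.3,0,0,-0.15,0,0,0],[0.3,0,0,-0.4,0,0,0]]
  ]
}}

```text
clock: 5.42
tool_pos: [0.4345, -0.0183, 0.1727]
eef_rot: [0.994, -0.106, -0.009, 0.01]
contact_force: [1.0, 0.3, 0.6]
opening: 0.347
```

Request:
{"fn": "play_rows", "kwargs": {
  "deltas": [
    [[0.3,0.3,0,-0.7,0,0,0],[0,0.3,0,-0.7,0,0,0],[-1,0.3,0,-0.7,0,0,0],[-1,0.3,0,-0.7,0,0,0],[-1,0.3,0,-0.7,0,0,0]]
  ]
}}

```text
clock: 6.05
tool_pos: [0.5289, -0.0336, 0.3835]
eef_rot: [0.994, -0.107, -0.006, 0.01]
contact_force: [0.3, 0.4, 0.3]
opening: 0.781
```

```bash
python3 - <<'E'
from h import *
s=get_state();print(s['tool_pos'],yaw(s),s['contact_force'],s['q'])
m=vision.camera_model('wrist');np.save('w6.npy',m,allow_pickle=True)
crop(vision.snapshot('wrist'),0,0,640,400,1.25,'w6.png')
E
```

```text
[ 0.528926   -0.03360735  0.3834686 ] -0.21378915261597187 [0.25161053 0.3594167  0.2503888 ] [ 0.08748189  0.42876197 -0.18768222  1.65522698  0.10657069  1.08252981
 -0.34874483]
```

View pics/w6.png

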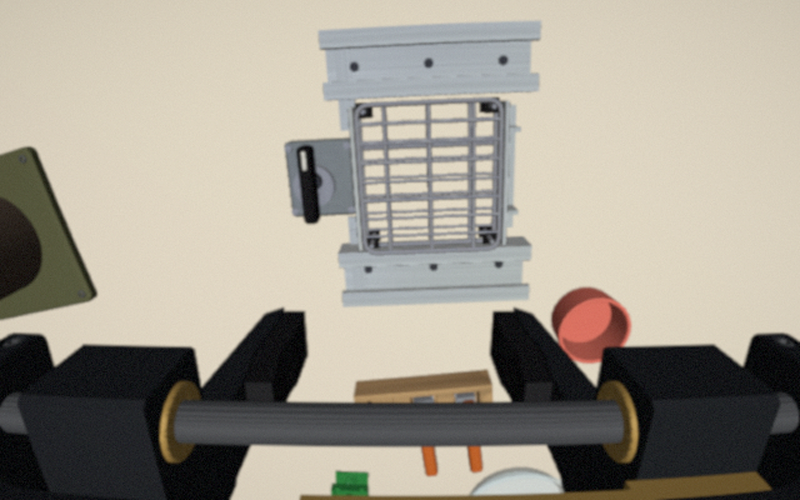

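```bash
python3 - <<'E'
from h import *
im=cv2.imread('pics/w6.png')
cv2.imwrite('pics/w6a.png',cv2.resize(im[10:115,270:560],None,fx=2.7,fy=2.7,interpolation=cv2.INTER_CUBIC))
cv2.imwrite('pics/w6b.png',cv2.resize(im[130:320,270:560],None,fx=2.7,fy=2.7,interpolation=cv2.INTER_CUBIC))
m=np.load('w6.npy',allow_pickle=True).item(); print(-m['world_to_cam'][:3,:3].T@m['world_to_cam'][:3,3])
E
```

```text
[0.54836125 0.04546977 0.50937429]
```

View pics/w6a.png

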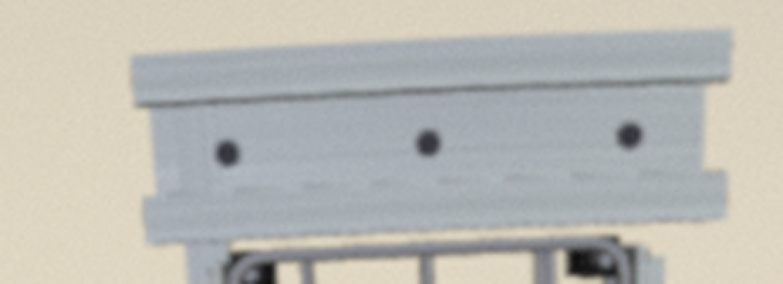

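View pics/w6b.png

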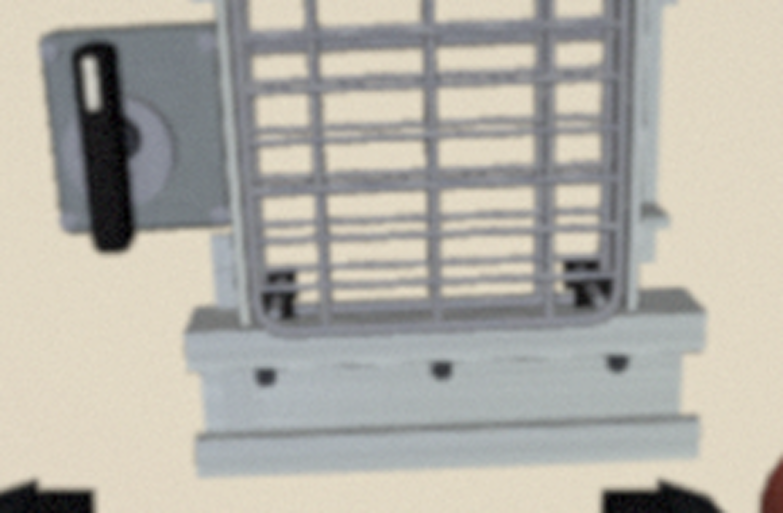

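```bash
cat > fit.py <<'E'
from h import *
def fitdock(obs,z=None,free=()):
    # obs: (m,uv,(x,y,z) local)
    def f(p):
        c,s=np.cos(p[2]),np.sin(p[2]); o=[]
        for m,uv,(x,y,zz) in obs:
            o+=list(proj(m,[p[0]+c*x-s*y,p[1]+s*x+c*y,zz+p[3]])[0]-uv)
        return np.array(o+([p[3]*1e4] if z is None else []))
    q=least_squares(f,[.56,-.035,-.165,0]); return q.x,f(q.x)
E
python3 - <<'E'
from fit import *
m=np.load('w6.npy',allow_pickle=True).item()
A=lambda u:(np.array(u)/2.7+[270,10])/1.25
B=lambda u:(np.array(u)/2.7+[270,130])/1.25
obs=[(m,A((132,57)),(-.11,.15,.038)),(m,A((732,30)),(.11,.15,.038)),(m,A((148,242)),(-.11,.083,.038)),(m,A((727,217)),(.11,.083,.038)),
(m,B((187,334)),(-.11,-.083,.038)),(m,B((706,314)),(.11,-.083,.038)),(m,B((197,474)),(-.11,-.15,.038)),(m,B((699,456)),(.11,-.15,.038))]
for zz in(None,1):
  x,f=fitdock(obs,zz); print(np.round(x,4)); print(np.round(f,1))
x,_=fitdock(obs)
c,s=np.cos(x[2]),np.sin(x[2])
def loc(P): d=P[:2]-x[:2]; return np.round([c*d[0]+s*d[1],-s*d[0]+c*d[1]],4)
for u in((227,153),(428,142),(630,135)): print('screw',loc(atz(m,A(u),.003)))
for u in((95,45),(113,248)): print('bar',loc(atz(m,B(u),.069)))
print('fence',[loc(atz(m,B(u),.059)) for u in((640,5),(633,305))], 'front',[loc(atz(m,B(u),.059)) for u in((217,5),(243,320))])
print('rack',[loc(atz(m,B(u),.056)) for u in((262,325),(620,315),(238,100),(636,100))], loc(atz(m,A((420,247)),.056)))
E
```

```text
[ 0.565  -0.0361 -0.1693 -0.    ]
[-0.3 -0.6  0.5 -0.3 -0.3  0.5  0.1  0.7 -0.9 -0.4  0.6 -0.6  0.2  0.7
  0.1  0.4 -0.1]
[ 0.565  -0.0362 -0.1693 -0.0012]
[-0.  -0.4  0.2 -0.1 -0.1  0.6 -0.1  0.8 -0.7 -0.6  0.4 -0.8  0.4  0.4
 -0.   0.1]
screw [-0.0807  0.1166]
screw [-0.0005  0.1171]
screw [0.08   0.1169]
bar [-0.1278  0.0399]
bar [-0.1292 -0.037 ]
fence [array([0.0728, 0.0448]), array([ 0.0735, -0.0717])] front [array([-0.0832,  0.0513]), array([-0.0823, -0.0715])]
rack [array([-0.0752, -0.075 ]), array([ 0.069 , -0.0767]), array([-0.0783,  0.0155]), array([0.0729, 0.0093])] [-0.0075  0.0769]
```

```bash
python3 - <<'E'
from h import *
T=vision.camera_model('top')
for n,u in dict(b1a=(105,130),b1b=(283,142),b2a=(97,228),b2b=(274,240)).items(): print(n,np.round(atz(T,np.array(u)/7+[380,180],.0915),4))
for n,u in dict(a1a=(145,140),a1b=(340,182),a2a=(88,356),a2b=(283,404)).items(): print(n,np.round(atz(T,np.array(u)/8+[205,180],.0915),4))
print(delta([.53,-.265,.33],-.07))
E
```

```text
b1a [ 0.5503 -0.2956  0.0915]
b1b [ 0.5442 -0.3971  0.0915]
b2a [ 0.4946 -0.2904  0.0915]
b2b [ 0.4885 -0.391   0.0915]
a1a [0.5493 0.3867 0.0915]
a1b [0.5291 0.2888 0.0915]
a2a [0.442  0.4117 0.0915]
a2b [0.4193 0.3142 0.0915]
(array([0.1759, 0.748 , 0.1847]), array([ 0.0065,  0.0054, -0.0456]))
```

Request:
{"fn": "play_rows", "kwargs": {
  "deltas": [
    [[-1,0.14,0.86,0.12,0.0065,0.0054,-0.045],[-1,0.14,0.86,0.12,0.0065,0.0054,-0.045],[-1,0.14,0.86,0.12,0.0065,0.0054,-0.045],[-1,0.14,0.86,0.12,0.0065,0.0054,-0.045],[-1,0.14,0.86,0.12,0.0065,0.0054,-0.045]]
  ]
}}

```text
clock: 6.72
tool_pos: [0.5092, -0.2997, 0.3471]
eef_rot: [0.999, -0.04, -0.003, 0.0]
contact_force: [0.4, 0.7, -0.7]
opening: 0.997
```

```bash
python3 - <<'E'
from h import *
s=get_state();print(s['tool_pos'],yaw(s),s['q'])
m=vision.camera_model('wrist');np.save('w7.npy',m,allow_pickle=True)
crop(vision.snapshot('wrist'),0,0,640,400,1.25,'w7.png')
crop(vision.snapshot('scene'),170,170,130,100,6,'s7.png')
E
```

```text
[ 0.50919285 -0.29974046  0.34714052] -0.07917370909267744 [ 0.56167324  0.55095398 -0.18740207  1.54637892  0.11521374  1.06083708
  0.26530552]
```

View pics/w7.png

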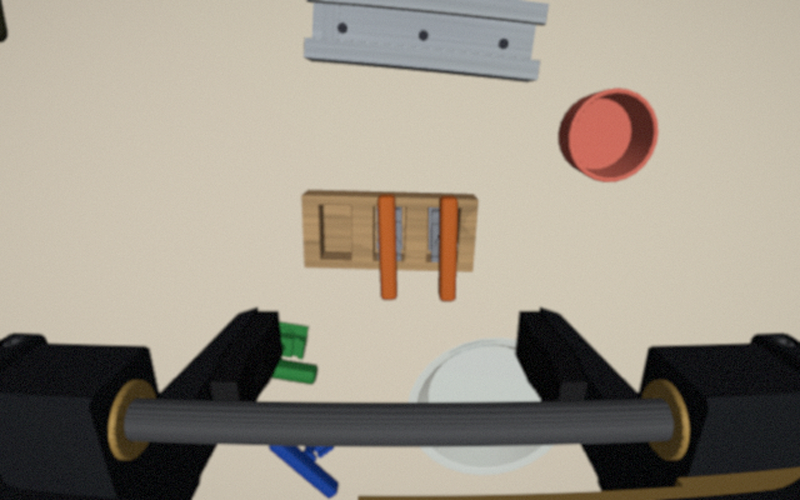

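View pics/s7.png

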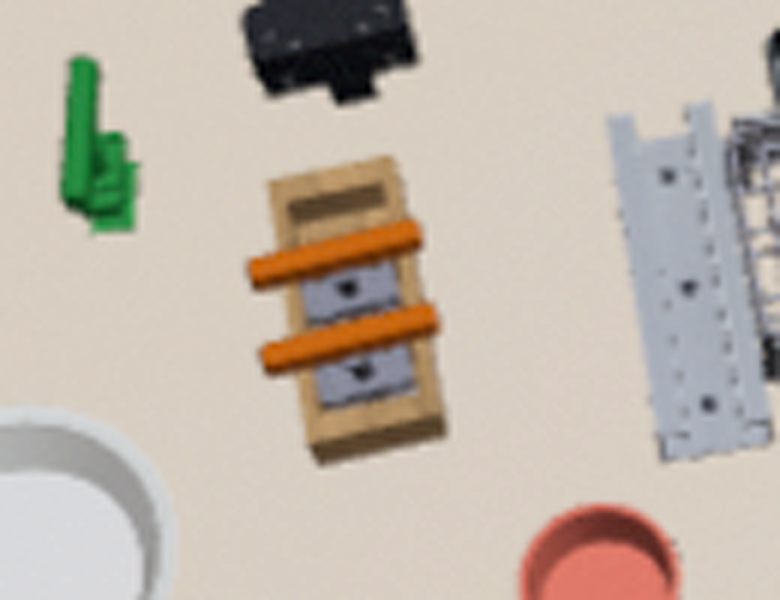

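```bash
python3 - <<'E'
import cv2
im=cv2.imread('pics/w7.png')
cv2.imwrite('pics/w7a.png',cv2.resize(im[180:310,290:490],None,fx=4,fy=4,interpolation=cv2.INTER_CUBIC))
E
```

```text
(no output)
```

View pics/w7a.png

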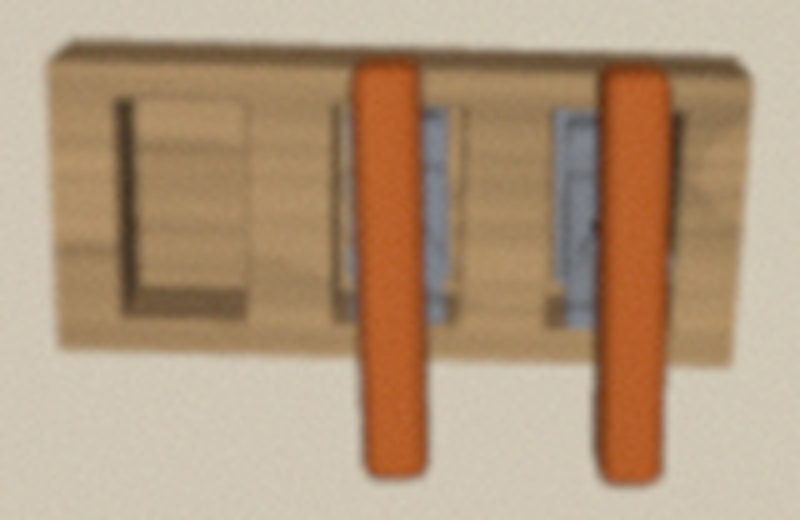

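```bash
cat > bar.py <<'E'
from h import *
def orange(img):
    hsv=cv2.cvtColor(np.ascontiguousarray(img),cv2.COLOR_RGB2HSV)
    mk=((hsv[...,0]<=13)&(hsv[...,1]>195)&(hsv[...,2]>50)).astype(np.uint8)
    n,l,st,c=cv2.connectedComponentsWithStats(cv2.morphologyEx(mk,cv2.MORPH_CLOSE,np.ones((3,3))))
    return [(l==i).astype(np.uint8) for i in range(1,n) if st[i,4]>60]
def mom(M):
    c=np.array([M['m10'],M['m01']])/M['m00']; a,b,d=M['mu20']/M['m00'],M['mu11']/M['m00'],M['mu02']/M['m00']
    w,v=np.linalg.eigh([[a,b],[b,d]]); return c,v[:,1],np.sqrt(w)
def boxhull(m,p,size=(.1,.016,.02),sc=16):
    x,y,th,z=p; c,s=np.cos(th),np.sin(th); P=[]
    for i in(-.5,.5):
        for j in(-.5,.5):
            for k in(-.5,.5):
                a,b=i*size[0],j*size[1]; P.append([x+c*a-s*b,y+s*a+c*b,z+k*size[2]])
    return cv2.convexHull(proj(m,P).astype(np.float32))
def fitbar(m,mk,z=None,th0=None):
    c,v,s=mom(cv2.moments(mk,True)); 
    P=atz(m,c,.0815); Q=atz(m,c+v*5,.0815)-P
    p0=[P[0],P[1],np.arctan2(Q[1],Q[0]),.0815]
    def f(p):
        c2,v2,s2=mom(cv2.moments(boxhull(m,p)))
        if v2@v<0:v2=-v2
        o=list(c2-c)+[ (v[0]*v2[1]-v[1]*v2[0])*50]
        return np.array(o+([(s2[0+1]-s[1])*2] if z is None else [(p[3]-z)*1e3]))
    q=least_squares(f,p0,x_scale=[.01,.01,.1,.01],diff_step=1e-4); a,b=s
    return q.x,q.cost,s,mom(cv2.moments(boxhull(m,q.x)))[2]
E
python3 - <<'E'
from bar import *
img=vision.snapshot('wrist');m=vision.camera_model('wrist')
T=vision.camera_model('top');ti=vision.snapshot('top');S=vision.camera_model('scene');si=vision.snapshot('scene')
for n,mm,i in(('w',m,img),('t',T,ti),('s',S,si)):
    for mk in orange(i):
        for z in(.0815,None):
            p,c,s,s2=fitbar(mm,mk,z); print(n,np.round(p,4),round(c,3),np.round(s,2),np.round(s2,2))
E
```

```text
w [ 0.4969 -0.3394 -1.6305  0.0815] 0.0 [ 2.99 23.32] [ 4.1  24.81]
w [ 0.4954 -0.3471 -1.6305  0.0562] 0.0 [ 2.99 23.32] [ 3.86 23.32]
w [ 0.5529 -0.3439 -1.6361  0.0815] 0.0 [ 3.39 22.89] [ 4.42 24.7 ]
w [ 0.5557 -0.3539 -1.6362  0.0501] 0.0 [ 3.39 22.89] [ 4.1  22.89]
t [0.5417 0.3425 1.3533 0.0815] 0.0 [1.02 6.99] [1.21 7.5 ]
t [ 0.5513  0.3683  1.3533 -0.0236] 0.0 [1.02 6.99] [1.12 6.99]
t [0.4321 0.3666 1.342  0.0815] 0.0 [1.04 6.95] [1.23 7.54]
t [ 0.434   0.3987  1.342  -0.0409] 0.0 [1.04 6.95] [1.14 6.95]
```

```bash
sed -i "s/mk=((hsv.*/mk=((hsv[...,0]<=14)\&(hsv[...,1]>SAT)\&(hsv[...,2]>35)).astype(np.uint8)/; s/^def orange/SAT=150\ndef orange/" bar.py
python3 - <<'E'
import bar
from bar import *
img=vision.snapshot('wrist');m=vision.camera_model('wrist')
T=vision.camera_model('top');ti=vision.snapshot('top')
hsv=cv2.cvtColor(np.ascontiguousarray(img),cv2.COLOR_RGB2HSV)
print(hsv[200,300:325].tolist())
for SAT in(130,150,165):
  bar.SAT=SAT; print(SAT)
  for n,mm,i in(('w',m,img),('t',T,ti)):
    for mk in orange(i):
        for z in(.0815,None):
            p,c,s,s2=fitbar(mm,mk,z); print(n,np.round(p,4),round(c,3),np.round(s,2),np.round(s2,2))
E
```

```text
[[11, 188, 107], [11, 192, 118], [11, 194, 121], [11, 195, 123], [11, 195, 123], [11, 194, 122], [11, 198, 121], [11, 199, 122], [11, 196, 121], [11, 202, 116], [11, 200, 106], [10, 173, 90], [8, 72, 81], [150, 6, 79], [111, 21, 87], [116, 20, 89], [120, 3, 85], [14, 48, 91], [16, 91, 98], [17, 106, 101], [17, 104, 110], [17, 108, 116], [17, 107, 117], [17, 107, 117], [17, 108, 116]]
130
w [ 0.6985 -0.2529 -2.851   0.0815] 0.0 [17.37 19.05] [ 5.1  27.52]
w [ 0.7789 -0.2702 -2.8509 -0.095 ] 0.0 [17.37 19.05] [ 3.53 19.05]
w [ 0.4955 -0.3411 -1.6355  0.0815] 0.0 [ 3.73 23.77] [ 4.1  24.65]
w [ 0.4946 -0.3457 -1.6354  0.0668] 0.0 [ 3.73 23.77] [ 3.95 23.77]
w [ 0.5519 -0.3462 -1.6368  0.0815] 0.0 [ 3.99 23.49] [ 4.37 24.52]
w [ 0.5533 -0.3518 -1.6368  0.0641] 0.0 [ 3.99 23.49] [ 4.19 23.49]
t [ 0.3989 -1.1784  3.0924  0.0815] 0.0 [19.59 91.11] [2.08 7.07]
t [ 0.4118 -0.1033  3.0917  1.4018] 0.0 [19.59 91.11] [25.06 91.11]
t [ 0.7369  0.9081 -3.107   0.0815] 0.0 [10.77 18.21] [1.89 7.06]
t [ 0.5374  0.3464 -3.1068  0.9603] 0.0 [10.77 18.21] [ 4.88 18.21]
t [ 0.7102 -0.2491  2.173   0.081
[... 1976 characters left out ...]
24.52]
w [ 0.5538 -0.355  -1.638   0.0554] 0.0 [ 3.77 23.01] [ 4.1  23.01]
t [ 0.7375  0.9038 -3.0866  0.0815] 0.0 [10.18 18.25] [1.89 7.07]
t [ 0.5374  0.344  -3.0864  0.9613] 0.0 [10.18 18.25] [ 4.87 18.25]
t [ 0.7094 -0.2485  2.5928  0.0815] 0.0 [5.   5.32] [1.19 7.36]
t [ 0.8243 -0.3405  2.5928 -0.4704] 0.0 [5.   5.32] [0.86 5.32]
t [0.5415 0.3422 1.3521 0.0815] 0.0 [1.09 7.12] [1.21 7.5 ]
t [0.5484 0.3609 1.3521 0.0055] 0.0 [1.09 7.12] [1.15 7.12]
t [0.4317 0.3669 1.3299 0.0815] 0.0 [1.17 6.85] [1.24 7.54]
t [ 0.4338  0.405   1.3299 -0.0635] 0.0 [1.17 6.85] [1.12 6.85]
t [0.3495 0.9368 3.098  0.0815] 0.0 [4.76 8.9 ] [1.97 7.26]
t [0.3609 0.7624 3.098  0.3461] 0.0 [4.76 8.9 ] [2.41 8.9 ]
```

```bash
python3 - <<'E'
from h import *
print(delta([.5515,-.346,.215],-.061))
E
```

```text
(array([0.1388, 0.169 , 0.4511]), array([-0.0003, -0.    , -0.0023]))
```

Request:
{"fn": "play_rows", "kwargs": {
  "deltas": [
    [[0.1,0.139,0.169,0.45,0,0,-0.002],[0.1,0.139,0.169,0.45,0,0,-0.002],[0.1,0.139,0.169,0.45,0,0,-0.002],[0.1,0.139,0.169,0.45,0,0,-0.002]]
  ]
}}

```text
clock: 7.58
tool_pos: [0.5512, -0.3446, 0.2135]
eef_rot: [1.0, -0.03, -0.002, -0.002]
contact_force: [0.7, 0.6, 0.9]
opening: 0.567
```

```bash
cat > look.py <<'E'
import sys
from bar import *
import bar
bar.SAT=165
def look(name,z=.0815):
    s=get_state();m=vision.camera_model('wrist');i=vision.snapshot('wrist')
    np.save('pics/'+name+'.npy',m,allow_pickle=True); crop(i,0,0,640,400,1.25,name+'.png')
    print(round(s['clock'],2),np.round(s['tool_pos'],4),'yaw',round(yaw(s),4),'F',np.round(s['contact_force'],1),'open',round(s['opening']*88,1),'q6,7',np.round(s['q'][5:],2))
    for mk in orange(i):
        if mk.sum()<300: continue
        p,c,a,b=fitbar(m,mk,z); 
        if a[1]/a[0]>4: print('bar',np.round(p,4),np.round(a,1),np.round(b,1))
    return m,i
if __name__=='__main__': look(sys.argv[1],float(sys.argv[2]) if len(sys.argv)>2 else .0815)
E
python3 look.py w8
```

```text
7.58 [ 0.5512 -0.3446  0.2135] yaw -0.0606 F [0.7 0.6 0.9] open 49.9 q6,7 [0.86 0.29]
bar [ 0.495  -0.3385 -1.6274  0.0815] [ 6.3 33.1] [ 7.6 37.7]
bar [ 0.5507 -0.3473 -1.6299  0.0815] [ 5.4 36. ] [ 6.2 37.8]
```

View pics/w8.png

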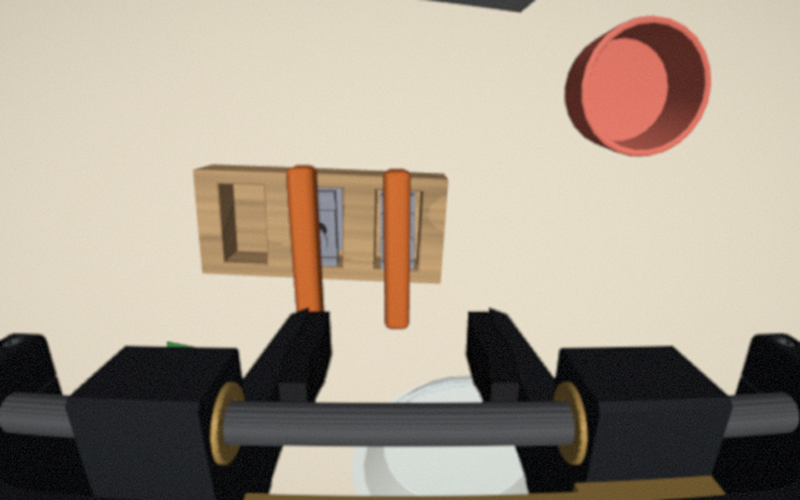

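```bash
python3 - <<'E'
from h import *
a=np.load('w7.npy',allow_pickle=True).item();b=np.load('pics/w8.npy',allow_pickle=True).item()
for u,v in(((447.5,301),(397,328)),((449,195.5),(397,170))):
    u=np.array(u)/1.25;v=np.array(v)/1.25
    print(tri([(a,u),(b,v)]),[np.round(atz(m,w,z),4) for z in(.0915,.0715) for m,w in((a,u),(b,v))])
E
```

```text
(array([ 0.54809079, -0.39797896,  0.08851872]), [array([-0.1, -0.2]), array([0.2, 0.3])]) [array([ 0.548 , -0.3969,  0.0915]), array([ 0.5481, -0.3962,  0.0915]), array([ 0.5496, -0.406 ,  0.0715]), array([ 0.5474, -0.4065,  0.0715])]
(array([ 0.55438737, -0.29804514,  0.08322244]), [array([-0.2,  0.4]), array([ 0.4, -0.7])]) [array([ 0.5539, -0.2959,  0.0915]), array([ 0.5542, -0.2975,  0.0915]), array([ 0.5558, -0.2998,  0.0715]), array([ 0.5539, -0.3   ,  0.0715])]
```

```bash
python3 - <<'E'
from h import *
print(delta([.5508,-.347,.081],-.06))
E
```

```text
(array([-0.0033,  0.009 ,  0.4478]), array([-0.0007,  0.0001, -0.0001]))
```

Request:
{"fn": "play_rows", "kwargs": {
  "deltas": [
    [[0.1,-0.003,0.009,0.2,0,0,0],[0.1,-0.003,0.009,0.38,0,0,0],[0.1,-0.003,0.009,0.448,0,0,0],[0.1,-0.003,0.009,0.448,0,0,0]]
  ],
  "force": 30
}}

```text
clock: 8.12
tool_pos: [0.5514, -0.3465, 0.0816]
eef_rot: [1.0, -0.03, -0.0, -0.001]
contact_force: [0.3, -0.7, -0.2]
opening: 0.449
```

```bash
python3 look.py w9; python3 -c "
from h import *
print(delta([.5508,-.347,.081],-.06))"
```

```text
8.12 [ 0.5514 -0.3465  0.0816] yaw -0.0595 F [ 0.3 -0.7 -0.2] open 39.5 q6,7 [0.61 0.26]
(array([-0.0048, -0.0004,  0.0063]), array([-0.0003, -0.0007,  0.    ]))
```

View pics/w9.png

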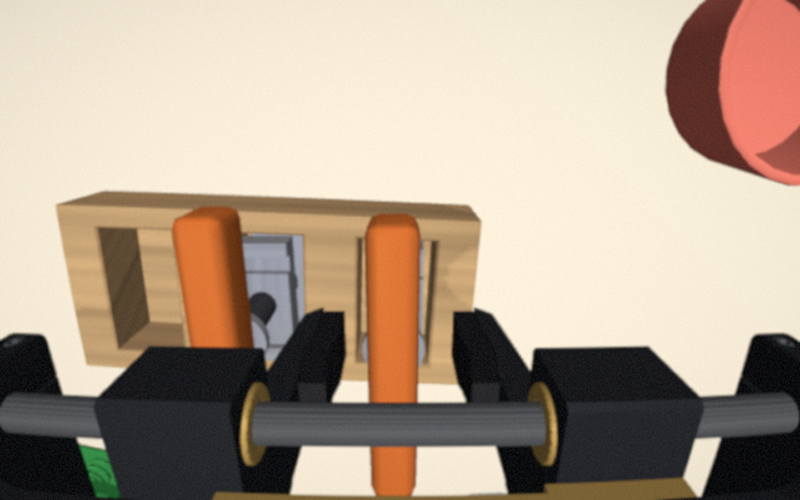

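Request:
{"fn": "play_rows", "kwargs": {
  "deltas": [
    [[1,-0.004,0,0,0,0,0],[1,-0.004,0,0,0,0,0],[1,-0.004,0,0,0,0,0],[1,-0.004,0,0,0,0,0]]
  ],
  "force": 35
}}

```text
clock: 8.68
tool_pos: [0.5513, -0.3475, 0.0834]
eef_rot: [1.0, -0.03, 0.002, -0.0]
contact_force: [0.0, -0.4, 1.4]
opening: 0.176
```

Request:
{"fn": "play_rows", "kwargs": {
  "deltas": [
    [[1,0,0,-0.1,0,0,0],[1,0,0,-0.25,0,0,0],[1,0,0,-0.4,0,0,0],[1,0,0,-0.4,0,0,0]]
  ]
}}

```text
clock: 9.18
tool_pos: [0.553, -0.3486, 0.207]
eef_rot: [1.0, -0.03, 0.005, 0.001]
contact_force: [0.5, -0.6, -1.9]
opening: 0.177
```

```bash
python3 look.py w10; python3 -c "
from h import *
import numpy as np
def D(x,y,o=(.565,-.0361,-.1693)):
    c,s=np.cos(o[2]),np.sin(o[2]); return np.array([o[0]+c*x-s*y,o[1]+s*x+c*y])
print(D(.05,-.1165),D(-.05,-.1165),D(.05,.1165))
p=D(.045,-.1165); print(p,delta([*p,.2],np.pi/2-.1693))"
```

```text
9.18 [ 0.553  -0.3486  0.207 ] yaw -0.0603 F [ 0.5 -0.6 -1.9] open 15.6 q6,7 [0.83 0.29]
bar [ 0.4947 -0.3415 -1.6318  0.0815] [ 6.4 36.8] [ 7.8 38.7]
[ 0.59465578 -0.15935901] [ 0.49608549 -0.14250977] [0.63391451 0.07030977]
[ 0.58972727 -0.15851655] (array([ 0.0894, -0.6375,  0.0153]), array([ 0.0014, -0.0013, -0.4653]))
```

View pics/w10.png

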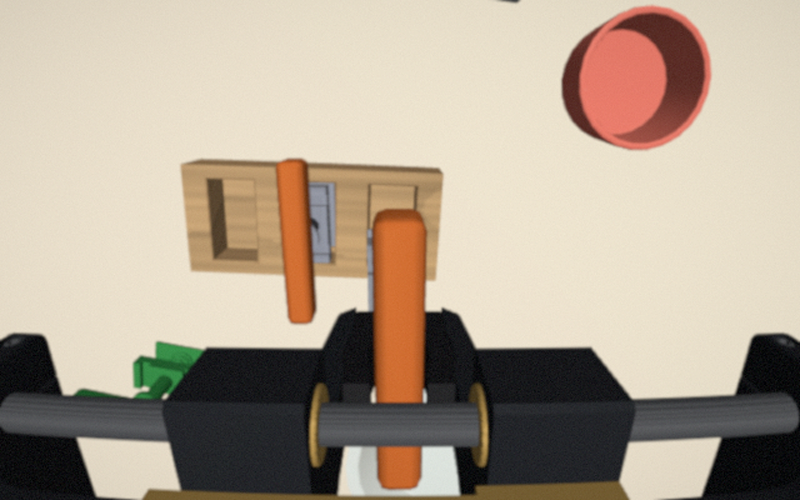

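```bash
cat > dk.py <<'E'
from h import *
DO=(.565,-.0361,-.1693)
def D(x,y,o=DO):
    c,s=np.cos(o[2]),np.sin(o[2]); return np.array([o[0]+c*x-s*y,o[1]+s*x+c*y])
def L(P,o=DO):
    c,s=np.cos(o[2]),np.sin(o[2]); d=np.array(P)[:2]-o[:2]; return np.array([c*d[0]+s*d[1],-s*d[0]+c*d[1]])
def ends(name,uvs,st,dz=(.01,.01)):
    """bar end pixels in 800-wide picture -> in tool frame (x,y)"""
    m=np.load('pics/'+name+'.npy',allow_pickle=True).item(); Rc=R.from_quat(st['eef_rot'])
    for u,z in zip(uvs,dz):
        p=atz(m,np.array(u)/1.25,st['tool_pos'][2]+z); print('tool frame mm',np.round(Rc.inv().apply(p-st['tool_pos'])*1000,1))
E
python3 - <<'E'
from dk import *
ends('w10',[(400,210),(400,488)],get_state())
ends('w10',[(400,210),(400,488)],get_state(),(0,0))
E
```

```text
tool frame mm [  3.1 -51.7 -10. ]
tool frame mm [  3.2  48.9 -10. ]
tool frame mm [  3.2 -49.5  -0. ]
tool frame mm [ 3.3 59.5  0.1]
```

```bash
python3 - <<'E'
from dk import *
s=get_state();Rc=R.from_quat(s['eef_rot']);m=vision.camera_model('wrist')
for t in([0,0,-.01],[0,-.05,-.01],[0,.05,-.01],[0,0,.02],[0,0,.1]): print(t,proj(m,s['tool_pos']+Rc.apply(t))*1.25)
C=-m['world_to_cam'][:3,:3].T@m['world_to_cam'][:3,3]; print(Rc.inv().apply(C-s['tool_pos']), (Rc.inv()*R.from_matrix(m['world_to_cam'][:3,:3].T)).as_rotvec())
E
```

```text
[0, 0, -0.01] [[394.83054215 377.16718589]]
[0, -0.05, -0.01] [[394.33059139 220.19461347]]
[0, 0.05, -0.01] [[395.2702007  497.58667544]]
[0, 0, 0.02] [[395.33527931 331.25741765]]
[0, 0, 0.1] [[396.10984215 261.4260323 ]]
[ 0.00096684 -0.07869679 -0.12755279] [ 2.83340311e+00  5.59682690e-04 -1.43253243e-03]
```

Request:
{"fn": "play_rows", "kwargs": {
  "deltas": [
    [[1,0.089,-0.63,0.015,0,0,-0.465],[1,0.089,-0.63,0.015,0,0,-0.465],[1,0.089,-0.63,0.015,0,0,-0.465],[1,0.089,-0.63,0.015,0,0,-0.465],[1,0.089,-0.63,0.015,0,0,-0.465]]
  ]
}}

```text
clock: 9.85
tool_pos: [0.5884, -0.1587, 0.198]
eef_rot: [0.903, 0.429, 0.0, -0.0]
contact_force: [-0.7, 0.2, -2.3]
opening: 0.178
```

```bash
python3 -c "
from dk import *
s=get_state();print(s['q'],s['tool_pos'])
p=D(.05,-.1165); print(p,delta([*p,.17],np.pi/2-.1693))"
```

```text
[ 0.41669393  0.76348873 -0.40941663  1.66627257  0.39531014  0.79452321
  0.71558881] [ 0.58841319 -0.15869437  0.19799665]
[ 0.59465578 -0.15935901] (array([0.0114, 0.0175, 0.0933]), array([ 1.000e-04, -2.000e-04, -1.638e-01]))
```

Request:
{"fn": "play_rows", "kwargs": {
  "deltas": [
    [[1,0.011,0.017,0.095,0,0,-0.164],[1,0.011,0.017,0.095,0,0,-0.164],[1,0.011,0.017,0.095,0,0,-0.164],[1,0.011,0.017,0.095,0,0,-0.164],[1,0.011,0.017,0.095,0,0,-0.164]]
  ]
}}

```text
clock: 10.48
tool_pos: [0.5938, -0.1592, 0.1685]
eef_rot: [0.765, 0.644, -0.0, -0.001]
contact_force: [0.6, 0.3, -1.7]
opening: 0.176
```

```bash
python3 look.py w11
```

```text
10.47 [ 0.5938 -0.1592  0.1685] yaw 1.3999 F [ 0.6  0.3 -1.7] open 15.5 q6,7 [0.8 1.1]
```

View pics/w11.png

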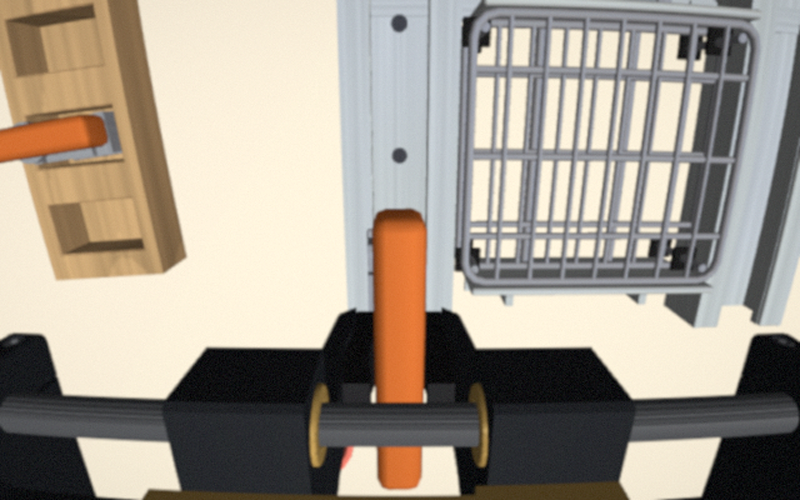

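```bash
python3 - <<'E'
import cv2
from dk import *
im=cv2.imread('pics/w11.png')
cv2.imwrite('pics/w11a.png',cv2.resize(im[0:320,320:480],None,fx=1.8*2,fy=1.8,interpolation=cv2.INTER_CUBIC))
print(delta([*(D(.05,-.1165)),.1],np.pi/2-.1693))
m=np.load('pics/w11.npy',allow_pickle=True).item()
for u in((399,23),(399,155)): print(L(atz(m,np.array(u)/1.25,.003)))
E
```

```text
(array([-1.000e-04,  2.400e-03,  2.295e-01]), array([-0.0003, -0.0002, -0.0004]))
[-0.08126754 -0.11564582]
[-0.00103601 -0.11576922]
```

View pics/w11a.png

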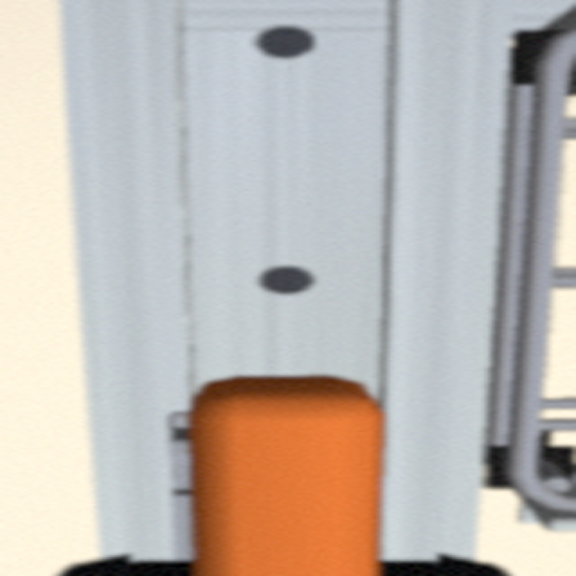

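```bash
python3 - <<'E'
import cv2
im=cv2.imread('pics/w2.png')
cv2.imwrite('pics/w2a.png',cv2.resize(im[180:420,240:580],None,fx=2.3,fy=2.3,interpolation=cv2.INTER_CUBIC))
im=cv2.imread('pics/w7.png')
cv2.imwrite('pics/w7b.png',cv2.resize(im[0:90,295:555],None,fx=3,fy=3,interpolation=cv2.INTER_CUBIC))
E
```

```text
(no output)
```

View pics/w2a.png

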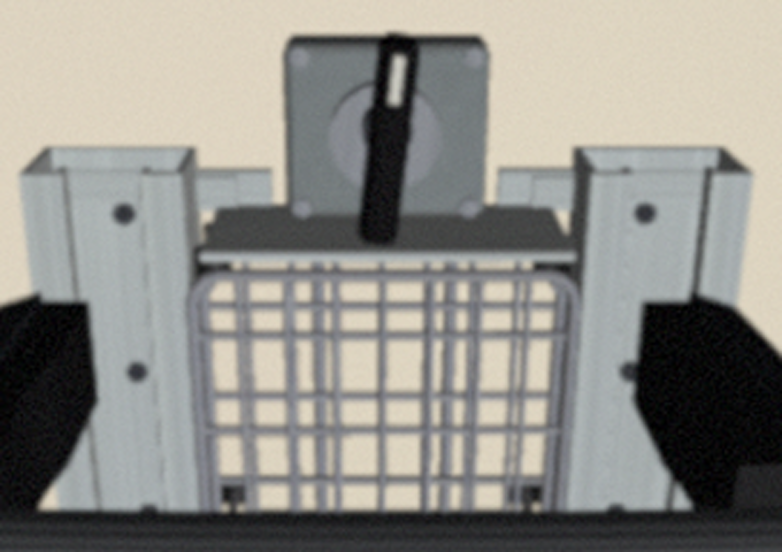

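View pics/w7b.png

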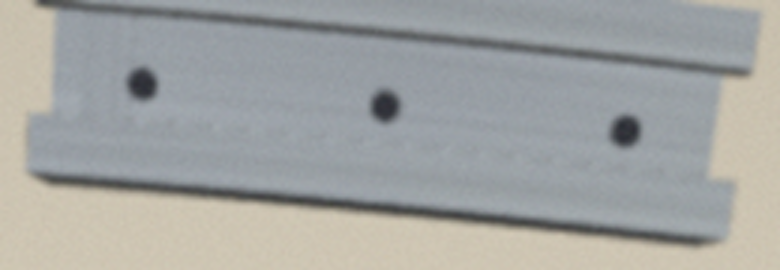

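```bash
cat > bundle.py <<'E'
from dk import *
ld=lambda n:np.load(n,allow_pickle=True).item()
w2,w6,w7,w11=ld('w2.npy'),ld('w6.npy'),ld('w7.npy'),ld('pics/w11.npy')
X=.0803;Y=.1165
c2=lambda u:(np.array(u)/2.3+[240,180])/1.25
A=lambda u:(np.array(u)/2.7+[270,10])/1.25
B=lambda u:(np.array(u)/2.7+[270,130])/1.25
c7=lambda u:(np.array(u)/3+[295,0])/1.25
obs=[('w2',w2,c2(u),l) for u,l in(((123,214),(-X,-Y,.003)),((137,372),(0,-Y,.003)),((646,213),(-X,Y,.003)),((629,372),(0,Y,.003)),((21,172),(-.11,-.15,.038)),((750,172),(-.11,.15,.038)))]
obs+=[('w6',w6,A(u),l) for u,l in(((227,153),(-X,Y,.003)),((428,142),(0,Y,.003)),((630,135),(X,Y,.003)),((132,57),(-.11,.15,.038)),((732,30),(.11,.15,.038)))]
obs+=[('w6',w6,B(u),l) for u,l in(((197,474),(-.11,-.15,.038)),((699,456),(.11,-.15,.038)))]
obs+=[('w7',w7,c7(u),l) for u,l in(((142,84),(-X,-Y,.003)),((385,106),(0,-Y,.003)),((625,131),(X,-Y,.003)))]
obs+=[('w11',w11,np.array(u)/1.25,l) for u,l in(((399,23),(-X,-Y,.003)),((399,155),(0,-Y,.003)))]
def P(o,l): return [*D(l[0],l[1],o[:3]),l[2]]
def corr(m,d):
    M=np.eye(4);M[:3,:3]=R.from_rotvec(d[3:]).as_matrix();M[:3,3]=d[:3]
    return dict(m,world_to_cam=M@m['world_to_cam'])
def f(p,parts=False,prior=True):
    o=[]
    for n,m,uv,l in obs: o+=list(proj(corr(m,p[3:]),P(p,l))[0]-uv)
    return np.array(o+list(p[3:6]/.002)+list(p[6:9]/.008))
if __name__=='__main__':
    q=least_squares(f,[*DO]+[0]*6,x_scale=[.01]*9); print(np.round(q.x,4)); J=q.jac; print('sd',np.round(np.sqrt(np.diag(np.linalg.inv(J.T@J))),4))
    r_=f(q.x); 
    for i,ob in enumerate(obs): print(ob[0],ob[3],np.round(r_[2*i:2*i+2],1))
    np.save('cal.npy',q.x)
    q0=least_squares(lambda p:f(np.r_[p,np.zeros(6)]),[*DO]); print('no corr',np.round(q0.x,4),np.sqrt(np.mean(q0.fun[:-6]**2)),np.sqrt(np.mean(r_[:-6]**2)))
E
python3 bundle.py
```

```text
[ 5.646e-01 -3.540e-02 -1.702e-01  1.000e-04  1.100e-03 -1.000e-04
 -2.900e-03 -3.000e-04  8.000e-04]
sd [0.0006 0.0006 0.0029 0.0014 0.0015 0.0008 0.0031 0.0029 0.0031]
w2 (-0.0803, -0.1165, 0.003) [ 0.6 -0.8]
w2 (0, -0.1165, 0.003) [ 0.2 -0.5]
w2 (-0.0803, 0.1165, 0.003) [-0.8 -0.4]
w2 (0, 0.1165, 0.003) [-0.  -0.5]
w2 (-0.11, -0.15, 0.038) [-0.7  0.4]
w2 (-0.11, 0.15, 0.038) [1.  0.5]
w6 (-0.0803, 0.1165, 0.003) [ 0.2 -0. ]
w6 (0, 0.1165, 0.003) [0.2 0.3]
w6 (0.0803, 0.1165, 0.003) [-0.1  0.2]
w6 (-0.11, 0.15, 0.038) [-0.4 -0.8]
w6 (0.11, 0.15, 0.038) [ 0.1 -0.5]
w6 (-0.11, -0.15, 0.038) [0.  0.6]
w6 (0.11, -0.15, 0.038) [0.  0.2]
w7 (-0.0803, -0.1165, 0.003) [-0.  0.]
w7 (0, -0.1165, 0.003) [-0.1  0.1]
w7 (0.0803, -0.1165, 0.003) [-0.1  0.3]
w11 (-0.0803, -0.1165, 0.003) [-0.1  0.4]
w11 (0, -0.1165, 0.003) [0.1 0.3]
no corr [ 0.5647 -0.0355 -0.1704] 0.4972662896925332 0.4127400199257913
```

```bash
sed -i 's/^DO=.*/DO=(.5647,-.0355,-.1703)/' dk.py; python3 - <<'E'
import cv2
from dk import *
s=get_state();Rc=R.from_quat(s['eef_rot']);m=np.load('pics/w11.npy',allow_pickle=True).item()
def tf(u,dz):
    o,d=ray(m,np.array(u)/1.25); o=Rc.inv().apply(o-s['tool_pos']);d=Rc.inv().apply(d); return np.round((o+d*(dz-o[2])/d[2])*1000,1)
print('bar top face edges',tf((374,260),-.01),tf((426,260),-.01),tf((400,210),-.01))
for dz in (.0425,.0545,.0745): print(dz,tf((368,240),dz),tf((368,290),dz))
im=cv2.imread('pics/w11.png'); cv2.imwrite('pics/w11c.png',cv2.resize(im[200:340,330:470],None,fx=5,fy=5,interpolation=cv2.INTER_CUBIC))
print('slot',tf((320+188/3.6,50),s['tool_pos'][2]-.029),tf((320+388/3.6,50),s['tool_pos'][2]-.029))
E
```

```text
bar top face edges [ -6.6 -37.6 -10. ] [  8.  -37.6 -10. ] [  0.7 -52.  -10. ]
0.0425 [-12.  -28.2  42.5] [-12.5  -6.5  42.5]
0.0545 [-12.9 -24.7  54.5] [-13.4  -1.5  54.5]
0.0745 [-14.3 -18.8  74.5] [-14.9   6.9  74.5]
slot [ -14.5 -111.5  139.9] [  16.8 -111.5  139.9]
```

View pics/w11c.png

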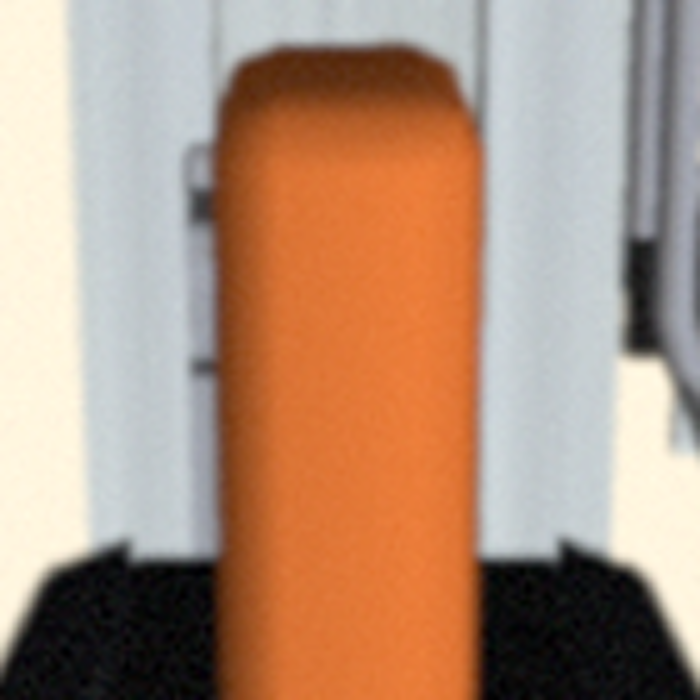

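```bash
python3 - <<'E'
from dk import *
s=get_state(); print(L(s['tool_pos']),s['tool_pos'][2],yaw(s),delta([*(D(.05,-.1163)),.1],np.pi/2-.1703))
E
```

```text
[ 0.04985404 -0.11699385] 0.16886062609264166 1.4003327977757345 (array([0.0022, 0.0007, 0.2295]), array([-0.0003, -0.0002, -0.0001]))
```

Request:
{"fn": "play_rows", "kwargs": {
  "deltas": [
    [[1,0.003,0.001,0.05,0,0,0],[1,0.003,0.001,0.12,0,0,0],[1,0.003,0.001,0.2,0,0,0],[1,0.003,0.001,0.25,0,0,0],[1,0.003,0.001,0.27,0,0,0]]
  ]
}}

```text
clock: 11.15
tool_pos: [0.5938, -0.1581, 0.0866]
eef_rot: [0.765, 0.644, -0.001, -0.001]
contact_force: [0.0, 0.2, -0.9]
opening: 0.179
```

```bash
python3 look.py w12;python3 -c "
from dk import *
s=get_state();print(L(s['tool_pos']),delta([*(D(.05,-.1163)),.069],np.pi/2-.1703))"
```

```text
11.15 [ 0.5938 -0.1581  0.0866] yaw 1.4004 F [ 0.   0.2 -0.9] open 15.8 q6,7 [0.65 1.03]
[ 0.04955058 -0.11592277] (array([-0.0013,  0.0016,  0.0585]), array([-0.0008, -0.0002, -0.0001]))
```

View pics/w12.png

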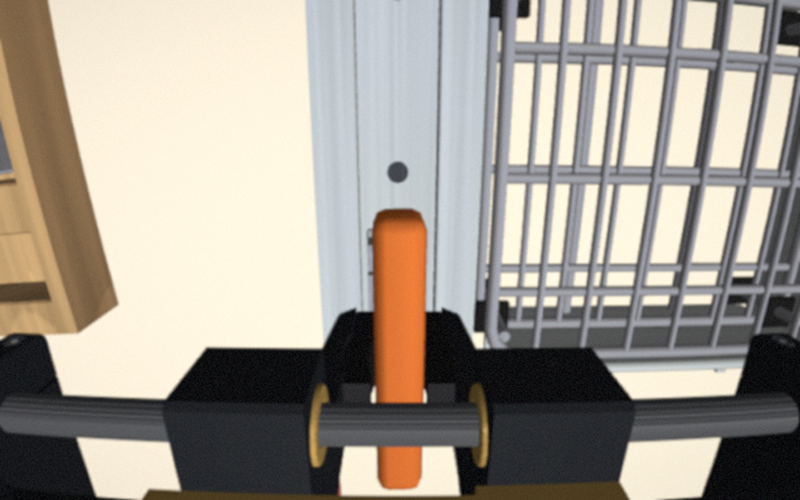

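Request:
{"fn": "play_rows", "kwargs": {
  "deltas": [
    [[1,-0.001,0.001,0.02,0,0,0],[1,-0.001,0.001,0.04,0,0,0],[1,-0.001,0.001,0.052,0,0,0],[1,-0.001,0.001,0.052,0,0,0]]
  ]
}}

```text
clock: 11.7
tool_pos: [0.5949, -0.1587, 0.0716]
eef_rot: [0.765, 0.644, -0.0, -0.0]
contact_force: [-0.4, -0.7, 6.1]
opening: 0.178
```

```bash
python3 look.py w13;python3 -c "
from dk import *
s=get_state();print(L(s['tool_pos']),delta([*(D(.05,-.1163)),.069],np.pi/2-.1703))"
```

```text
11.7 [ 0.5949 -0.1587  0.0716] yaw 1.4002 F [-0.4 -0.7  6.1] open 15.7 q6,7 [0.62 1.01]
[ 0.0507128 -0.1162534] (array([-0.0002, -0.0024,  0.0093]), array([-0.0001, -0.0001, -0.0001]))
```

View pics/w13.png

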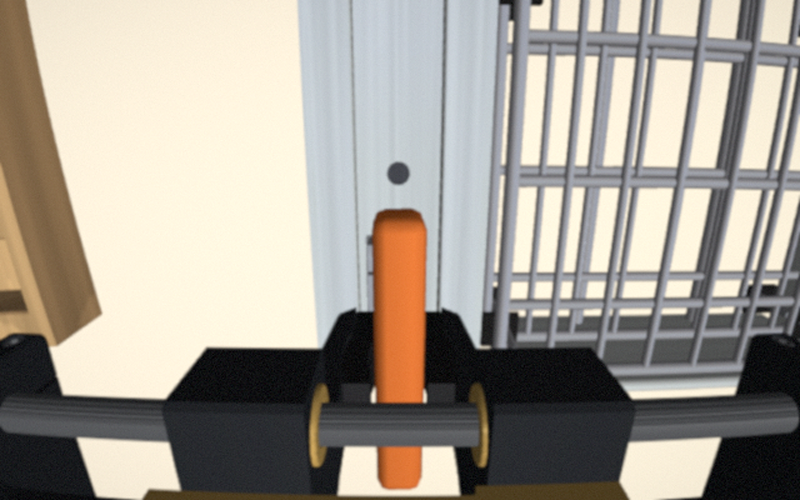

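Request:
{"fn": "play_rows", "kwargs": {
  "deltas": [
    [[1,0,-0.001,0.004,0,0,0.05],[1,0,-0.001,0.004,0,0,0.1],[1,-0.001,-0.002,0.004,0,0,0.15],[1,-0.001,-0.002,0.004,0,0,0.2],[1,-0.001,-0.002,0.004,0,0,0.25]]
  ]
}}

```text
clock: 12.38
tool_pos: [0.5953, -0.1583, 0.0715]
eef_rot: [0.954, 0.3, 0.001, -0.0]
contact_force: [-0.7, 1.4, 6.7]
opening: 0.175
```

```bash
python3 look.py w14;python3 -c "
from dk import *
s=get_state();print(s['moment'],L(s['tool_pos']),delta([*(D(.0493,-.1172)),.0705],-.1703))"
```

```text
12.38 [ 0.5953 -0.1583  0.0715] yaw 0.6103 F [-0.7  1.4  6.7] open 15.4 q6,7 [0.54 0.44]
[ 0.0359058   0.10022304 -0.07539469] [ 0.05102134 -0.11563014] (array([-0.0078, -0.0003,  0.0038]), array([-1.000e-04, -7.000e-04,  2.469e-01]))
```

View pics/w14.png

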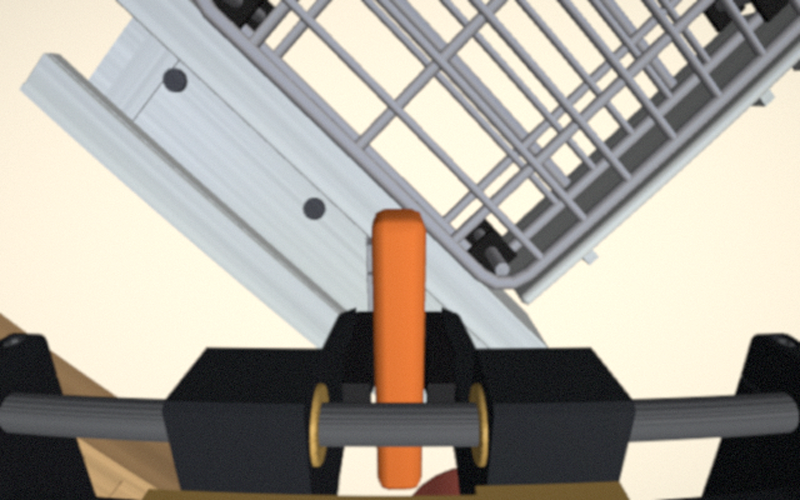

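Request:
{"fn": "play_rows", "kwargs": {
  "deltas": [
    [[1,-0.003,0,0.003,0,0,0.05],[1,-0.005,0,0.003,0,0,0.1],[1,-0.006,0,0.003,0,0,0.15],[1,-0.006,0,0.003,0,0,0.2],[1,-0.006,0,0.003,0,0,0.247]]
  ]
}}

```text
clock: 13.05
tool_pos: [0.5956, -0.1585, 0.0719]
eef_rot: [0.996, -0.087, 0.003, -0.001]
contact_force: [0.3, 0.9, 5.6]
opening: 0.177
```

```bash
python3 look.py w15;python3 -c "
from dk import *
s=get_state();print(s['moment'],L(s['tool_pos']),delta([*(D(.0493,-.1172)),.0705],-.1703))"
```

```text
13.05 [ 0.5956 -0.1585  0.0719] yaw -0.1747 F [0.3 0.9 5.6] open 15.6 q6,7 [ 0.49 -0.08]
[ 0.00343861 -0.07678698  0.00303471] [ 0.0513206  -0.11593756] (array([-0.0067,  0.0043,  0.0045]), array([-0.0006, -0.0018, -0.0029]))
```

View pics/w15.png

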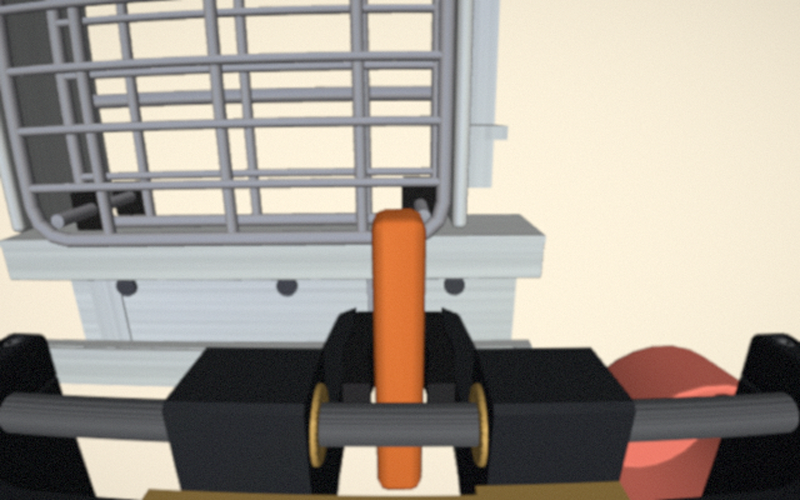

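Request:
{"fn": "play_rows", "kwargs": {
  "deltas": [
    [[1,-0.002,0.003,0,0,0,-0.002],[1,-0.002,0.003,-0.006,0,0,-0.002],[1,-0.002,0.003,-0.012,0,0,-0.002],[1,-0.002,0.003,-0.012,0,0,-0.002]]
  ]
}}

```text
clock: 13.6
tool_pos: [0.5955, -0.1588, 0.0759]
eef_rot: [0.996, -0.086, 0.004, -0.001]
contact_force: [0.4, 1.8, 3.8]
opening: 0.176
```

```bash
python3 look.py w16;python3 -c "
from dk import *
s=get_state();print(s['moment'],L(s['tool_pos']))"
```

```text
13.6 [ 0.5955 -0.1588  0.0759] yaw -0.1726 F [0.4 1.8 3.8] open 15.5 q6,7 [ 0.49 -0.07]
[ 0.31248804 -0.16803863 -0.02049497] [ 0.05124814 -0.1162794 ]
```

Request:
{"fn": "play_rows", "kwargs": {
  "deltas": [
    [[1,0,0,-0.003,0,0,0],[0.3,0,0,-0.003,0,0,0],[0.3,0,0,-0.003,0,0,0],[0.3,0,0,-0.003,0,0,0]]
  ]
}}

```text
clock: 14.15
tool_pos: [0.595, -0.1591, 0.0762]
eef_rot: [0.996, -0.086, 0.003, -0.001]
contact_force: [0.1, 0.1, 0.3]
opening: 0.347
```

Request:
{"fn": "play_rows", "kwargs": {
  "deltas": [
    [[0.2,0,0,-0.1,0,0,0],[0.2,0,0,-0.25,0,0,0],[0.2,0,0,-0.4,0,0,0],[0.2,0,0,-0.55,0,0,0]]
  ]
}}

```text
clock: 14.65
tool_pos: [0.5935, -0.1594, 0.2424]
eef_rot: [0.996, -0.086, 0.003, -0.001]
contact_force: [-0.1, -0.7, 0.9]
opening: 0.398
```

```bash
python3 look.py w17 0.0755
```

```text
14.65 [ 0.5935 -0.1594  0.2424] yaw -0.1732 F [-0.1 -0.7  0.9] open 35.0 q6,7 [ 0.83 -0.05]
bar [ 0.596  -0.1581 -1.7473  0.0755] [ 4.7 32.3] [ 5.5 34. ]
```

View pics/w17.png

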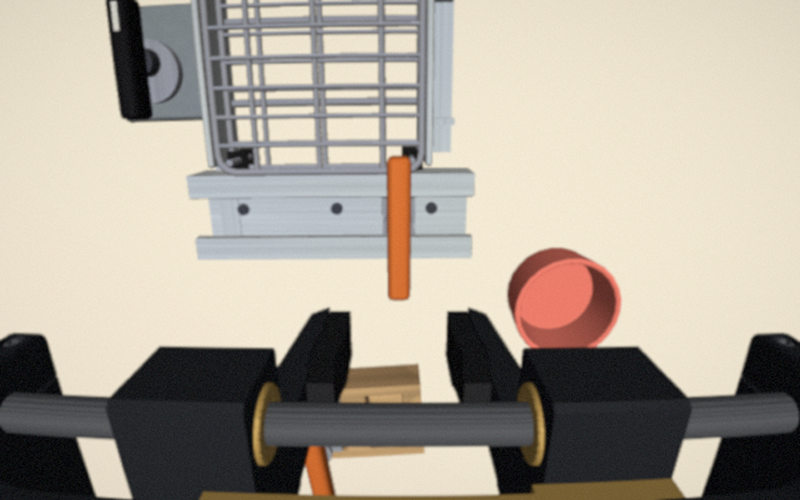

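```bash
python3 - <<'E'
from dk import *
print(L([.596,-.1581]),delta([.4945,-.339,.215],-.06))
E
```

```text
[ 0.05162522 -0.1155218 ] (array([-0.2346,  0.6461,  0.1073]), array([-0.0002, -0.0051, -0.0362]))
```

Request:
{"fn": "play_rows", "kwargs": {
  "deltas": [
    [[0.1,-0.235,0.646,0.1,0,-0.005,-0.036],[0.1,-0.235,0.646,0.1,0,-0.005,-0.036],[0.1,-0.235,0.646,0.1,0,-0.005,-0.036],[0.1,-0.235,0.646,0.1,0,-0.005,-0.036],[0.1,-0.235,0.646,0.1,0,-0.005,-0.036]]
  ]
}}

```text
clock: 15.32
tool_pos: [0.4934, -0.3401, 0.2168]
eef_rot: [0.999, -0.032, -0.0, -0.0]
contact_force: [0.3, 0.0, -0.1]
opening: 0.452
```

```bash
python3 look.py w18
```

```text
15.32 [ 0.4934 -0.3401  0.2168] yaw -0.0636 F [ 0.3  0.  -0.1] open 39.8 q6,7 [0.76 0.34]
bar [ 0.4949 -0.342  -1.632   0.0815] [ 5.4 35.5] [ 6.2 37.4]
```

View pics/w18.png

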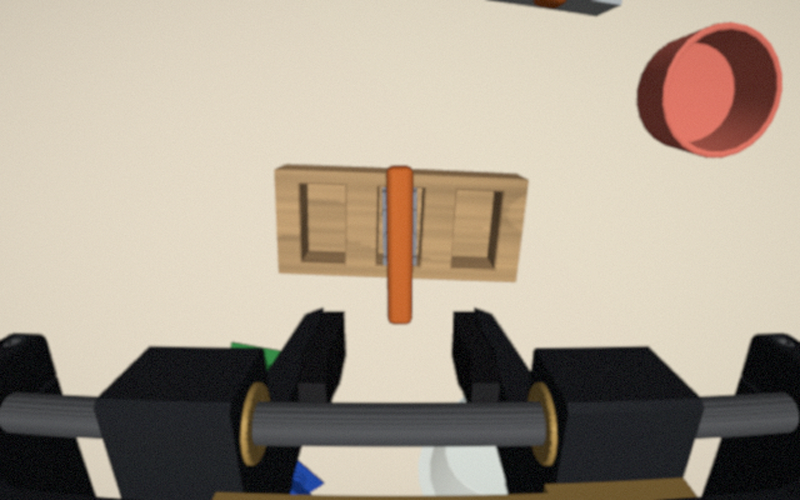

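```bash
python3 - <<'E'
from dk import *
print(get_state()['tool_pos'],delta([.4945,-.341,.0805],-.0615))
E
```

```text
[ 0.49498731 -0.33791769  0.21705676] (array([-0.0013,  0.0113,  0.4552]), array([-0.0007, -0.0002,  0.0004]))
```

Request:
{"fn": "play_rows", "kwargs": {
  "deltas": [
    [[0.1,-0.001,0.011,0.2,0,0,0],[0.1,-0.001,0.011,0.38,0,0,0],[0.1,-0.001,0.011,0.455,0,0,0],[0.1,-0.001,0.011,0.455,0,0,0],[0.1,-0.001,0.011,0.455,0,0,0]]
  ]
}}

```text
clock: 16.0
tool_pos: [0.4965, -0.3398, 0.0818]
eef_rot: [1.0, -0.029, 0.002, -0.001]
contact_force: [-0.2, 0.0, -0.3]
opening: 0.452
```

```bash
python3 look.py w19; python3 - <<'E'
from dk import *
print(get_state()['tool_pos'],delta([.4945,-.341,.0805],-.0615))
E
```

```text
16.0 [ 0.4965 -0.3398  0.0818] yaw -0.0579 F [-0.2  0.  -0.3] open 39.8 q6,7 [0.48 0.31]
[ 0.49635059 -0.34038922  0.08208178] (array([-0.0061,  0.0024,  0.0052]), array([-0.0004, -0.0012,  0.0009]))
```

View pics/w19.png

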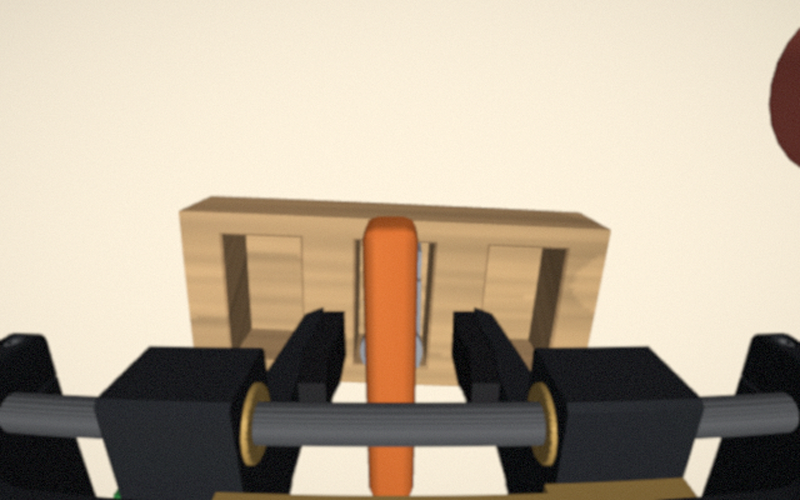

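Request:
{"fn": "play_rows", "kwargs": {
  "deltas": [
    [[0.1,-0.009,0.004,0.003,0,0,0],[0.1,-0.009,0.004,0.003,0,0,0],[1,-0.009,0.004,0.003,0,0,0],[1,-0.009,0.004,0.003,0,0,0],[1,-0.009,0.004,0.003,0,0,0]]
  ]
}}

```text
clock: 16.68
tool_pos: [0.4937, -0.3415, 0.0812]
eef_rot: [1.0, -0.029, 0.002, -0.001]
contact_force: [0.4, 0.3, 1.0]
opening: 0.177
```

Request:
{"fn": "play_rows", "kwargs": {
  "deltas": [
    [[1,0,0,0,0,0,0],[1,0,0,-0.1,0,0,0],[1,0,0,-0.25,0,0,0],[1,0,0,-0.4,0,0,0],[1,0,0,-0.4,0,0,0]]
  ]
}}

```text
clock: 17.3
tool_pos: [0.495, -0.3427, 0.2043]
eef_rot: [1.0, -0.029, 0.005, 0.001]
contact_force: [0.1, -0.3, -2.2]
opening: 0.18
```

```bash
python3 look.py w20; python3 -c "
from dk import *
s=get_state()
p=D(-.05,-.1165); print(p,delta([*p,.17],np.pi/2-.1703))"
```

```text
17.3 [ 0.495  -0.3427  0.2043] yaw -0.059 F [ 0.1 -0.3 -2.2] open 15.8 q6,7 [0.72 0.34]
[ 0.49567911 -0.14184081] (array([-0.0328, -0.6662,  0.107 ]), array([ 0.0013, -0.0016, -0.4645]))
```

View pics/w20.png

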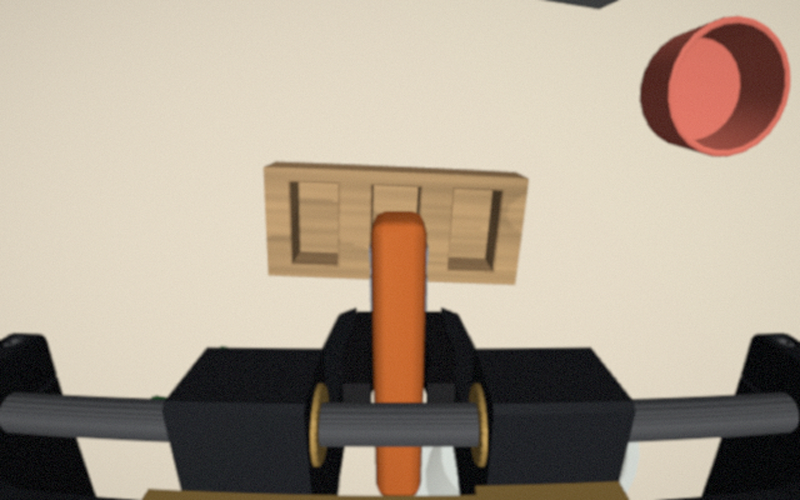

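Request:
{"fn": "play_rows", "kwargs": {
  "deltas": [
    [[1,-0.033,-0.666,0.03,0,0,-0.464],[1,-0.033,-0.666,0.03,0,0,-0.464],[1,-0.033,-0.666,0.03,0,0,-0.464],[1,-0.033,-0.666,0.03,0,0,-0.464],[1,-0.033,-0.666,0.05,0,0,-0.464]]
  ]
}}

```text
clock: 17.98
tool_pos: [0.4945, -0.1392, 0.1856]
eef_rot: [0.903, 0.43, 0.001, -0.0]
contact_force: [-0.6, 0.1, -2.5]
opening: 0.179
```

```bash
python3 -c "
from dk import *
p=D(-.05,-.1165); print(p,delta([*p,.165],np.pi/2-.1703))"
```

```text
[ 0.49567911 -0.14184081] (array([-0.0045,  0.0084,  0.0686]), array([ 0.0003, -0.0008, -0.1627]))
```

Request:
{"fn": "play_rows", "kwargs": {
  "deltas": [
    [[1,-0.004,0.008,0.068,0,0,-0.163],[1,-0.004,0.008,0.068,0,0,-0.163],[1,-0.004,0.008,0.068,0,0,-0.163],[1,-0.004,0.008,0.068,0,0,-0.163],[1,-0.004,0.008,0.068,0,0,-0.163]]
  ]
}}

```text
clock: 18.6
tool_pos: [0.495, -0.1415, 0.1643]
eef_rot: [0.765, 0.644, 0.001, -0.001]
contact_force: [-0.1, -0.1, -2.1]
opening: 0.176
```

```bash
python3 look.py w21; python3 -c "
from dk import *
p=D(-.05,-.1165);s=get_state(); print(L(s['tool_pos']),s['q'],delta([*p,.088],np.pi/2-.1703))"
```

```text
18.6 [ 0.495  -0.1415  0.1643] yaw 1.3991 F [-0.1 -0.1 -2.1] open 15.5 q6,7 [0.58 1.01]
[-0.0505038  -0.11625242] [ 0.47814953  0.72591472 -0.4729902   1.97335643  0.58155403  0.57821265
  1.00912377] (array([-0.0014,  0.0016,  0.2552]), array([ 0.    , -0.0007, -0.0003]))
```

View pics/w21.png

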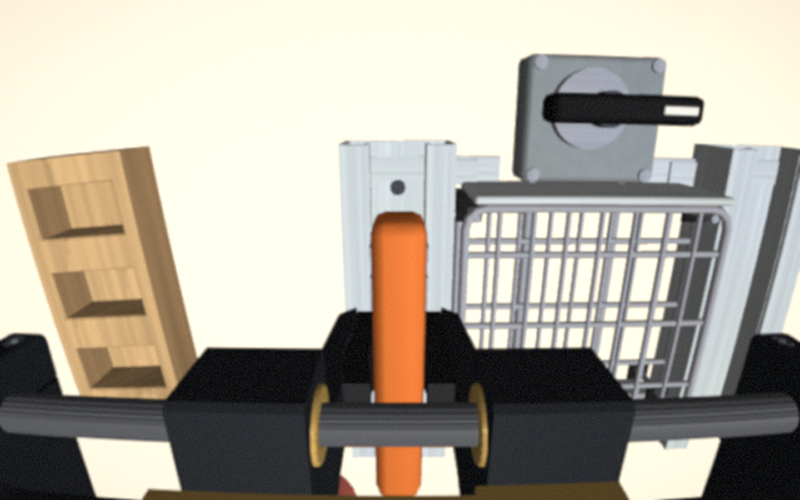

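Request:
{"fn": "play_rows", "kwargs": {
  "deltas": [
    [[1,-0.001,0.002,0.06,0,0,0],[1,-0.001,0.002,0.14,0,0,0],[1,-0.001,0.002,0.21,0,0,0],[1,-0.001,0.002,0.255,0,0,0],[1,-0.001,0.002,0.255,0,0,0]]
  ]
}}

```text
clock: 19.27
tool_pos: [0.4954, -0.1415, 0.0874]
eef_rot: [0.765, 0.644, 0.0, -0.001]
contact_force: [-0.0, 0.1, -1.6]
opening: 0.18
```

```bash
python3 look.py w22; python3 -c "
from dk import *
p=D(-.05,-.1165);s=get_state(); print(L(s['tool_pos']),delta([*p,.0705],np.pi/2-.1703))"
```

```text
19.27 [ 0.4954 -0.1415  0.0874] yaw 1.3997 F [-0.   0.1 -1.6] open 15.9 q6,7 [0.4 0.9]
[-0.049883   -0.11623748] (array([-0.001 , -0.0004,  0.0586]), array([-0.    , -0.0007, -0.0003]))
```

View pics/w22.png

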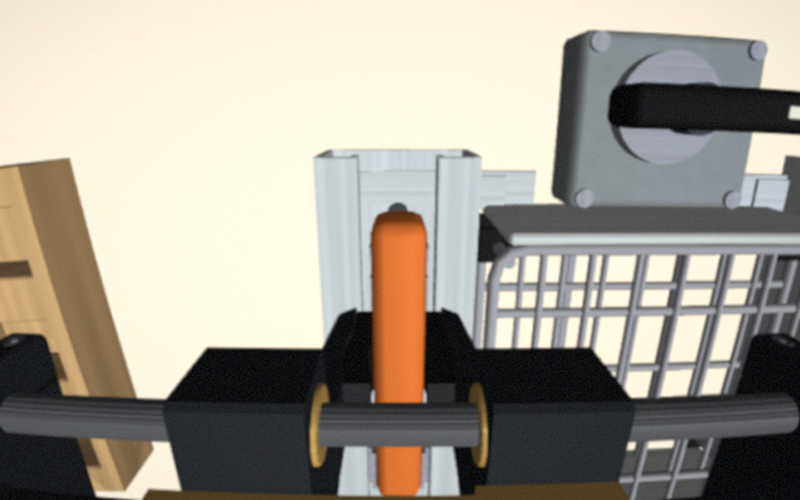

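Request:
{"fn": "play_rows", "kwargs": {
  "deltas": [
    [[1,-0.001,0,0.025,0,0,0],[1,-0.001,0,0.045,0,0,0],[1,-0.001,0,0.056,0,0,0],[1,-0.001,0,0.056,0,0,0]]
  ]
}}

```text
clock: 19.82
tool_pos: [0.4967, -0.1419, 0.0716]
eef_rot: [0.765, 0.644, 0.001, -0.0]
contact_force: [2.2, -0.2, 4.4]
opening: 0.174
```

```bash
python3 -c "
from dk import *
p=D(-.05,-.1165);s=get_state(); print(s['contact_force'],s['tool_pos'],L(s['tool_pos']),delta([*p,.0705],np.pi/2-.1703))"
```

```text
[ 2.15177491 -0.15866864  4.41397404] [ 0.49668961 -0.14190572  0.07161059] [-0.04899312 -0.11639272] (array([-0.0004, -0.0034,  0.0037]), array([ 0.0005, -0.0007, -0.0003]))
```

Request:
{"fn": "play_rows", "kwargs": {
  "deltas": [
    [[1,0,-0.002,0.006,0,0,0.02],[1,0,-0.003,0.006,0,0,0.08],[1,0,-0.003,0.006,0,0,0.14],[1,0,-0.003,0.006,0,0,0.2],[1,0,-0.003,0.006,0,0,0.25]]
  ]
}}

```text
clock: 20.45
tool_pos: [0.4958, -0.1418, 0.0702]
eef_rot: [0.954, 0.3, 0.001, -0.0]
contact_force: [0.7, -0.1, 5.8]
opening: 0.176
```

```bash
python3 -c "
from dk import *
p=D(-.05,-.1165);s=get_state(); print(s['contact_force'],s['moment'],s['q'][5:],s['tool_pos'],L(s['tool_pos']),delta([*p,.0698],-.1703))"
```

```text
[ 0.72253795 -0.12649665  5.76070356] [-0.06187155  0.06615619  0.0228413 ] [0.27404669 0.40436966] [ 0.4958058  -0.14180206  0.0702391 ] [-0.04988171 -0.11644035] (array([-0.0004, -0.0001,  0.0015]), array([-0.0004, -0.0009,  0.248 ]))
```

Request:
{"fn": "play_rows", "kwargs": {
  "deltas": [
    [[1,0,0,0.001,0,0,0.06],[1,0,0,0.001,0,0,0.12],[1,0,0,0.001,0,0,0.18],[1,0,0,0.001,0,0,0.248],[1,0,0,0.001,0,0,0.248]]
  ]
}}

```text
clock: 21.08
tool_pos: [0.4958, -0.1418, 0.0703]
eef_rot: [0.996, -0.085, 0.001, -0.001]
contact_force: [-0.0, 0.0, 4.4]
opening: 0.176
```

```bash
python3 look.py w23;python3 -c "
from dk import *
p=D(-.05,-.1165);s=get_state(); print(s['contact_force'],s['moment'],L(s['tool_pos']),delta([*p,.0698],-.1703))"
```

```text
21.07 [ 0.4958 -0.1418  0.0703] yaw -0.1701 F [-0.   0.   4.4] open 15.5 q6,7 [ 0.24 -0.03]
[-0.73368968 -1.02814799  4.8621713 ] [-0.10194966  0.11781399  0.06916658] [-0.04986929 -0.11642262] (array([-0.0004,  0.0003,  0.0014]), array([-0.0006, -0.0007,  0.0001]))
```

View pics/w23.png

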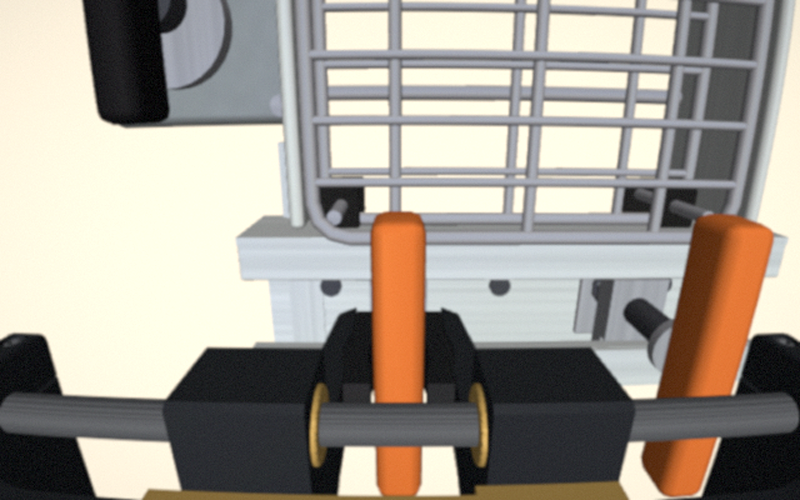

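Request:
{"fn": "play_rows", "kwargs": {
  "deltas": [
    [[1,0,0,-0.01,0,0,0],[1,0,0,-0.018,0,0,0],[0.3,0,0,-0.02,0,0,0],[0.3,0,0,-0.02,0,0,0],[0.3,0,0,-0.02,0,0,0]]
  ]
}}

```text
clock: 21.75
tool_pos: [0.4956, -0.1418, 0.0762]
eef_rot: [0.996, -0.085, 0.001, -0.001]
contact_force: [0.2, -0.1, -0.6]
opening: 0.349
```

Request:
{"fn": "play_rows", "kwargs": {
  "deltas": [
    [[0.2,0,0,-0.1,0,0,0],[0.2,0,0,-0.25,0,0,0],[0.2,0,0,-0.4,0,0,0],[0.2,0,0,-0.5,0,0,0],[0.2,0,0,-0.5,0,0,0]]
  ]
}}

```text
clock: 22.38
tool_pos: [0.4964, -0.1423, 0.2282]
eef_rot: [0.996, -0.085, 0.003, -0.001]
contact_force: [-0.1, -0.1, -0.5]
opening: 0.403
```

```bash
python3 look.py w24 0.0755; python3 - <<'E'
from dk import *
crop(vision.snapshot('scene'),265,160,105,95,7,'s24.png')
E
```

```text
22.38 [ 0.4964 -0.1423  0.2282] yaw -0.1699 F [-0.1 -0.1 -0.5] open 35.5 q6,7 [ 0.62 -0.01]
bar [ 0.5963 -0.1578 -1.7411  0.0755] [ 6.  33.6] [ 7.8 34.8]
bar [ 0.4969 -0.1419 -1.7411  0.0755] [ 5.  33.5] [ 5.8 35.5]
```

View pics/w24.png

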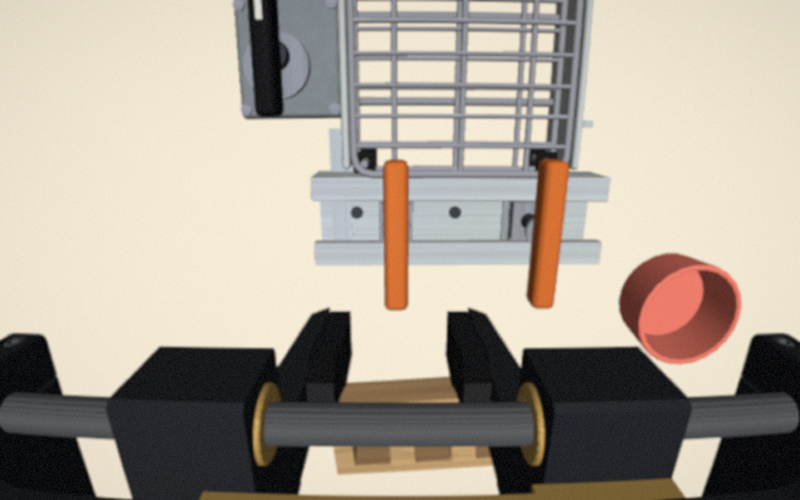

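View pics/s24.png

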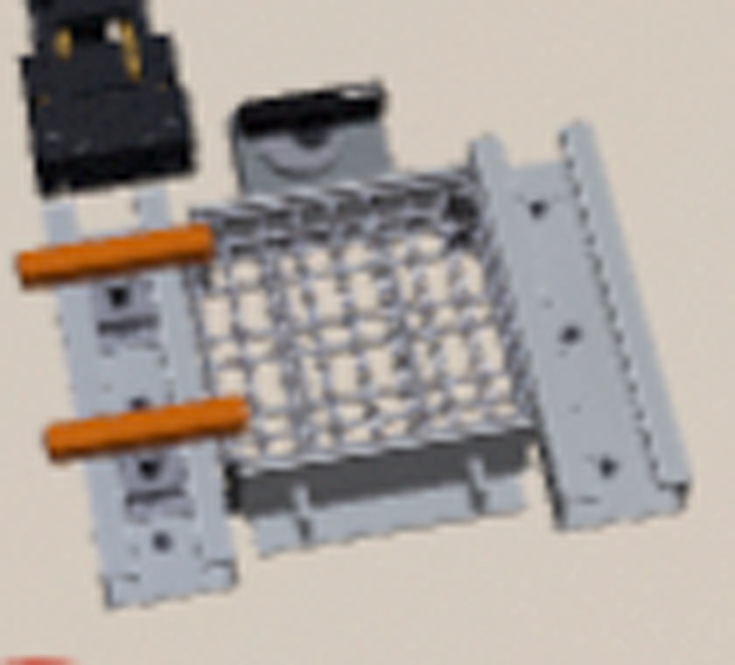

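```bash
python3 - <<'E'
from dk import *
a=np.load('pics/w17.npy',allow_pickle=True).item();b=np.load('pics/w24.npy',allow_pickle=True).item();S=vision.camera_model('scene')
for u,v,w in(((399,299),(541,307),(51,443)),((400,157),(554,161),(242,410))):
    p=tri([(a,np.array(u)/1.25),(b,np.array(v)/1.25)]); print(p,L(p[0]))
for c in([.5962,-.158],[.4969,-.1419]): print(L(c))
E
```

```text
(array([ 0.58754427, -0.20856802,  0.08040171]), [array([-0.,  0.]), array([ 0., -0.])]) [ 0.05184503 -0.16669281]
(array([ 0.60532118, -0.1109322 ,  0.07382067]), [array([-0. ,  0.2]), array([ 0. , -0.2])]) [ 0.05281765 -0.0674566 ]
[ 0.05180538 -0.11538935]
[-0.04878674 -0.11635142]
```

```bash
python3 - <<'E'
from dk import *
print(delta([.54,.34,.25],-.22))
E
```

```text
(array([-0.1226, -1.6087, -0.0779]), array([-0.0006, -0.0003,  0.0161]))
```

Request:
{"fn": "play_rows", "kwargs": {
  "deltas": [
    [[0.1,-0.075,-0.98,-0.1,0,0,0.016],[0.1,-0.075,-0.98,-0.1,0,0,0.016],[0.1,-0.075,-0.98,-0.1,0,0,0.016],[0.1,-0.075,-0.98,-0.1,0,0,0.016],[0.1,-0.075,-0.98,-0.1,0,0,0.016]]
  ]
}}

```text
clock: 23.1
tool_pos: [0.5211, 0.1547, 0.2547]
eef_rot: [0.994, -0.108, -0.001, -0.001]
contact_force: [0.5, -0.2, 0.1]
opening: 0.45
```

```bash
python3 - <<'E'
from dk import *
print(get_state()['q'],delta([.535,.335,.25],-.22))
E
```

```text
[-0.39750217  0.58432312  0.04084189  1.82266316 -0.03635911  0.73647073
 -0.55349151] (array([-0.0842, -0.5967,  0.0162]), array([-0.0003,  0.0006,  0.0009]))
```

Request:
{"fn": "play_rows", "kwargs": {
  "deltas": [
    [[0.1,-0.084,-0.597,0.016,0,0,0],[0.1,-0.084,-0.597,0.016,0,0,0],[0.1,-0.084,-0.597,0.016,0,0,0],[0.1,-0.084,-0.597,0.016,0,0,0],[0.1,-0.084,-0.597,0.016,0,0,0]]
  ]
}}

```text
clock: 23.72
tool_pos: [0.5345, 0.3338, 0.2482]
eef_rot: [0.994, -0.108, -0.002, 0.001]
contact_force: [-0.2, -1.0, -0.1]
opening: 0.45
```

```bash
python3 look.py w25
```

```text
23.73 [0.5345 0.3338 0.2482] yaw -0.217 F [-0.2 -1.  -0.1] open 39.6 q6,7 [ 0.88 -0.8 ]
bar [ 0.4348  0.3651 -1.7949  0.0815] [ 5.9 32. ] [ 7.5 33.8]
bar [ 0.5445  0.3407 -1.7849  0.0815] [ 4.9 32.7] [ 5.6 34.3]
```

View pics/w25.png

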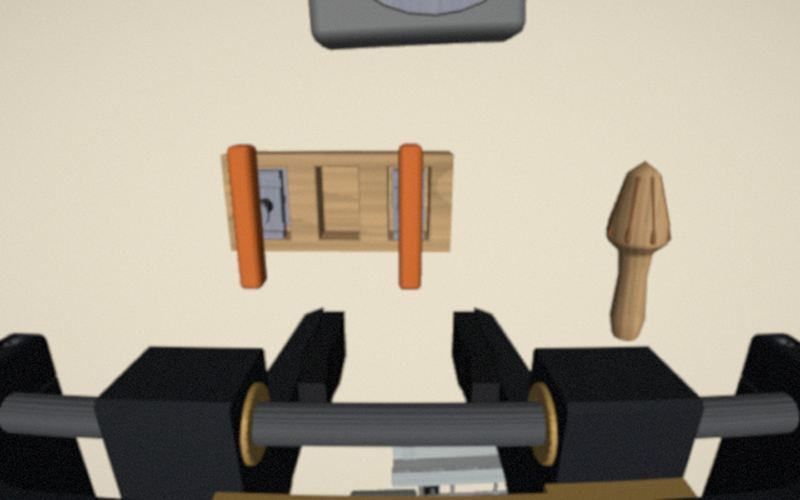

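```bash
python3 - <<'E'
from dk import *
s=get_state();print(s['tool_pos'],delta([.5440,.341,.12],-.214))
E
```

```text
[0.53497214 0.3328681  0.24871077] (array([ 0.0248, -0.0341,  0.4289]), array([ 0.0008,  0.001 , -0.0016]))
```

Request:
{"fn": "play_rows", "kwargs": {
  "deltas": [
    [[0.1,0.025,-0.034,0.2,0,0,-0.002],[0.1,0.025,-0.034,0.35,0,0,-0.002],[0.1,0.025,-0.034,0.429,0,0,-0.002],[0.1,0.025,-0.034,0.429,0,0,-0.002],[0.1,0.025,-0.034,0.429,0,0,-0.002]]
  ]
}}

```text
clock: 24.4
tool_pos: [0.5451, 0.3401, 0.1211]
eef_rot: [0.994, -0.107, -0.001, 0.001]
contact_force: [-0.3, 0.4, -0.3]
opening: 0.447
```

```bash
python3 look.py w26;  python3 - <<'E'
from dk import *
s=get_state();print(s['tool_pos'],delta([.5440,.341,.0805],-.214))
E
```

```text
24.4 [0.5451 0.3401 0.1211] yaw -0.2143 F [-0.3  0.4 -0.3] open 39.3 q6,7 [ 0.64 -0.79]
bar [ 0.5452  0.3441 -1.7865  0.0815] [ 8.5 48.8] [ 9.5 55.3]
[0.54524338 0.34061431 0.12152678] (array([-0.0042, -0.0005,  0.1368]), array([0.0003, 0.0003, 0.0001]))
```

View pics/w26.png

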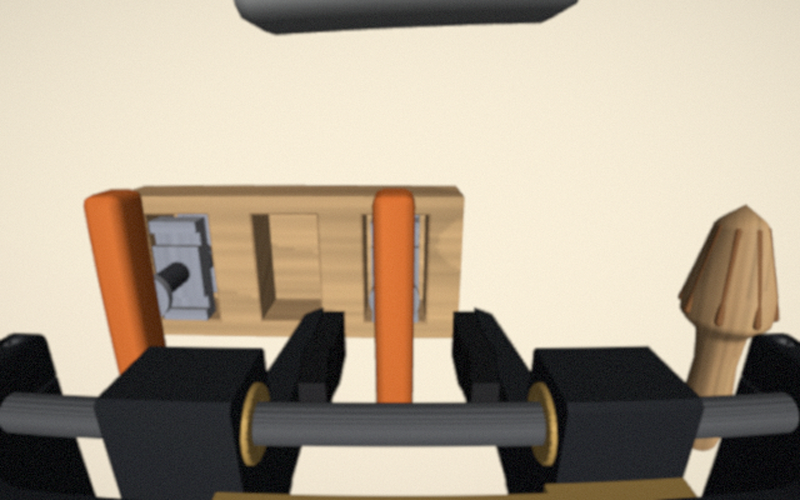

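Request:
{"fn": "play_rows", "kwargs": {
  "deltas": [
    [[0.1,-0.006,-0.0005,0.08,0,0,0],[0.1,-0.006,-0.0005,0.137,0,0,0],[0.1,-0.006,-0.0005,0.137,0,0,0],[0.1,-0.006,-0.0005,0.137,0,0,0]]
  ]
}}

```text
clock: 24.95
tool_pos: [0.544, 0.3413, 0.0811]
eef_rot: [0.994, -0.107, -0.0, 0.0]
contact_force: [0.4, -0.2, 0.4]
opening: 0.45
```

```bash
python3 look.py w27;  python3 - <<'E'
from dk import *
s=get_state();print(s['tool_pos'],delta([.5440,.341,.0805],-.214))
E
```

```text
24.95 [0.544  0.3413 0.0811] yaw -0.2139 F [ 0.4 -0.2  0.4] open 39.6 q6,7 [ 0.57 -0.79]
[0.54403947 0.34137449 0.08121515] (array([0.0001, 0.0012, 0.0024]), array([ 0., -0.,  0.]))
```

View pics/w27.png

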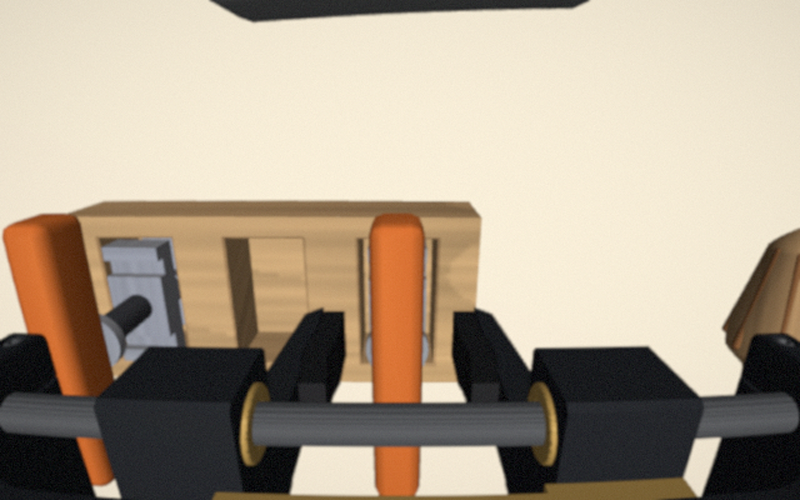

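Request:
{"fn": "play_rows", "kwargs": {
  "deltas": [
    [[1,-0.002,0,0.002,0,0,0],[1,-0.002,0,0.002,0,0,0],[1,-0.002,0,0.002,0,0,0],[1,-0.002,0,0.002,0,0,0],[1,-0.002,0,0.002,0,0,0]]
  ]
}}

```text
clock: 25.62
tool_pos: [0.5436, 0.3416, 0.0808]
eef_rot: [0.994, -0.107, 0.0, -0.0]
contact_force: [0.1, 0.5, 1.2]
opening: 0.178
```

Request:
{"fn": "play_rows", "kwargs": {
  "deltas": [
    [[1,0,0,-0.1,0,0,0],[1,0,0,-0.25,0,0,0],[1,0,0,-0.4,0,0,0],[1,0,0,-0.4,0,0,0]]
  ]
}}

```text
clock: 26.12
tool_pos: [0.5455, 0.3427, 0.2043]
eef_rot: [0.994, -0.107, 0.003, -0.002]
contact_force: [0.5, -0.4, -2.2]
opening: 0.174
```

```bash
python3 look.py w28; python3 -c "
from dk import *
s=get_state()
p=D(.05,.1165); print(s['q'],p,delta([*p,.18],np.pi/2-.1703))"
```

```text
26.12 [0.5455 0.3427 0.2043] yaw -0.2142 F [ 0.5 -0.4 -2.2] open 15.4 q6,7 [ 0.79 -0.79]
bar [ 0.4347  0.3649 -1.7992  0.0815] [ 7.1 36.5] [ 9.1 38.1]
[-0.66575849  0.77506624  0.06126146  1.57393669 -0.06016996  0.79163343
 -0.79372318] [0.63372089 0.07084081] (array([0.4838, 0.8195, 0.0722]), array([-0.001 ,  0.    ,  0.4861]))
```

View pics/w28.png

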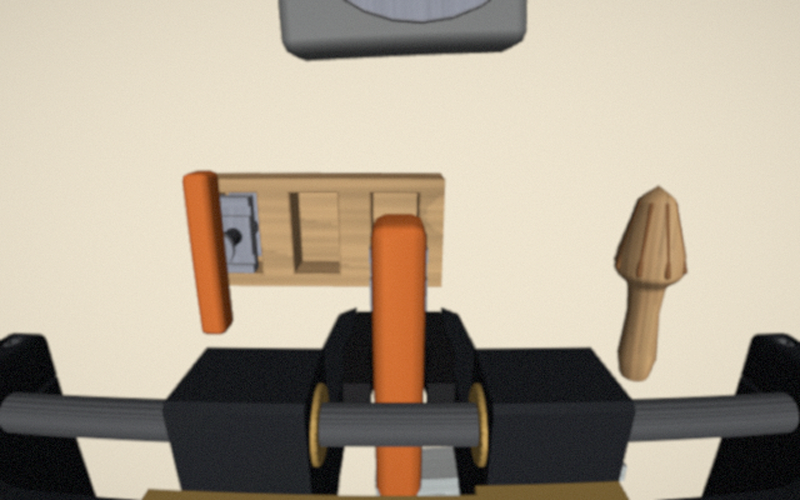

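Request:
{"fn": "play_rows", "kwargs": {
  "deltas": [
    [[1,0.484,0.82,0.05,0,0,-0.514],[1,0.484,0.82,0.05,0,0,-0.514],[1,0.484,0.82,0.05,0,0,-0.514],[1,0.484,0.82,0.05,0,0,-0.514],[1,0.484,0.82,0.05,0,0,-0.514]]
  ]
}}

```text
clock: 26.8
tool_pos: [0.633, 0.0653, 0.1841]
eef_rot: [0.935, 0.355, -0.002, 0.001]
contact_force: [0.0, 0.3, -0.9]
opening: 0.175
```

```bash
python3 -c "
from dk import *
s=get_state()
p=D(.05,.1165); print(s['q'],yaw(s),delta([*p,.165],np.pi/2-.1703))"
```

```text
[-0.03778012  0.79843685 -0.25574538  1.59235226  0.26123403  0.78751944
  0.32009855] 0.725335656902981 (array([ 0.0142, -0.0124,  0.0635]), array([-0.0003,  0.0011, -0.2149]))
```

Request:
{"fn": "play_rows", "kwargs": {
  "deltas": [
    [[1,0.014,-0.012,0.06,0,0,-0.215],[1,0.014,-0.012,0.06,0,0,-0.215],[1,0.014,-0.012,0.06,0,0,-0.215],[1,0.014,-0.012,0.06,0,0,-0.215],[1,0.014,-0.012,0.06,0,0,-0.215]]
  ]
}}

```text
clock: 27.42
tool_pos: [0.6324, 0.0704, 0.164]
eef_rot: [0.765, 0.644, -0.003, -0.001]
contact_force: [-0.0, 0.3, -1.7]
opening: 0.176
```

```bash
python3 look.py w29; python3 -c "
from dk import *
s=get_state()
p=D(.05,.1165); print(L(s['tool_pos']),delta([*p,.088],np.pi/2-.1703))"
```

```text
27.43 [0.6324 0.0704 0.164 ] yaw 1.3996 F [-0.   0.3 -1.7] open 15.5 q6,7 [0.81 0.82]
[0.04899833 0.11596433] (array([0.0026, 0.0047, 0.2544]), array([-0.0017,  0.0011, -0.0006]))
```

View pics/w29.png

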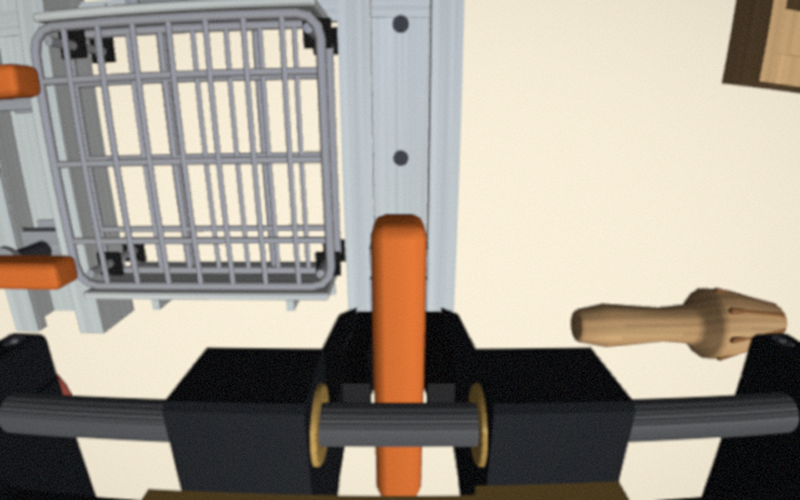

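Request:
{"fn": "play_rows", "kwargs": {
  "deltas": [
    [[1,0.002,0.004,0.06,0,0,0],[1,0.002,0.004,0.14,0,0,0],[1,0.002,0.004,0.21,0,0,0],[1,0.002,0.004,0.254,0,0,0],[1,0.002,0.004,0.254,0,0,0]]
  ]
}}

```text
clock: 28.1
tool_pos: [0.6324, 0.0706, 0.0865]
eef_rot: [0.765, 0.644, -0.004, -0.002]
contact_force: [-0.0, 0.1, -1.4]
opening: 0.176
```

```bash
python3 look.py w30; python3 -c "
from dk import *
s=get_state()
p=D(.05,.1165); print(L(s['tool_pos']),delta([*p,.0705],np.pi/2-.1703))"
```

```text
28.1 [0.6324 0.0706 0.0865] yaw 1.3986 F [-0.   0.1 -1.4] open 15.5 q6,7 [0.67 0.77]
[0.04955161 0.11632725] (array([0.0008, 0.0018, 0.057 ]), array([-0.0019,  0.0012, -0.0006]))
```

View pics/w30.png

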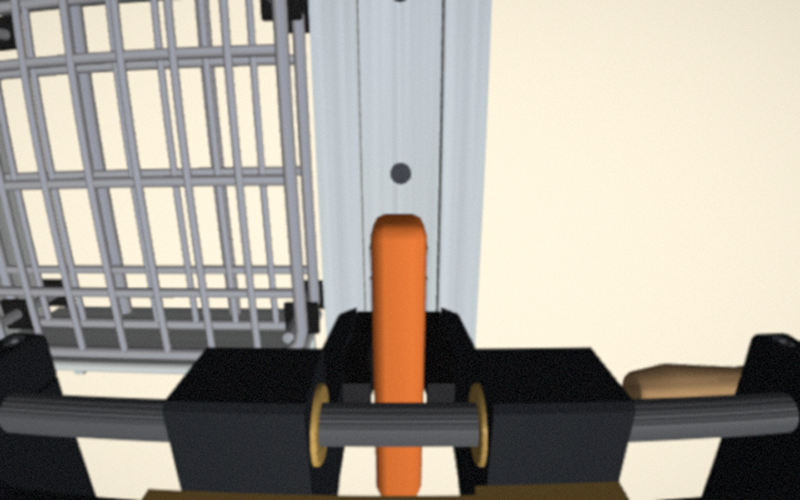

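Request:
{"fn": "play_rows", "kwargs": {
  "deltas": [
    [[1,0.002,0.002,0.025,-0.002,0.001,0],[1,0.002,0.002,0.045,-0.002,0.001,0],[1,0.002,0.002,0.058,-0.002,0.001,0],[1,0.002,0.002,0.058,-0.002,0.001,0]]
  ]
}}

```text
clock: 28.65
tool_pos: [0.635, 0.0716, 0.0709]
eef_rot: [0.765, 0.644, 0.001, 0.001]
contact_force: [2.3, 0.5, 4.8]
opening: 0.18
```

```bash
python3 -c "
from dk import *
p=D(.05,.1165);s=get_state(); print(s['contact_force'],s['tool_pos'],L(s['tool_pos']),delta([*p,.0700],np.pi/2-.1703))"
```

```text
[2.28217187 0.48916063 4.81600627] [0.63497468 0.07160391 0.07088191] [0.05110632 0.11746455] (array([-0.0032, -0.0037,  0.0029]), array([ 0.0008, -0.0002, -0.0006]))
```

Request:
{"fn": "play_rows", "kwargs": {
  "deltas": [
    [[1,-0.003,-0.003,0.003,0,0,0.02],[1,-0.003,-0.003,0.003,0,0,0.08],[1,-0.003,-0.003,0.003,0,0,0.14],[1,-0.003,-0.003,0.003,0,0,0.2],[1,-0.003,-0.003,0.003,0,0,0.25]]
  ]
}}

```text
clock: 29.28
tool_pos: [0.6341, 0.071, 0.0706]
eef_rot: [0.954, 0.299, 0.002, 0.0]
contact_force: [0.4, -0.2, 4.6]
opening: 0.172
```

```bash
python3 -c "
from dk import *
p=D(.05,.1165);s=get_state(); print(s['contact_force'],s['moment'],s['q'][5:],s['tool_pos'],L(s['tool_pos']),delta([*p,.0698],-.1703))"
```

```text
[ 0.38900585 -0.24387566  4.5630839 ] [-0.00489426  0.02538498  0.0451516 ] [0.55993109 0.19441   ] [0.63405385 0.07095262 0.07057861] [0.0503092  0.11666663] (array([-0.0011, -0.0003,  0.0026]), array([ 1.000e-04, -1.000e-03,  2.477e-01]))
```

Request:
{"fn": "play_rows", "kwargs": {
  "deltas": [
    [[1,-0.001,0,0.002,0,0,0.06],[1,-0.001,0,0.002,0,0,0.12],[1,-0.001,0,0.002,0,0,0.18],[1,-0.001,0,0.002,0,0,0.248],[1,-0.001,0,0.002,0,0,0.248]]
  ]
}}

```text
clock: 29.9
tool_pos: [0.634, 0.0707, 0.0705]
eef_rot: [0.996, -0.086, 0.002, -0.0]
contact_force: [0.6, -0.4, 4.0]
opening: 0.179
```

```bash
python3 look.py w31;python3 -c "
from dk import *
p=D(.05,.1165);s=get_state(); print(s['contact_force'],s['moment'],L(s['tool_pos']),delta([*p,.0698],-.1703))"
```

```text
29.9 [0.634  0.0707 0.0705] yaw -0.1713 F [ 0.6 -0.4  4. ] open 15.8 q6,7 [ 0.53 -0.33]
[ 0.33441289 -0.29706332  4.97225518] [-0.14842794 -0.0275296   0.03439354] [0.05031632 0.11643313] (array([-0.0011, -0.0002,  0.002 ]), array([-0.0002, -0.0012, -0.0003]))
```

View pics/w31.png

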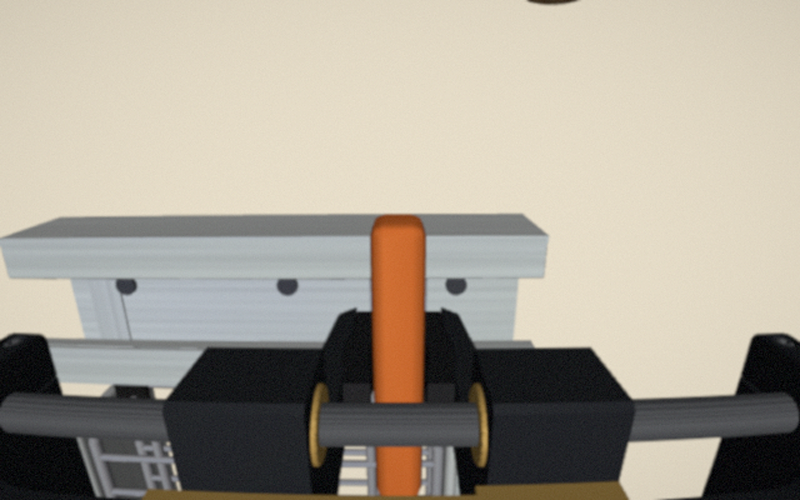

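Across as planned. Now I let it spring up and release it.

Request:
{"fn": "play_rows", "kwargs": {
  "deltas": [
    [[1,-0.001,0,-0.01,0,0,0],[1,-0.001,0,-0.018,0,0,0],[0.3,-0.001,0,-0.02,0,0,0],[0.3,-0.001,0,-0.02,0,0,0],[0.3,-0.001,0,-0.02,0,0,0]]
  ]
}}

```text
clock: 30.58
tool_pos: [0.6332, 0.0708, 0.0763]
eef_rot: [0.996, -0.085, 0.001, -0.0]
contact_force: [0.6, -0.2, 0.1]
opening: 0.349
```

Request:
{"fn": "play_rows", "kwargs": {
  "deltas": [
    [[0.2,0,0,-0.1,0,0,0],[0.2,0,0,-0.25,0,0,0],[0.2,0,0,-0.4,0,0,0],[0.2,0,0,-0.55,0,0,0],[0.2,0,0,-0.55,0,0,0]]
  ]
}}

```text
clock: 31.2
tool_pos: [0.6349, 0.071, 0.2453]
eef_rot: [0.996, -0.085, 0.005, -0.001]
contact_force: [-0.4, 0.4, -0.7]
opening: 0.398
```

```bash
python3 look.py w32 0.0755;python3 -c "
from dk import *
print(delta([.434,.36,.25],-.222))"
```

```text
31.2 [0.6349 0.071  0.2453] yaw -0.171 F [-0.4  0.4 -0.7] open 35.1 q6,7 [ 0.87 -0.33]
bar [ 0.6348  0.0685 -1.7425  0.0755] [ 4.7 32. ] [ 5.5 33.5]
(array([-0.8187, -0.8367, -0.027 ]), array([-0.0005, -0.0018,  0.0163]))
```

View pics/w32.png

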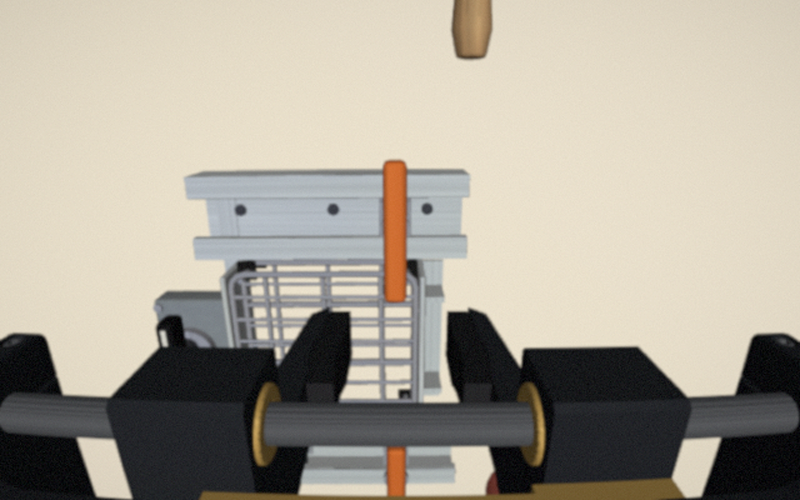

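Request:
{"fn": "play_rows", "kwargs": {
  "deltas": [
    [[0.1,-0.82,-0.82,-0.03,0,0,0.016],[0.1,-0.82,-0.82,-0.03,0,0,0.016],[0.1,-0.82,-0.82,-0.03,0,0,0.016],[0.1,-0.82,-0.82,-0.03,0,0,0.016],[0.1,-0.82,-0.82,-0.03,0,0,0.016]]
  ]
}}

```text
clock: 31.88
tool_pos: [0.4508, 0.3272, 0.2485]
eef_rot: [0.994, -0.11, 0.002, 0.001]
contact_force: [1.1, 0.8, -0.6]
opening: 0.45
```

Request:
{"fn": "play_rows", "kwargs": {
  "deltas": [
    [[0.1,-0.13,-0.13,0,0,0,0],[0.1,-0.13,-0.13,0,0,0,0],[0.1,-0.13,-0.13,0,0,0,0]]
  ]
}}

```text
clock: 32.25
tool_pos: [0.421, 0.3726, 0.2471]
eef_rot: [0.994, -0.11, 0.001, 0.002]
contact_force: [0.5, -0.6, 0.3]
opening: 0.451
```

```bash
python3 look.py w33
```

```text
32.25 [0.421  0.3726 0.2471] yaw -0.221 F [ 0.5 -0.6  0.3] open 39.7 q6,7 [ 0.75 -0.95]
bar [ 0.4354  0.3654 -1.7946  0.0815] [ 5.  31.8] [ 5.7 33.8]
```

View pics/w33.png

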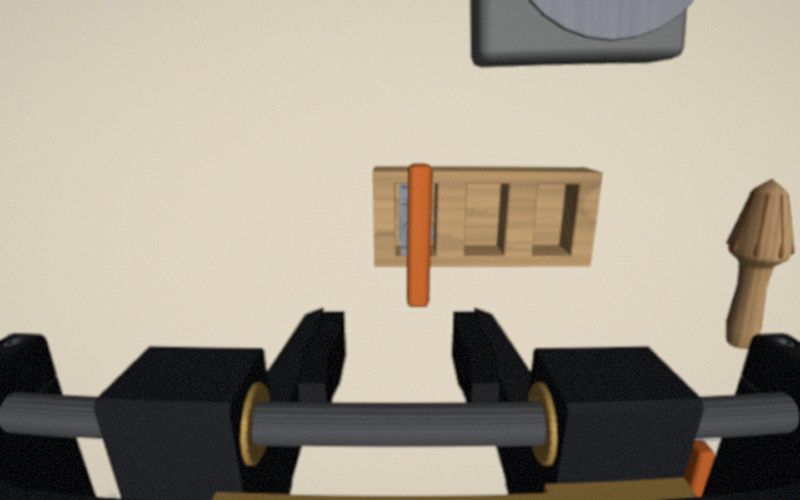

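```bash
python3 - <<'E'
from dk import *
s=get_state();print(s['tool_pos'],delta([.4348,.3655,.12],-.2235))
E
```

```text
[0.4218159  0.37190163 0.24739633] (array([0.0454, 0.0097, 0.4249]), array([ 0.0011, -0.0011,  0.0002]))
```

Request:
{"fn": "play_rows", "kwargs": {
  "deltas": [
    [[0.1,0.045,0.01,0.2,0,0,0],[0.1,0.045,0.01,0.35,0,0,0],[0.1,0.045,0.01,0.425,0,0,0],[0.1,0.045,0.01,0.425,0,0,0],[0.1,0.045,0.01,0.425,0,0,0]]
  ]
}}

```text
clock: 32.92
tool_pos: [0.4359, 0.3648, 0.1208]
eef_rot: [0.994, -0.112, 0.002, 0.002]
contact_force: [0.4, 0.3, 0.8]
opening: 0.45
```

```bash
python3 look.py w34;  python3 - <<'E'
from dk import *
s=get_state();print(s['tool_pos'],delta([.4348,.3655,.0805],-.2235))
E
```

```text
32.92 [0.4359 0.3648 0.1208] yaw -0.225 F [0.4 0.3 0.8] open 39.6 q6,7 [ 0.47 -0.91]
bar [ 0.4359  0.3686 -1.7942  0.0815] [ 8.6 48.5] [ 9.5 55.4]
[0.43585013 0.3652687  0.1211491 ] (array([-0.0043, -0.0002,  0.1355]), array([ 0.0006, -0.0016, -0.0003]))
```

View pics/w34.png

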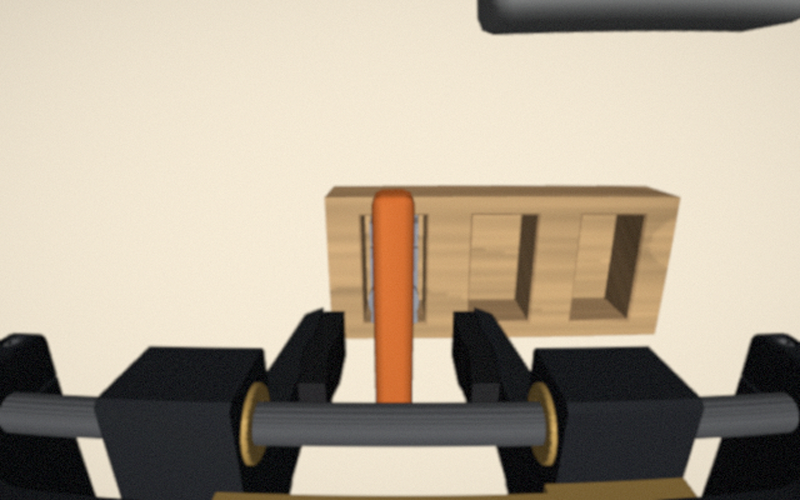

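Request:
{"fn": "play_rows", "kwargs": {
  "deltas": [
    [[0.1,-0.007,0,0.08,0,0,0],[0.1,-0.007,0,0.137,0,0,0],[0.1,-0.007,0,0.137,0,0,0],[0.1,-0.007,0,0.137,0,0,0]]
  ]
}}

```text
clock: 33.48
tool_pos: [0.4344, 0.3658, 0.0806]
eef_rot: [0.994, -0.112, 0.003, 0.001]
contact_force: [1.3, 0.3, -0.0]
opening: 0.446
```

```bash
python3 look.py w35
```

```text
33.48 [0.4344 0.3658 0.0806] yaw -0.2245 F [ 1.3  0.3 -0. ] open 39.2 q6,7 [ 0.39 -0.91]
```

View pics/w35.png

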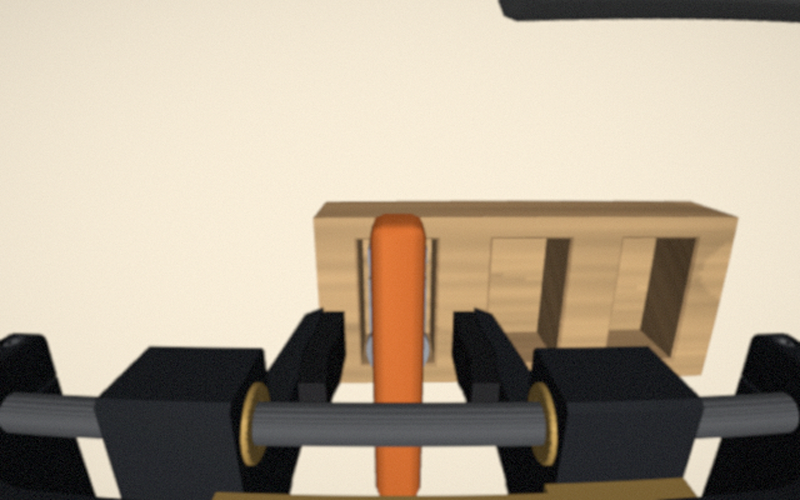

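Bar centred at column 398, its ends at rows 213 and 497. Closing and lifting.

Request:
{"fn": "play_rows", "kwargs": {
  "deltas": [
    [[1,0,0,0,0,0,0],[1,0,0,0,0,0,0],[1,0,0,0,0,0,0],[1,0,0,0,0,0,0],[1,0,0,0,0,0,0]]
  ]
}}

```text
clock: 34.15
tool_pos: [0.4344, 0.366, 0.0808]
eef_rot: [0.994, -0.112, 0.003, 0.001]
contact_force: [-0.1, 0.3, 0.5]
opening: 0.179
```

Request:
{"fn": "play_rows", "kwargs": {
  "deltas": [
    [[1,0,0,-0.1,0,0,0],[1,0,0,-0.25,0,0,0],[1,0,0,-0.4,0,0,0],[1,0,0,-0.4,0,0,0]]
  ]
}}

```text
clock: 34.65
tool_pos: [0.4354, 0.3673, 0.2036]
eef_rot: [0.994, -0.112, 0.005, -0.002]
contact_force: [-0.5, 0.7, -1.7]
opening: 0.173
```

```bash
python3 look.py w36; python3 -c "
from dk import *
s=get_state()
p=D(-.05,.1165); print(s['q'],p,delta([*p,.19],np.pi/2-.1703))"
```

```text
34.65 [0.4354 0.3673 0.2036] yaw -0.2248 F [-0.5  0.7 -1.7] open 15.2 q6,7 [ 0.64 -0.92]
[-0.8421129   0.68819048  0.09616786  1.8108442  -0.09290534  0.64227924
 -0.91804429] [0.53516749 0.08778861] (array([0.5349, 0.8308, 0.0417]), array([-0.0019, -0.0016,  0.4827]))
```

View pics/w36.png

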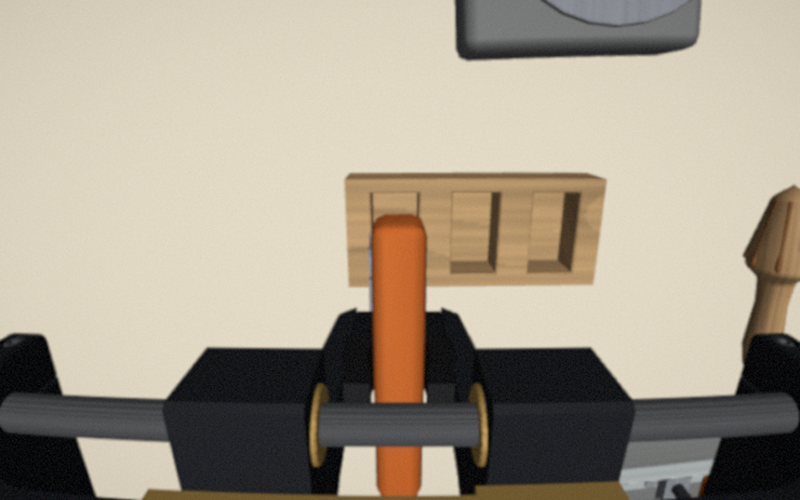

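Request:
{"fn": "play_rows", "kwargs": {
  "deltas": [
    [[1,0.535,0.83,0.04,0,0,-0.517],[1,0.535,0.83,0.04,0,0,-0.517],[1,0.535,0.83,0.04,0,0,-0.517],[1,0.535,0.83,0.04,0,0,-0.517],[1,0.535,0.83,0.04,0,0,-0.517]]
  ]
}}

```text
clock: 35.33
tool_pos: [0.5345, 0.0843, 0.1883]
eef_rot: [0.936, 0.351, 0.001, 0.002]
contact_force: [-0.1, -0.5, -2.9]
opening: 0.178
```

```bash
python3 -c "
from dk import *
s=get_state()
p=D(-.05,.1165); print(s['q'],yaw(s),delta([*p,.165],np.pi/2-.1703))"
```

```text
[-0.09543797  0.68361161 -0.24453009  1.88851816  0.28064426  0.60116726
  0.19716197] 0.7168420658893271 (array([ 0.0093, -0.0074,  0.0776]), array([ 0.0012,  0.0005, -0.2176]))
```

Request:
{"fn": "play_rows", "kwargs": {
  "deltas": [
    [[1,0.009,-0.007,0.077,0,0,-0.218],[1,0.009,-0.007,0.077,0,0,-0.218],[1,0.009,-0.007,0.077,0,0,-0.218],[1,0.009,-0.007,0.077,0,0,-0.218],[1,0.009,-0.007,0.077,0,0,-0.218]]
  ]
}}

```text
clock: 35.95
tool_pos: [0.5338, 0.0872, 0.1634]
eef_rot: [0.765, 0.644, -0.002, 0.001]
contact_force: [-0.7, -0.8, -1.7]
opening: 0.179
```

```bash
python3 look.py w37; python3 -c "
from dk import *
s=get_state()
p=D(-.05,.1167); print(L(s['tool_pos']),delta([*p,.088],np.pi/2-.1703))"
```

```text
35.95 [0.5338 0.0872 0.1634] yaw 1.4002 F [-0.7 -0.8 -1.7] open 15.7 q6,7 [0.61 0.66]
[-0.05101052  0.11586519] (array([0.0036, 0.0034, 0.2523]), array([-0.0001,  0.001 , -0.0004]))
```

View pics/w37.png

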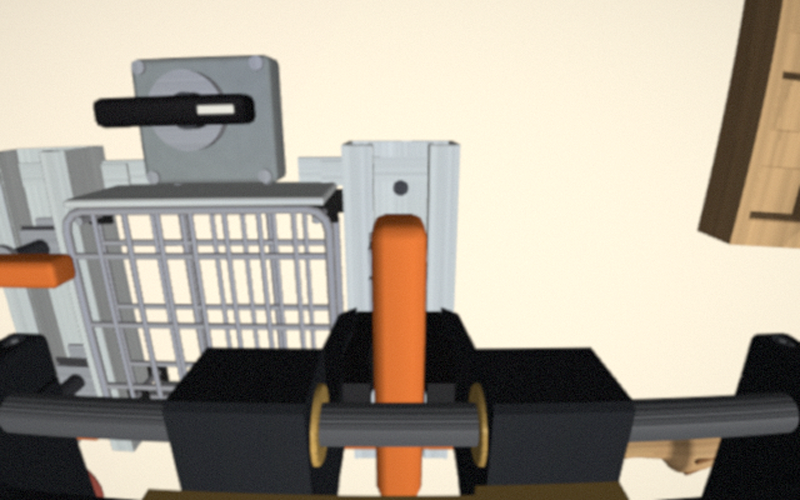

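Request:
{"fn": "play_rows", "kwargs": {
  "deltas": [
    [[1,0.004,0.003,0.06,0,0,0],[1,0.004,0.003,0.14,0,0,0],[1,0.004,0.003,0.21,0,0,0],[1,0.004,0.003,0.252,0,0,0],[1,0.004,0.003,0.252,0,0,0]]
  ]
}}

```text
clock: 36.62
tool_pos: [0.5345, 0.0881, 0.0872]
eef_rot: [0.765, 0.644, -0.002, 0.001]
contact_force: [0.7, -0.9, -1.9]
opening: 0.178
```

```bash
python3 look.py w38; python3 -c "
from dk import *
s=get_state()
p=D(-.05,.1167); print(L(s['tool_pos']),delta([*p,.0705],np.pi/2-.1703))"
```

```text
36.62 [0.5345 0.0881 0.0872] yaw 1.3987 F [ 0.7 -0.9 -1.9] open 15.7 q6,7 [0.44 0.58]
[-0.05027046  0.11689324] (array([-0.0004,  0.0009,  0.0582]), array([-0.0002,  0.0011, -0.0005]))
```

View pics/w38.png

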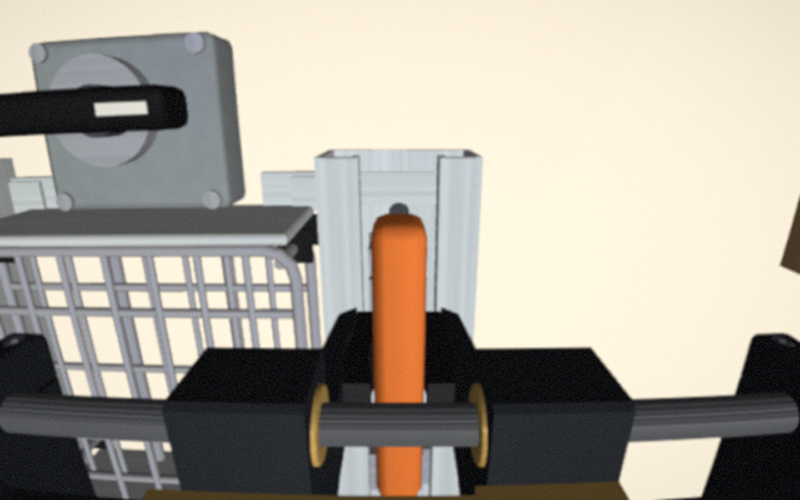

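Request:
{"fn": "play_rows", "kwargs": {
  "deltas": [
    [[1,0,0.001,0.025,0,0,0],[1,0,0.001,0.045,0,0,0],[1,0,0.001,0.058,0,0,0],[1,0,0.001,0.058,0,0,0]]
  ]
}}

```text
clock: 37.17
tool_pos: [0.5359, 0.0882, 0.0708]
eef_rot: [0.765, 0.644, -0.001, 0.001]
contact_force: [0.8, -0.7, 4.2]
opening: 0.178
```

```bash
python3 -c "
from dk import *
p=D(-.05,.1165);s=get_state(); print(s['contact_force'],s['tool_pos'],L(s['tool_pos']),delta([*p,.0700],np.pi/2-.1703))"
```

```text
[ 0.81111381 -0.70557358  4.22548999] [0.53590864 0.08821003 0.07081591] [-0.049341    0.11704093] (array([-0.0018, -0.0022,  0.0027]), array([ 0.0002,  0.0009, -0.0006]))
```

Request:
{"fn": "play_rows", "kwargs": {
  "deltas": [
    [[1,-0.002,-0.002,0.003,0,0,0.02],[1,-0.002,-0.002,0.003,0,0,0.08],[1,-0.002,-0.002,0.003,0,0,0.14],[1,-0.002,-0.002,0.003,0,0,0.2],[1,-0.002,-0.002,0.003,0,0,0.25]]
  ]
}}

```text
clock: 37.8
tool_pos: [0.5355, 0.0886, 0.0705]
eef_rot: [0.954, 0.3, 0.0, 0.001]
contact_force: [0.6, 1.4, 4.4]
opening: 0.172
```

```bash
python3 -c "
from dk import *
p=D(-.05,.1165);s=get_state(); print(s['contact_force'],s['moment'],s['q'][5:],s['tool_pos'],L(s['tool_pos']),delta([*p,.0698],-.1703))"
```

```text
[0.60472772 1.37178433 4.44097737] [0.24739651 0.03854036 0.0837026 ] [0.33362708 0.07259483] [0.53545907 0.0886365  0.07045322] [-0.04985633  0.11738504] (array([-0.0024,  0.0018,  0.0022]), array([ 7.000e-04, -2.000e-04,  2.479e-01]))
```

Request:
{"fn": "play_rows", "kwargs": {
  "deltas": [
    [[1,-0.002,0.001,0.002,0,0,0.06],[1,-0.002,0.002,0.002,0,0,0.12],[1,-0.002,0.002,0.002,0,0,0.18],[1,-0.002,0.002,0.002,0,0,0.248],[1,-0.002,0.002,0.002,0,0,0.248]]
  ]
}}

```text
clock: 38.42
tool_pos: [0.536, 0.0885, 0.0703]
eef_rot: [0.996, -0.085, 0.002, 0.0]
contact_force: [0.5, 1.0, 5.0]
opening: 0.175
```

```bash
python3 look.py w39;python3 -c "
from dk import *
p=D(-.05,.1165);s=get_state(); print(s['contact_force'],s['moment'],L(s['tool_pos']),delta([*p,.0698],-.1703))"
```

```text
38.42 [0.536  0.0885 0.0703] yaw -0.1697 F [0.5 1.  5. ] open 15.4 q6,7 [ 0.31 -0.37]
[0.20809129 1.57080299 4.18016936] [ 0.18767453 -0.18373324  0.08751648] [-0.04931535  0.11740291] (array([-0.0023,  0.003 ,  0.0016]), array([ 0.0002, -0.0009,  0.0003]))
```

View pics/w39.png

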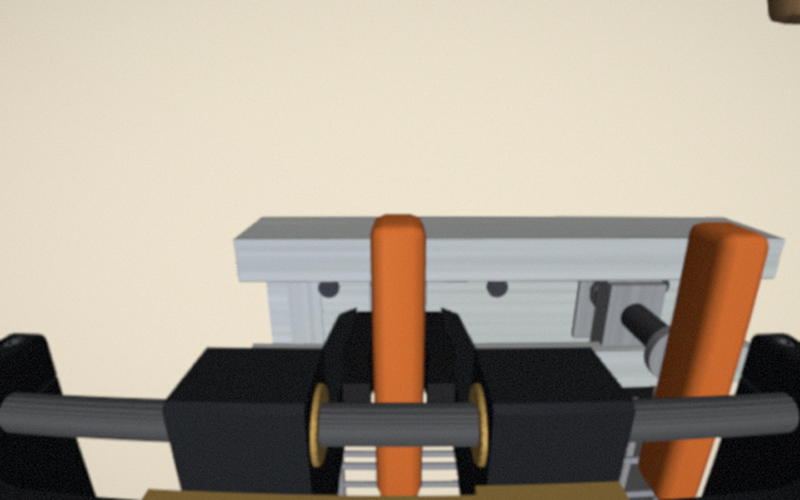

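Request:
{"fn": "play_rows", "kwargs": {
  "deltas": [
    [[1,-0.002,0.003,0,0,0,0],[1,-0.002,0.003,-0.01,0,0,0],[1,-0.002,0.003,-0.019,0,0,0],[0.3,-0.001,0.003,-0.02,0,0,0],[0.3,-0.001,0.003,-0.02,0,0,0]]
  ]
}}

```text
clock: 39.1
tool_pos: [0.5343, 0.0867, 0.076]
eef_rot: [0.996, -0.085, 0.0, 0.001]
contact_force: [0.1, 0.3, 0.2]
opening: 0.349
```

Request:
{"fn": "play_rows", "kwargs": {
  "deltas": [
    [[0.2,0,0,0,0,0,0],[0.2,0,0,-0.1,0,0,0],[0.2,0,0,-0.25,0,0,0],[0.2,0,0,-0.4,0,0,0],[0.2,0,0,-0.55,0,0,0]]
  ]
}}

```text
clock: 39.72
tool_pos: [0.5336, 0.0867, 0.2424]
eef_rot: [0.996, -0.085, -0.0, 0.001]
contact_force: [1.0, 0.6, 0.3]
opening: 0.4
```

```bash
python3 look.py w40 0.0755;python3 -c "
from dk import *
print(delta([.54,-.04,.40],-.1703))"
```

```text
39.73 [0.5336 0.0867 0.2424] yaw -0.1702 F [1.  0.6 0.3] open 35.2 q6,7 [ 0.7  -0.38]
bar [ 0.5368  0.0872 -1.7392  0.0755] [ 4.7 32.3] [ 5.5 34. ]
bar [ 0.6353  0.0686 -1.7363  0.0755] [ 5.7 32.1] [ 7.4 33.3]
(array([ 0.0874,  0.4151, -0.507 ]), array([-0.0003, -0.0028, -0.0002]))
```

View pics/w40.png

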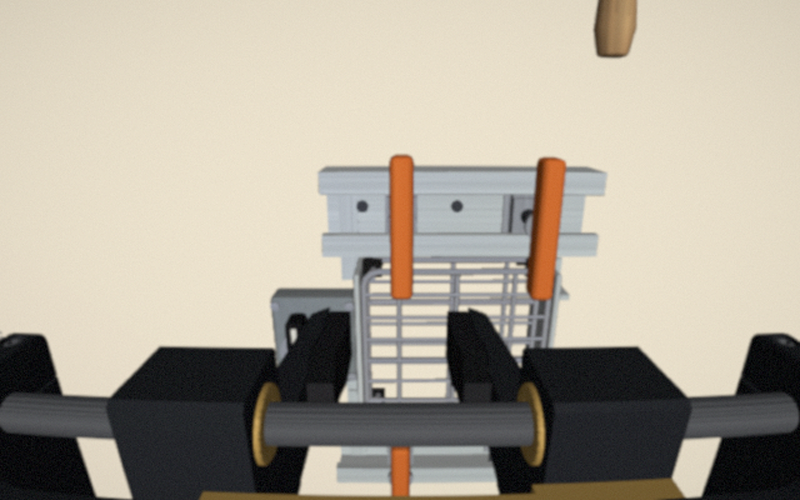

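Request:
{"fn": "play_rows", "kwargs": {
  "deltas": [
    [[0.2,0.087,0.415,-0.507,0,0,0],[0.2,0.087,0.415,-0.507,0,0,0],[0.2,0.087,0.415,-0.507,0,0,0],[0.2,0.087,0.415,-0.507,0,0,0],[0.2,0.087,0.415,-0.507,0,0,0]]
  ]
}}

```text
clock: 40.4
tool_pos: [0.5396, -0.0401, 0.3998]
eef_rot: [0.996, -0.086, 0.004, -0.0]
contact_force: [0.1, -0.2, 0.4]
opening: 0.4
```

```bash
python3 look.py w41 0.0755 | tee /tmp/o; python3 - <<'E'
from dk import *
for l in open('/tmp/o'):
    if l.startswith('bar'):
        v=[float(t) for t in l.split('[')[1].split(']')[0].split()]; print(L(v[:2]),v[2]+.1703+np.pi/2)
im=cv2.imread('pics/w41.png')
crop(vision.snapshot('scene'),265,160,105,95,7,'s41.png'); crop(vision.snapshot('top'),280,150,100,100,6,'t41.png')
E
```

```text
40.4 [ 0.5396 -0.0401  0.3998] yaw -0.172 F [ 0.1 -0.2  0.4] open 35.2 q6,7 [ 1.09 -0.15]
bar [ 0.5368  0.0863 -1.738   0.0755] [ 3.2 24.5] [ 4.1 25.8]
bar [ 0.6352  0.0675 -1.7366  0.0755] [ 3.5 24.7] [ 4.6 25.6]
bar [ 0.5979 -0.1489 -1.7483  0.0755] [ 3.1 15.5] [ 4.  20.9]
bar [ 0.4972 -0.1417 -1.742   0.0755] [ 2.7 19.5] [ 3.6 20.9]
[-0.04813882  0.1153096 ] 0.0030963267948966866
[0.05202391 0.1134582 ] 0.004496326794896532
[ 0.05193853 -0.10613288] -0.007203673205103289
[-0.04852498 -0.11610347] -0.0009036732051033169
```

View pics/w41.png

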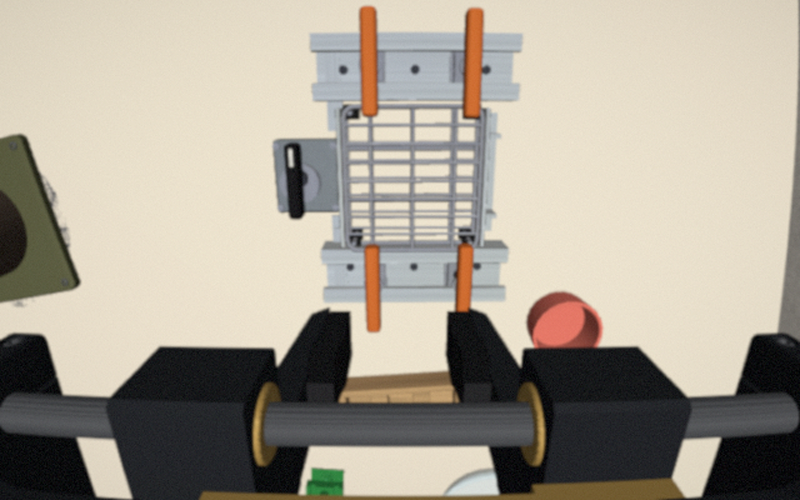

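View pics/s41.png

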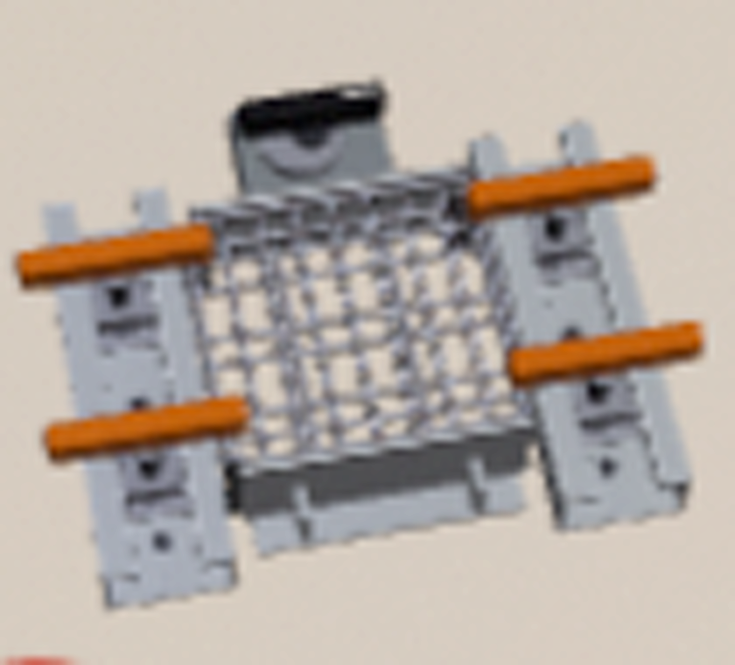

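```bash
python3 -c "
from dk import *
print(delta([.70,.07,.27],-.1703))"
```

```text
(array([ 0.4672, -0.4441,  0.4293]), array([-0.0004, -0.0014,  0.0007]))
```

Request:
{"fn": "play_rows", "kwargs": {
  "deltas": [
    [[-0.5,0.467,-0.444,0.43,0,0,0],[-0.5,0.467,-0.444,0.43,0,0,0],[-0.5,0.467,-0.444,0.43,0,0,0],[-0.5,0.467,-0.444,0.43,0,0,0],[-0.5,0.467,-0.444,0.43,0,0,0]]
  ]
}}

```text
clock: 41.18
tool_pos: [0.6984, 0.0748, 0.2637]
eef_rot: [0.997, -0.081, -0.002, -0.001]
contact_force: [0.1, 0.2, -0.5]
opening: 0.747
```

```bash
python3 look.py w42 0.0755; python3 -c "
from dk import *
print(delta([.46,.11,.27],-.1703))"
```

```text
41.17 [0.6984 0.0748 0.2637] yaw -0.1619 F [ 0.1  0.2 -0.5] open 65.8 q6,7 [ 1.06 -0.3 ]
bar [ 0.536   0.0864 -1.7442  0.0755] [ 5.7 29.2] [ 7.5 30.4]
bar [ 0.6348  0.0689 -1.74    0.0755] [ 4.8 29.2] [ 6.1 30.9]
(array([-0.8047,  0.0065, -0.0116]), array([-0.0001,  0.0005,  0.0019]))
```

View pics/w42.png

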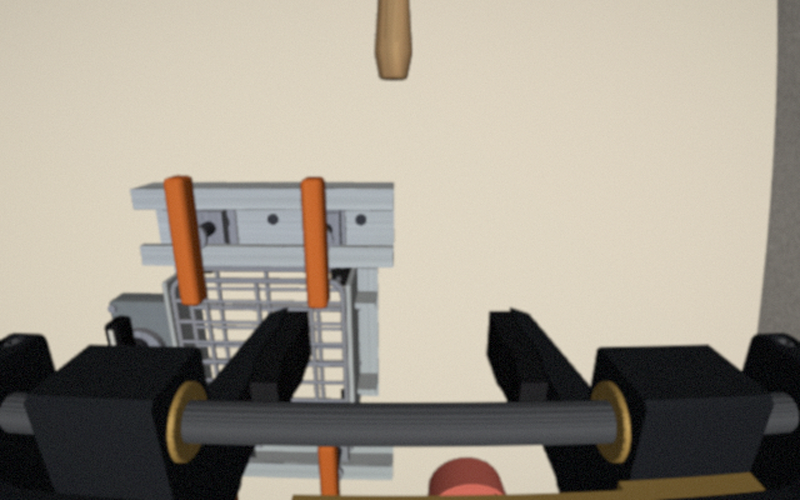

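Request:
{"fn": "play_rows", "kwargs": {
  "deltas": [
    [[-0.5,-0.805,0.006,-0.01,0,0,0.002],[-0.5,-0.805,0.006,-0.01,0,0,0.002],[-0.5,-0.805,0.006,-0.01,0,0,0.002],[-0.5,-0.805,0.006,-0.01,0,0,0.002],[-0.5,-0.805,0.006,-0.01,0,0,0.002]]
  ]
}}

```text
clock: 41.85
tool_pos: [0.4539, 0.1096, 0.2701]
eef_rot: [0.996, -0.084, -0.003, 0.0]
contact_force: [0.6, 0.3, 0.5]
opening: 0.749
```

```bash
python3 look.py w43 0.0755; python3 -c "
from dk import *
print(delta([.44,-.155,.27],-.1703))"
```

```text
41.85 [0.4539 0.1096 0.2701] yaw -0.1681 F [0.6 0.3 0.5] open 65.9 q6,7 [ 0.67 -0.46]
bar [ 0.537   0.0867 -1.739   0.0755] [ 4.9 29.1] [ 6.3 30.6]
bar [ 0.6356  0.0684 -1.7419  0.0755] [ 5.8 28.8] [ 7.6 30. ]
(array([0.0906, 0.8798, 0.0016]), array([-0.0001,  0.0005,  0.0002]))
```

View pics/w43.png

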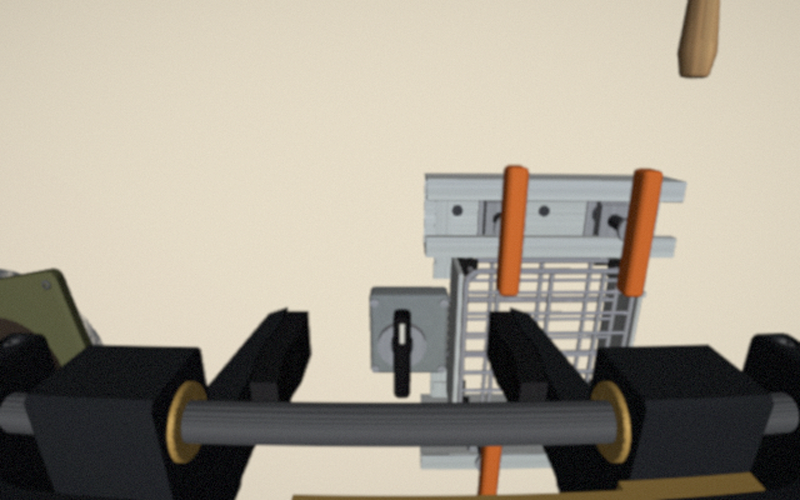

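Request:
{"fn": "play_rows", "kwargs": {
  "deltas": [
    [[-0.5,0.09,0.88,0,0,0,0],[-0.5,0.09,0.88,0,0,0,0],[-0.5,0.09,0.88,0,0,0,0],[-0.5,0.09,0.88,0,0,0,0],[-0.5,0.09,0.88,0,0,0,0]]
  ]
}}

```text
clock: 42.52
tool_pos: [0.4399, -0.1611, 0.2712]
eef_rot: [0.996, -0.089, 0.0, 0.001]
contact_force: [-0.3, 1.2, 0.1]
opening: 0.753
```

```bash
python3 look.py w44 0.0755; python3 -c "
from dk import *
print(delta([.66,-.195,.27],-.1703))"
```

```text
42.52 [ 0.4399 -0.1611  0.2712] yaw -0.179 F [-0.3  1.2  0.1] open 66.3 q6,7 [0.66 0.09]
bar [ 0.497  -0.1422 -1.7367  0.0755] [ 4.7 30.8] [ 6.  32.1]
bar [ 0.5966 -0.1579 -1.7386  0.0755] [ 5.7 30.8] [ 7.5 31.6]
(array([ 0.742 , -0.0179,  0.0043]), array([ 0.0008, -0.0003, -0.0025]))
```

Request:
{"fn": "play_rows", "kwargs": {
  "deltas": [
    [[-0.5,0.742,-0.018,0,0,0,0],[-0.5,0.742,-0.018,0,0,0,0],[-0.5,0.742,-0.018,0,0,0,0],[-0.5,0.742,-0.018,0,0,0,0],[-0.5,0.742,-0.018,0,0,0,0]]
  ]
}}

```text
clock: 43.2
tool_pos: [0.6629, -0.1928, 0.2704]
eef_rot: [0.996, -0.087, 0.001, 0.001]
contact_force: [-0.5, 0.4, -0.0]
opening: 0.748
```

```bash
python3 look.py w45 0.0755; python3 -c "
from dk import *
for p in([.5365,.0866],[.6352,.0686],[.5965,-.158],[.4969,-.142]): print(L(p))"
```

```text
43.2 [ 0.6629 -0.1928  0.2704] yaw -0.1751 F [-0.5  0.4 -0. ] open 65.9 q6,7 [1.03 0.07]
bar [ 0.5957 -0.1582 -1.7436  0.0755] [ 4.9 30.4] [ 6.3 31.8]
bar [ 0.4965 -0.1411 -1.7423  0.0755] [ 5.8 30.3] [ 7.7 31.3]
[-0.04848532  0.11555442]
[0.05183748 0.11454229]
[ 0.05210104 -0.11533851]
[-0.04876979 -0.11644998]
```

View pics/w45.png

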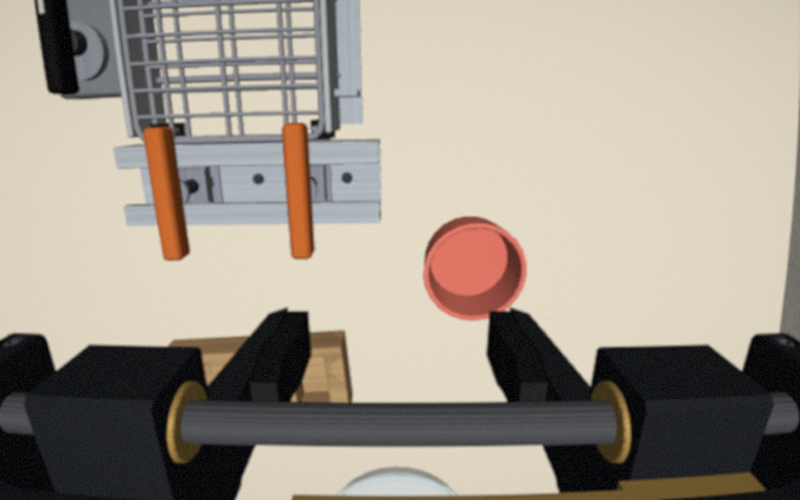

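```bash
python3 - <<'E'
from dk import *
def ld(n): return np.load('pics/'+n+'.npy',allow_pickle=True).item()
def ang(n,a,b,z=.069):
    m=ld(n);p,q=[L(atz(m,np.array(u)/1.25,z)) for u in(a,b)]; print(n,p,q,'cam',np.pi/2-np.arctan2(-(q-p)[0]*np.sign((q-p)[1]),abs((q-p)[1])))
ang('w21',(545,108),(703,110)); ang('w37',(97,112),(254,108)); ang('w41',(292,146),(297,217))
im=cv2.imread('pics/w41.png'); cv2.imwrite('pics/w41a.png',cv2.resize(im[90:260,260:520],None,fx=3,fy=3,interpolation=cv2.INTER_CUBIC))
E
```

```text
w21 [-0.13034469 -0.04400069] [-0.13151991  0.03826469] cam 1.5565115822229707
w37 [-0.13134379 -0.03641134] [-0.13101744  0.04519353] cam 1.574795425877852
w41 [-0.12822632  0.03712205] [-0.12799042 -0.03733963] cam 1.5676282073692591
```

View pics/w41a.png

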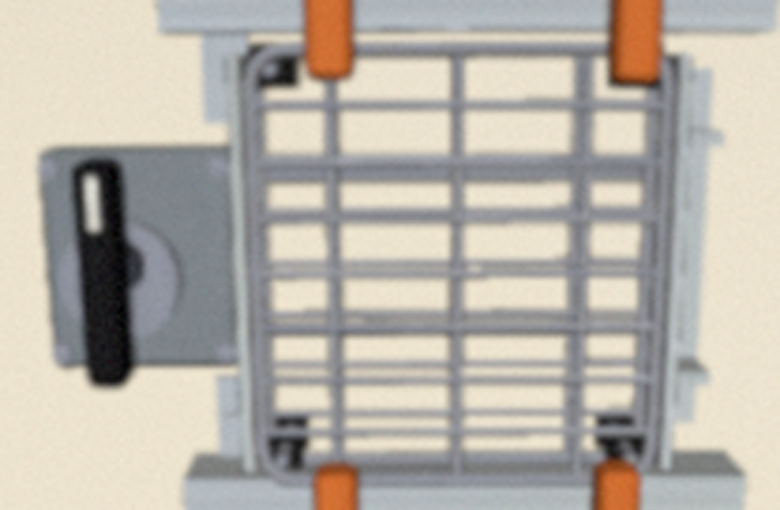

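```bash
python3 -c "
from plant import *
print(r.finish_job())"
```

```text
the job is handed in; nothing more can be done
None
```

I closed the cam, fitted all four orange hold-downs that were there (two in each channel), and handed the job in at about 43 s. The interface reports no verdict, so the results below come from my own last checks.

- **Cam and fence:** the cam handle reads about 1.56–1.57 rad in three wrist pictures. In the last overhead picture the racks sit snug between the front stop and the fence. The fence face is the check I am least sure of. I measured the top edge of its plate only once, after closing the cam, at about 73 mm ± 1–2 mm from the dock's origin, against a limit of 72.7 mm. That it is tight I judge from the cam angle and that picture.
- **Hold-downs across:** in the dock's frame the four sit at about x −49 / +52 mm in each channel. They lie at y about +115.5, +114.5, −115.5 and −116.5 mm (limits 110 to 123 mm). Their bars are within about 0.01 rad of straight across.
- **Hold-down height:** viewed from two places, the bars stand at about 76 mm, which matches the caught height of 75.5 mm.
- **Racks:** in the last overhead picture they looked level and stacked. I did not measure their stacking offset with numbers.
- **Everything else:** I did not move toward the pie dish, scale, reamer, ramekin or the blue and green look-alikes. I did not measure their positions again at the end. The gripper was clear of everything at hand-in.
- **Disagreements:** the single-picture bar positions varied by 1–2 mm between views. The first cam grip was about 5–8 mm off the turning axis, so the fingers slipped along the handle while it turned; the wrist force reached about 16 N.

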